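Put the lattice kit away in the instrument drawer

ROBOT

A 6-joint arm with a two-finger parallel gripper is mounted at the origin on the work surface. World frame = base frame: x ahead of the robot, y to its left, z up, the work surface at z = 0. Lengths are in m, angles in rad, forces in N, time in s.
With the tool pointing down it reaches from about 0.35 to 0.775 m from the base axis. Payload 7.3 kg.
Tool frame: the origin (TCP) lies at the very end of the fingers, on their centre line; the grasp point (between the pads) lies 19 mm behind it; x points along the fingers, y is the direction in which the jaws open and shut, and the axes are right-handed (so a half turn about x gives the same grasp; the last joint's range is limited). The gripper opens to 92 mm and grips with 3 to 60 N. Pads are 19 mm wide; open, the fingers measure 130 mm over their backs; the gripper's body (75 mm by 190 mm) begins 47 mm behind the grasp point.
Start: joints at [1.135, 0.342, 1.524, -0, 1.275, -0.146], TCP at [0.15, 0.503, 0.227] pointing down, gripper open.
Joint ranges: [-2.53, 2.53], [-0.77, 2.02], [0.04, 2.7], [-1, 4.14], [0.28, 2.66], [-3.11, 3.11]. Speed limits (rad/s): [2.57, 2.57, 3.14, 3.14, 3.14, 3.14].

INTERFACE

Orientations are given as [roll, pitch, yaw] about the fixed x, y, z axes, in that order (R = Rz(yaw) Ry(pitch) Rx(roll)).
In Python, from cell import robot gives the robot as it stands.
- The arm moves only by the tool play_rows, never from a script. Its argument "moves" is a list that holds one entry, the list of rows, each a list of 5 numbers: the shift along the tool's x, y, z in m, then the turn about the tool's x in degrees, then the opening, from -1 (shut) to 1 (fully open), so that 0 is half open. A call has exactly 10 rows; each row shifts and turns the pose as measured when the row begins, along the tool's axes as they then stand; what a row does not reach is not made up. A row lasts 1/10 s, in which the tool goes at most 50 mm and 8.59 degrees, less where a joint would pass 70% of its speed; a pose out of reach is approached as far as the arm can. A call with a gripper value outside its range is refused whole. The fingers move at their own pace and stop on an object; "grip_force" is the grip in N (left out, the last holds). Time passes only in rows, so rows that do not move let the fingers close, or fill a call up. It gives the time, the measured TCP pose, the force and the opening at its end, in the units of the state.
- robot.observe(): the state, without advancing time (a new reading comes with each control period).
- robot.read_camera(name): name is "scene" or "top" or "wrist"; returns the picture (480x640x3 uint8, red, green, blue); there is no depth.
- robot.get_calibration(name): a dict with "mtx" (3x3 intrinsics, pixels), "k1" (the pictures are not rectified: a ray, as slopes to the right and down, at radius r is drawn at 1 + k1 r^2 times it, then the intrinsics apply), "view" (4x4, takes a point from world to camera coordinates). Camera axes: x right, y up, looking along -z (the intrinsics and any distortion apply to the point x, -y, -z); pixel columns grow to the right and rows downward; lengths in m; the calibration is good to about 2 mm. A picture is of the moment at which its call begins: read the wrist's pose just before it. get_calibration takes no time and is no camera call; for the wrist camera it gives the pose at the moment of the call.
- robot.hand_in(): hands the job in, once; it reports no verdict.
Trained networks look in the newest picture that a camera, given by its name, has taken for a name from the list of things; names that differ only in an ending like _2 or _b are one class to them, and where a whole thing is asked for, a point or a joint stands for the part that bears it (a point fixed in the world has none). Each returns a list of dicts, best first, with "score" (0 to 1); they miss things now and then, are a little off and sometimes report something else, mostly with a low value. They report only what shows in the picture. A call takes as long as a camera call. They do not tell look-alikes from the thing itself.
- robot.spot_in(camera, label): "point" ([column, row] in pixels, amid what is visible of it).
The state is a dict: "time": time; "qpos": joint angles; "qvel": joint speeds; "joint_efforts": joint torques, N m; "tool_pos": TCP position; "tool_rot": TCP orientation; "contact_force": force on the tool from outside, world axes, zero at the start; "torque": the same for the moment, N m; "opening": finger opening in m.
Only numpy, scipy, OpenCV 4.12 (cv2) and the standard library are available. Lean on these libraries where they do the work, as an engineer would, in place of code of your own. Each camera call takes 0.05 s, during which the arm holds its last target.

TASK

Put the crystal-lattice kit away. Pull the chest's drawer well open by its handle, tip the tumbler over the drawer so that all its lime balls drain into the narrow bay and stand it upright on the round cork coaster, and slide each clear lattice plate up out of the slotted rack and put it in the wide bay. Once all that is done push the drawer fully home, leaving the tumbler standing on the coaster and everything else on the counter where it is.

Things in the scene. Friction and masses are not known exactly. Their poses are not given: they have to be found in the camera images.
- drawer (a joint): travel of the chest's drawer in m: 0 = fully home, grows as it is pulled out towards the robot, end stop at 0.15. The low wooden chest is 200 deep x 290 wide x 88 high, open only in front for the drawer; the space inside leaves 67 above the drawer's floor
- chest: the chest's fixed case; origin at the centre of its underside on the counter; its x axis points away from the robot along the slide (the drawer opens to -x), y to the left, z up. The case's front edge is at x = -100 mm
- handle (a point): middle of the drawer's steel bar handle (bar along the chest's y, 120 long, 10 thick, its centre line 42 in front of the drawer front's face and 68 above the counter). The front is 74 high, its top edge 82 above the counter; frame as the chest's
- ball_bay (a point): centre of the floor of the narrow left bay, as it is reachable when the drawer is open (13 above the counter, frame as the chest's). The bay's floor reaches from x = -70 (drawer front, 69 high above the floor) to +112 mm and y = -51 to +51 mm; its side, back and dividing walls are 50 high and 6 thick. With the drawer at 0.15 the part from x = -70 to +80 is outside the case
- plate_bay (a point): centre of the floor of the wide right bay, as for ball_bay: floor from x = -70 to +112 mm and y = -71 to +71 mm
- tumbler: plain aluminium tumbler, 80 high, outer diameter 63 at the foot and 70 at the rim, wall 3, floor 5, 0.12 kg; origin at the centre of its underside, z axis through the mouth
- tumbler_rim (a point): centre of the tumbler's mouth
- coaster: fixed round cork coaster, 96 diameter, 4 thick; origin at the centre of its underside
- ball0_center (a point): centre of a lime acrylic ball, 20 diameter, in the tumbler at the start; 3 to 5 balls are present
- ball1_center (a point): as ball0
- ball2_center (a point): as ball0
- ball3_center (a point): as ball0
- ball4_center (a point): as ball0
- rack: fixed beech rack, 170 x 90 x 34 high, with three slots 11 wide and 24 deep (slot floors 10 above the counter) at x = -50, 0 and +50 mm, the slots run along its y; origin at the centre of its underside
- plate0: clear acrylic lattice plate, 8 thick (its x), 64 wide (its y), 60 high (its z), with dark dots, standing in a slot of the rack so that its upper 36 stand out; origin at the middle of its lower edge; 2 or 3 plates are present
- plate1: as plate0
- plate2: as plate0
- hammer: bystander: small brass hammer with rosewood grip, 190 long
- spacer: bystander: aluminium spacer block, 50 x 30 x 25
- cube_frame: bystander: navy plastic cubic frame, 70
- jar: bystander: closed jar, 60 diameter, 100 high
Not all that is in view belongs to the job. Leave any pink or purple look-alike of the tumbler alone.

How it is judged:
By the outcome, as a careful person would: the job done as asked, in the order asked, and still so for the second after the job is handed in, with the robot touching nothing.
Of ball0, ball1, ball2, ball3, ball4 only 3 to 5 are there at a start; the rules pass over those that are not, and their reading is None.
Of plate0, plate1, plate2 only 2 to 3 are there at a start; the rules pass over those that are not, and their reading is None.
At some moment in a run one of tumbler may be knocked a few centimetres aside while the robot is not near it.
It also fails if it takes over 210 s, if anything falls off the work surface, if the arm or the gripper's body presses on something with over 40 N, if the wrist force passes 120 N, or if a joint passes its speed limit or range.

## Working session

There is one attempt and no reset: what is moved stays moved. The work goes in short steps, Python scripts to look and compute and a tool call to move; the robot and the scene stay as the last step left them, time stands still between calls to the robot, and variables do not carry over. Pictures are saved under pics/ and viewed, and the job is handed in when it is done.

Besides the shell and the picture viewer there is one more tool, called after ">>>" as name([rows], argument=value, ...), one row to a line, values as JSON. play_rows: Moves the arm, as the interface text tells. Its arguments: {"type":"object","properties":{"moves":{"type":"array"},"grip_force":{"type":"number"}},"required":["moves"]}

```bash
ls; mkdir -p pics
python3 - <<'E'
from cell import robot
import cv2
s=robot.observe()
print(s)
for n in ["scene","top","wrist"]:
    im=robot.read_camera(n); cv2.imwrite(f"pics/{n}0.png",im[:,:,::-1])
    c=robot.get_calibration(n); print(n,c)
E
```

```text
pics
{'time': 0.0, 'qpos': array([ 1.13501962e+00,  3.42705404e-01,  1.52502256e+00,  1.32004745e-05,
        1.27540155e+00, -1.46022093e-01]), 'qvel': array([ 0.00061661,  0.00042646,  0.00010313,  0.00022459, -0.00034294,
        0.00052901]), 'joint_efforts': array([-5.28955716e-04, -4.31245065e+01, -2.44221389e+01,  7.17392145e-02,
        5.58249000e-02, -9.34702939e-05]), 'tool_pos': array([0.1498122 , 0.50274289, 0.22605202]), 'tool_rot': array([-1.72503164,  1.56925942, -2.01479011]), 'contact_force': array([-0.15230834,  0.48269055,  0.02832214]), 'torque': array([-0.02633024,  0.00155077,  0.00208393]), 'opening': 0.09166204011023357}
scene {'mtx': array([[494.97798954,   0.        , 316.10962786],
       [  0.        , 494.97798954, 239.68395547],
       [  0.        ,   0.        ,   1.        ]]), 'k1': 0.02694178986943604, 'view': array([[ 0.8626612 ,  0.50574071, -0.0064801 , -0.45172516],
       [-0.36849588,  0.63723022,  0.67686663,  0.13858039],
       [ 0.34644832, -0.58151869,  0.73607715, -1.6791593 ],
       [ 0.        ,  0.        ,  0.        ,  1.        ]
[... 202 characters left out ...]
ew': array([[-0.02704155, -0.99960883,  0.00713796,  0.00763269],
       [ 0.99720353, -0.02647744,  0.06988611, -0.53246302],
       [-0.06966978,  0.00900783,  0.99752944, -1.06873281],
       [ 0.        ,  0.        ,  0.        ,  1.        ]])}
wrist {'mtx': array([[418.23761275,   0.        , 320.97097624],
       [  0.        , 418.23761275, 241.08881734],
       [  0.        ,   0.        ,   1.        ]]), 'k1': 0.00164787351295792, 'view': array([[ 0.2862033 ,  0.95816785, -0.00142885, -0.52493187],
       [-0.91811834,  0.27381332, -0.28650477,  0.03718154],
       [-0.27412842,  0.08331047,  0.95807775, -0.39081035],
       [ 0.        ,  0.        ,  0.        ,  1.        ]])}
```

View pics/scene0.png

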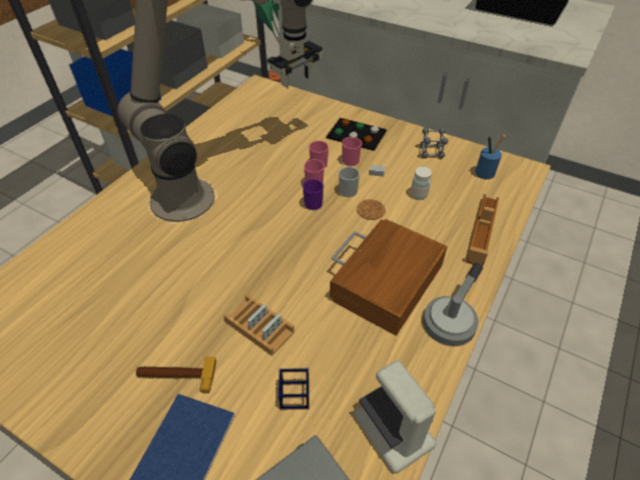

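View pics/top0.png

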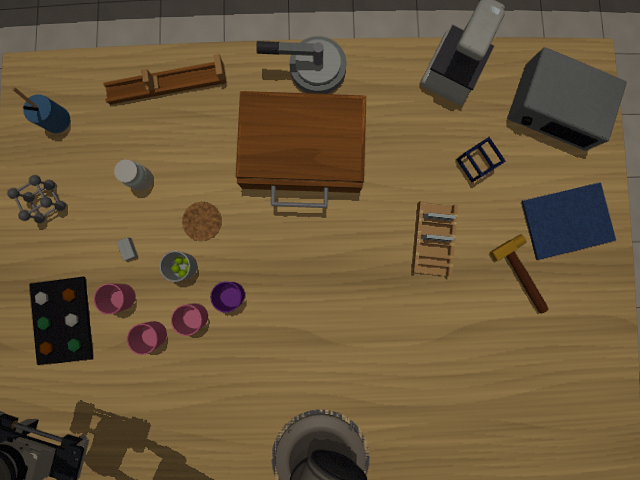

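View pics/wrist0.png

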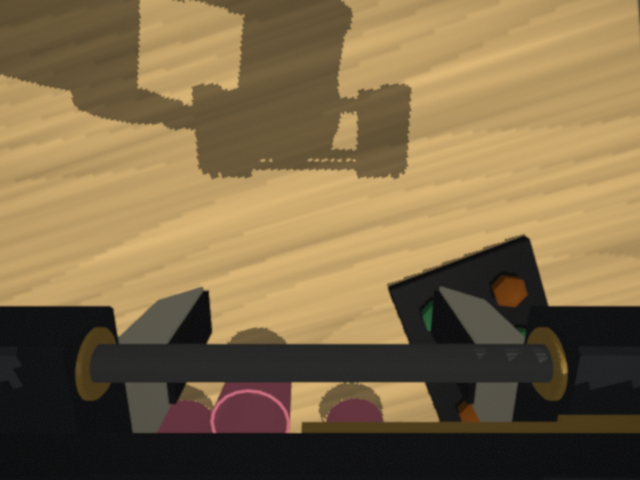

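```bash
cat > h.py <<'E'
from cell import robot
import numpy as np, cv2
def px2w(cam,uv,z,cal=None):
    c=cal or robot.get_calibration(cam); K=c["mtx"];k=c["k1"];V=c["view"]
    d=np.array([(uv[0]-K[0,2])/K[0,0],(uv[1]-K[1,2])/K[1,1]])
    u=d.copy()
    for _ in range(20): u=d/(1+k*(u@u))
    ray=np.array([u[0],-u[1],-1.]); R=V[:3,:3];t=V[:3,3]
    o=-R.T@t; w=R.T@ray
    return o+w*(z-o[2])/w[2]
def w2px(cam,p,cal=None):
    c=cal or robot.get_calibration(cam); K=c["mtx"];k=c["k1"];V=c["view"]
    q=V[:3,:3]@np.asarray(p)+V[:3,3]; u=np.array([q[0],-q[1]])/-q[2]
    u=u*(1+k*(u@u)); return u*K[[0,1],[0,1]]+K[:2,2]
def axes(s):
    r,p,y=s["tool_rot"]
    c,sn=np.cos,np.sin
    Rx=np.array([[1,0,0],[0,c(r),-sn(r)],[0,sn(r),c(r)]]);Ry=np.array([[c(p),0,sn(p)],[0,1,0],[-sn(p),0,c(p)]]);Rz=np.array([[c(y),-sn(y),0],[sn(y),c(y),0],[0,0,1]])
    return Rz@Ry@Rx
def snap(cam,name,crop=None,scale=1):
    im=robot.read_camera(cam)[:,:,::-1]
    if crop: x0,y0,x1,y1=crop; im=im[y0:y1,x0:x1]
    if scale!=1: im=cv2.resize(np.ascontiguousarray(im),None,fx=scale,fy=scale,interpolation=cv2.INTER_CUBIC)
    cv2.imwrite(f"pics/{name}.png",im)
E
python3 - <<'E'
from h import *
print(np.round(axes(robot.observe()),3))
im=cv2.imread("pics/top0.png")
a=cv2.resize(im[80:290,150:380],None,fx=3,fy=3,interpolation=cv2.INTER_CUBIC)[:600]
b=cv2.resize(im[130:300,400:560],None,fx=3.5,fy=3.5,interpolation=cv2.INTER_CUBIC)
cv2.imwrite("pics/a.png",a);cv2.imwrite("pics/b.png",b)
for l in ["tumbler","coaster","rack","plate0","handle","chest","ball0_center"]:
    r=robot.spot_in("top",l); print(l,[(np.round(x["point"],1),round(x["score"],2)) for x in r][:6])
E
```

```text
[[-0.     0.286  0.958]
 [-0.001  0.958 -0.286]
 [-1.    -0.001 -0.   ]]
tumbler [(array([186.8, 315.4]), 0.85), (array([227.3, 294.2]), 0.83), (array([112.1, 297.2]), 0.77), (array([146.2, 338.1]), 0.75), (array([175.4, 264.6]), 0.73)]
coaster [(array([128.8, 249. ]), 0.75), (array([199.8, 218.9]), 0.62)]
rack [(array([433.3, 243.5]), 0.75)]
plate0 [(array([435.7, 237.2]), 0.72), (array([438.1, 217.3]), 0.55), (array([200.4, 219.3]), 0.28)]
handle [(array([299.7, 185.4]), 0.72)]
chest [(array([300.5, 144.1]), 0.87)]
ball0_center [(array([179.8, 261.4]), 0.44)]
```

View pics/a.png

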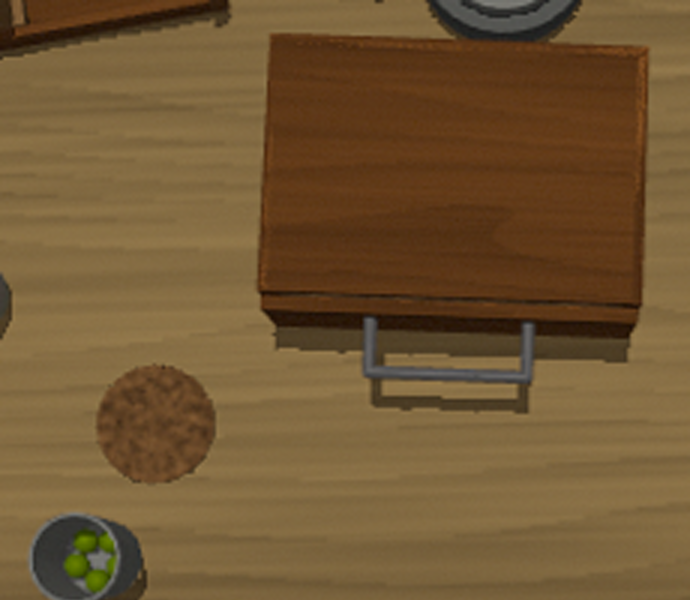

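View pics/b.png

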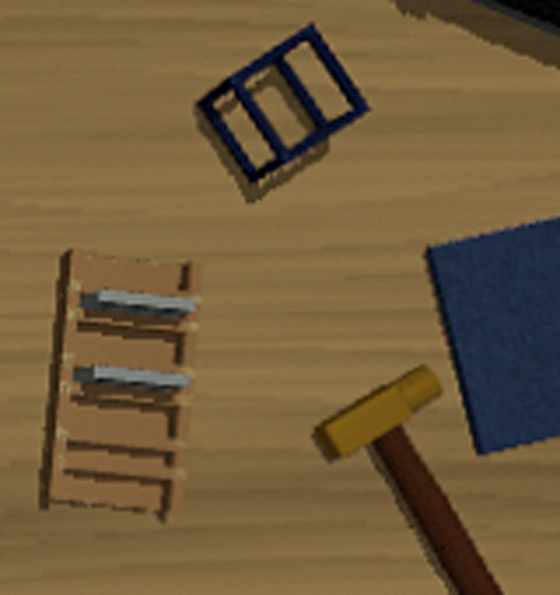

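Run:
```python
from h import *
f=lambda x,y,s,ox,oy,z:px2w("top",(ox+x/s,oy+y/s),z)
for n,a in dict(FL=(261,291,3,150,80,.088),FR=(640,304,3,150,80,.088),BL=(272,35,3,150,80,.088),BR=(647,48,3,150,80,.088),hl=(366,376,3,150,80,.073),hr=(532,379,3,150,80,.073),coaster=(156,424,3,150,80,.004),tumrim=(75,558,3,150,80,.08),
 pA_l=(97,297,3.5,400,130,.06),pA_r=(195,306,3.5,400,130,.06),pB_l=(92,374,3.5,400,130,.06),pB_r=(189,382,3.5,400,130,.06),
 rk1=(66,252,3.5,400,130,.034),rk2=(202,264,3.5,400,130,.034),rk3=(42,503,3.5,400,130,.034),rk4=(167,518,3.5,400,130,.034)).items(): print(n,np.round(f(*a),4))
for n,p in dict(purple=(228,292),pinknear=(190,315),pink3=(146,333),jar=(125,170),).items(): print(n,px2w("top",p,.08))
```

```text
FL [0.6616 0.1701 0.088 ]
FR [ 0.6443 -0.1135  0.088 ]
BL [0.8599 0.1598 0.088 ]
BR [ 0.8423 -0.1262  0.088 ]
hl [0.5973 0.0939 0.073 ]
hr [ 0.5917 -0.0315  0.073 ]
coaster [0.5725 0.2703 0.004 ]
tumrim [0.4656 0.3139 0.08  ]
pA_l [ 0.5679 -0.2629  0.06  ]
pA_r [ 0.5603 -0.328   0.06  ]
pB_l [ 0.5172 -0.2573  0.06  ]
pB_r [ 0.5102 -0.3215  0.06  ]
rk1 [ 0.6017 -0.2497  0.034 ]
rk2 [ 0.5914 -0.3425  0.034 ]
rk3 [ 0.4332 -0.2264  0.034 ]
rk4 [ 0.4207 -0.3105  0.034 ]
purple [0.40482153 0.19536797 0.08      ]
pinknear [0.3557889  0.28127326 0.08      ]
pink3 [0.317779   0.38111912 0.08      ]
jar [0.68747334 0.42907172 0.08      ]
```

```bash
cat >> h.py <<'E'
def plan(tgt,head=None,n=10,op=1,turn=None):
    """rows to tgt (TCP); head = deg heading of tool y (mod 180) for tool-down"""
    s=robot.observe(); R=axes(s); p=s["tool_pos"]; d=(np.asarray(tgt)-p)/n
    if turn is None:
        turn=0
        if head is not None:
            h=np.degrees(np.arctan2(R[1,1],R[0,1])); turn=-((head-h+90)%180-90)
    w=turn/n; rows=[]
    for i in range(n):
        a=np.radians(w*i); Rx=np.array([[1,0,0],[0,np.cos(a),-np.sin(a)],[0,np.sin(a),np.cos(a)]])
        rows.append(list(np.round((R@Rx).T@d,3)+0.)+[round(w,2),op])
    print("step",np.linalg.norm(d),"turn",turn,"head",np.degrees(np.arctan2(R[1,1],R[0,1])),"pos",np.round(p,4))
    print(str([[float(x) for x in r] for r in rows]))
def st():
    s=robot.observe();R=axes(s)
    print(round(s["time"],2),"pos",np.round(s["tool_pos"],4),"head",round(np.degrees(np.arctan2(R[1,1],R[0,1])),2),"x",np.round(R[:,0],3),"F",np.round(s["contact_force"],2),"op",round(s["opening"],4),"q",np.round(s["qpos"],3))
E
python3 - <<'E'
from h import *
plan((.5945,.031,.17),-3.2,15,-.35)
E
```

```text
step 0.04339397575840385 turn 76.59322409263068 head 73.39322409263067 pos [0.15   0.5031 0.2267]
[[0.004, -0.022, 0.037, 5.11, -0.35], [0.004, -0.018, 0.039, 5.11, -0.35], [0.004, -0.015, 0.041, 5.11, -0.35], [0.004, -0.011, 0.042, 5.11, -0.35], [0.004, -0.007, 0.043, 5.11, -0.35], [0.004, -0.003, 0.043, 5.11, -0.35], [0.004, 0.0, 0.043, 5.11, -0.35], [0.004, 0.004, 0.043, 5.11, -0.35], [0.004, 0.008, 0.042, 5.11, -0.35], [0.004, 0.012, 0.042, 5.11, -0.35], [0.004, 0.015, 0.04, 5.11, -0.35], [0.004, 0.019, 0.039, 5.11, -0.35], [0.004, 0.022, 0.037, 5.11, -0.35], [0.004, 0.026, 0.035, 5.11, -0.35], [0.004, 0.029, 0.032, 5.11, -0.35]]
```

>>> play_rows([
  [[0.004,-0.022,0.037,5.1,-0.35],[0.004,-0.018,0.039,5.1,-0.35],[0.004,-0.015,0.041,5.1,-0.35],[0.004,-0.011,0.042,5.1,-0.35],[0.004,-0.007,0.043,5.1,-0.35],[0.004,-0.003,0.043,5.1,-0.35],[0.004,0.0,0.043,5.1,-0.35],[0.004,0.004,0.043,5.1,-0.35],[0.004,0.008,0.042,5.1,-0.35],[0.004,0.012,0.042,5.1,-0.35]],
])

```text
time: 1.5
tool_pos: [0.4507, 0.178, 0.1864]
tool_rot: [2.101, 1.563, 0.896]
contact_force: [0.5, 0.9, -0.3]
opening: 0.0302
```

Run:
```python
from h import *
st()
plan((.5945,.031,.13),-3.2,10,-.35)
```

```text
1.5 pos [0.4507 0.178  0.1864] head 20.99 x [ 0.005  0.006 -1.   ] F [ 0.54  0.94 -0.3 ] op 0.0302 q [ 0.215  0.304  1.7    0.005  1.132 -0.154]
step 0.0213200533473156 turn 24.187109225129277 head 20.987109225129277 pos [0.4507 0.178  0.1864]
[[0.006, 0.008, 0.019, 2.42, -0.35], [0.006, 0.009, 0.019, 2.42, -0.35], [0.006, 0.01, 0.018, 2.42, -0.35], [0.006, 0.01, 0.018, 2.42, -0.35], [0.006, 0.011, 0.017, 2.42, -0.35], [0.006, 0.012, 0.017, 2.42, -0.35], [0.006, 0.013, 0.016, 2.42, -0.35], [0.006, 0.013, 0.016, 2.42, -0.35], [0.006, 0.014, 0.015, 2.42, -0.35], [0.006, 0.015, 0.015, 2.42, -0.35]]
```

>>> play_rows([
  [[0.008,0.011,0.027,3.4,-0.35],[0.008,0.012,0.026,3.4,-0.35],[0.008,0.014,0.026,3.4,-0.35],[0.008,0.016,0.025,3.4,-0.35],[0.008,0.018,0.024,3.4,-0.35],[0.008,0.02,0.022,3.4,-0.35],[0.008,0.021,0.021,3.4,-0.35],[0,0,0,0,-0.35],[0,0,0,0,-0.35],[0,0,0,0,-0.35]],
])

```text
time: 2.5
tool_pos: [0.601, 0.0159, 0.1273]
tool_rot: [2.405, 1.562, 0.757]
contact_force: [-0.6, 0.7, -0.1]
opening: 0.0297
```

Run:
```python
from h import *
st()
plan((.5945,.031,.055),-3.2,7,-.35)
snap("scene","s1",(240,130,480,330),3)
```

```text
2.5 pos [0.601  0.0159 0.1273] head -4.38 x [ 0.006  0.006 -1.   ] F [-0.58  0.68 -0.08] op 0.0297 q [-0.105  0.566  1.449  0.007  1.122 -0.031]
step 0.010596301084313621 turn -1.1769399077466431 head -4.376939907746649 pos [0.601  0.0159 0.1273]
[[0.01, -0.001, -0.002, -0.17, -0.35], [0.01, -0.001, -0.002, -0.17, -0.35], [0.01, -0.001, -0.002, -0.17, -0.35], [0.01, -0.001, -0.002, -0.17, -0.35], [0.01, -0.001, -0.002, -0.17, -0.35], [0.01, -0.001, -0.002, -0.17, -0.35], [0.01, -0.001, -0.002, -0.17, -0.35]]
```

View pics/s1.png

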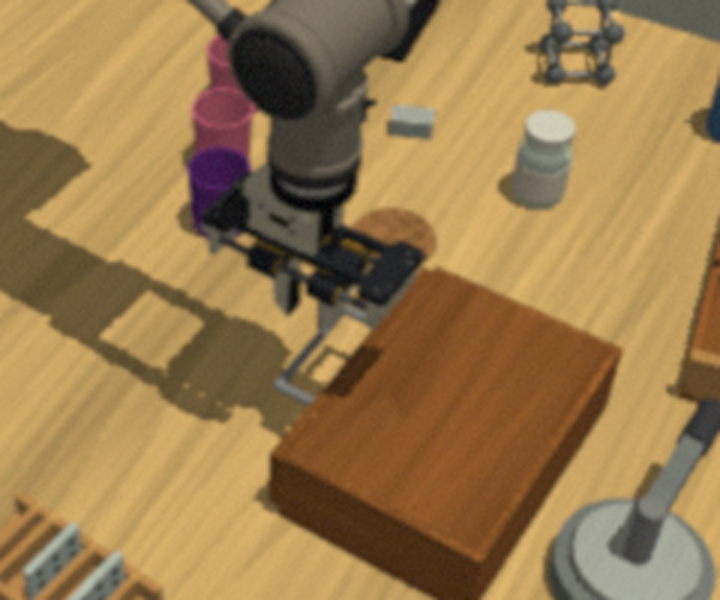

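>>> play_rows([
  [[0.012,-0.002,-0.002,-0.2,-0.35],[0.012,-0.002,-0.002,-0.2,-0.35],[0.012,-0.002,-0.002,-0.2,-0.35],[0.012,-0.001,-0.002,-0.2,-0.35],[0.012,-0.001,-0.002,-0.2,-0.35],[0.012,0,-0.002,-0.2,-0.35],[0,0,0,0,-1],[0,0,0,0,-1],[0,0,0,0,-1],[0,0,0,0,-1]],
], grip_force=30)

```text
time: 3.55
tool_pos: [0.592, 0.0339, 0.0498]
tool_rot: [2.363, 1.561, 0.745]
contact_force: [-1.2, 1.1, -3.5]
opening: 0.0089
```

Run:
```python
from h import *
st()
s=robot.observe()["tool_pos"]
plan(s+np.array([-.998*.155,.056*.155,0]),None,10,-1)
```

```text
3.55 pos [0.592  0.0339 0.0498] head -2.73 x [ 0.007  0.007 -1.   ] F [-1.16  1.14 -3.49] op 0.0089 q [-0.076  0.646  1.548  0.009  0.941 -0.033]
step 0.01549333356640849 turn 0 head -2.7257030188882063 pos [0.592  0.0339 0.0498]
[[0.0, -0.015, 0.0, 0.0, -1.0], [0.0, -0.015, 0.0, 0.0, -1.0], [0.0, -0.015, 0.0, 0.0, -1.0], [0.0, -0.015, 0.0, 0.0, -1.0], [0.0, -0.015, 0.0, 0.0, -1.0], [0.0, -0.015, 0.0, 0.0, -1.0], [0.0, -0.015, 0.0, 0.0, -1.0], [0.0, -0.015, 0.0, 0.0, -1.0], [0.0, -0.015, 0.0, 0.0, -1.0], [0.0, -0.015, 0.0, 0.0, -1.0]]
```

>>> play_rows([
  [[0,-0.015,0,0,-1],[0,-0.017,0,0,-1],[0,-0.017,0,0,-1],[0,-0.017,0,0,-1],[0,-0.017,0,0,-1],[0,-0.017,0,0,-1],[0,-0.017,0,0,-1],[0,-0.017,0,0,-1],[0,-0.014,0,0,-1],[0,0,0,0,-1]],
])

```text
time: 4.55
tool_pos: [0.4501, 0.0427, 0.0505]
tool_rot: [1.901, 1.535, 0.278]
contact_force: [-1.9, -0.6, -9.5]
opening: 0.0089
```

Run:
```python
from h import *
st()
```

```text
4.55 pos [0.4501 0.0427 0.0505] head -3.03 x [ 0.034  0.01  -0.999] F [-1.95 -0.6  -9.54] op 0.0089 q [-0.084  0.438  1.97   0.019  0.701 -0.046]
```

>>> play_rows([
  [[0,-0.006,0,0,-1],[0,-0.003,0,0,-1],[0,0,0,0,-0.35],[0,0,0,0,-0.35],[0,0,0,0,-0.35],[-0.02,0,0,0,-0.35],[-0.03,0,0,0,-0.35],[-0.03,0,0,0,-0.35],[-0.04,0,0,0,-0.35],[-0.04,0,0,0,-0.35]],
])

```text
time: 5.55
tool_pos: [0.4372, 0.0408, 0.2131]
tool_rot: [1.854, 1.528, 0.228]
contact_force: [0.4, -0.7, 0.7]
opening: 0.0301
```

Run:
```python
from h import *
st()
snap("top","t2")
```

```text
5.55 pos [0.4372 0.0408 0.2131] head -3.2 x [ 0.042  0.01  -0.999] F [ 0.45 -0.66  0.68] op 0.0301 q [-0.092  0.173  1.798  0.015  1.13  -0.042]
```

View pics/t2.png

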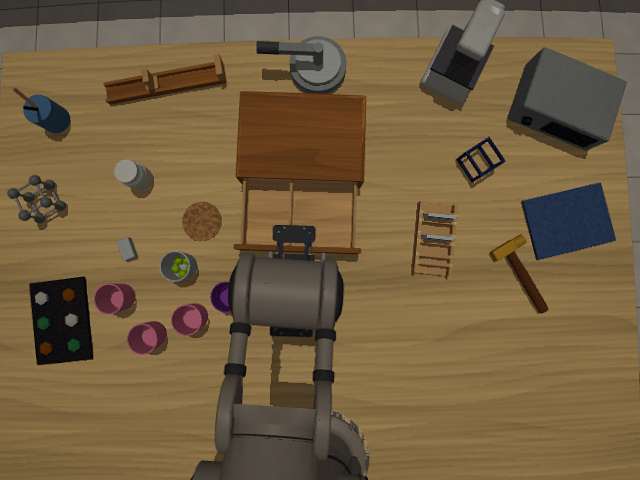

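```bash
cat > fit.py <<'E'
import numpy as np
from scipy.optimize import least_squares
D=np.array([[.3427,1.525,1.2754,.5249,.226],[.304,1.70,1.132,.4846,.1864],[.566,1.449,1.122,.6012,.1273],[.646,1.548,.941,.593,.0498],[.438,1.97,.701,.4521,.0505],[.173,1.798,1.13,.4391,.2131]])
def fk(p,q2,q3,q5):
    r0,h,L1,L2,off,L3=p; a=q2+q3-off; s=q2+q3+q5
    return r0+L1*np.sin(q2)+L2*np.sin(a)+L3*np.sin(s), h+L1*np.cos(q2)+L2*np.cos(a)+L3*np.cos(s)
def res(p):
    r,z=fk(p,D[:,0],D[:,1],D[:,2]); return np.r_[(r-D[:,3]),(z-D[:,4]),.01*(p-p0)]
p0=np.array([.0,.27,.3,.35,0.,.25])
s=least_squares(res,p0); print(s.x, s.fun[:12].round(4))
E
python3 fit.py
```

```text
[ 0.00745736  0.24329171  0.50175913  0.38136828 -0.11657476  0.33656546] [-0.0001  0.0001 -0.0002  0.0004 -0.0002 -0.      0.0001 -0.0002  0.0001
  0.0005 -0.0002 -0.0003]
```

Run:
```python
from h import *
im=cv2.imread("pics/t2.png")
cv2.imwrite("pics/c.png",cv2.resize(im[190:290,110:250],None,fx=5,fy=5,interpolation=cv2.INTER_CUBIC))
```

```text
(no output)
```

View pics/c.png

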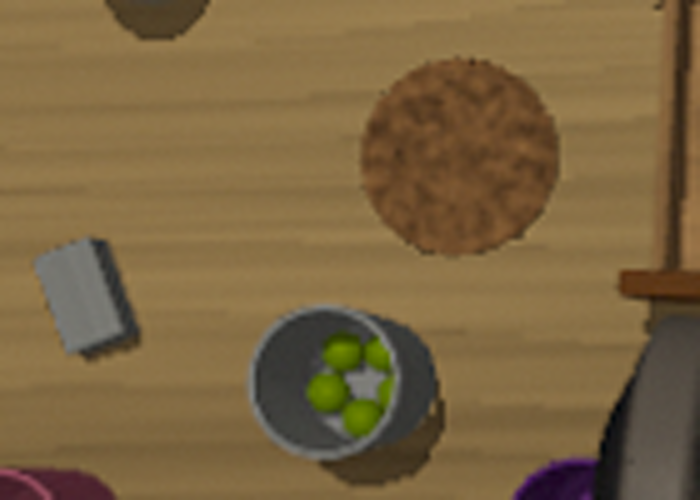

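Run:
```python
from h import *
t=px2w("top",(175.1,266.4),.08); print(t, px2w("top",(202,221.2),.004), px2w("top",(110+345/5,190+383/5),.01))
print(px2w("top",(110+620/5,190+272/5),.082))
plan((t[0],t[1],.16),-30,10,1)
```

```text
[0.46467217 0.31363204 0.08      ] [0.57278616 0.27030367 0.004     ] [0.46451117 0.32543734 0.01      ]
[0.51048199 0.1798948  0.082     ]
step 0.028047440231585084 turn 26.815913098523396 head -3.1840869014766047 pos [0.4402 0.0406 0.2195]
[[0.006, 0.001, -0.027, 2.68, 1.0], [0.006, -0.001, -0.027, 2.68, 1.0], [0.006, -0.002, -0.027, 2.68, 1.0], [0.006, -0.003, -0.027, 2.68, 1.0], [0.006, -0.004, -0.027, 2.68, 1.0], [0.006, -0.006, -0.027, 2.68, 1.0], [0.006, -0.007, -0.026, 2.68, 1.0], [0.006, -0.008, -0.026, 2.68, 1.0], [0.006, -0.009, -0.026, 2.68, 1.0], [0.006, -0.011, -0.025, 2.68, 1.0]]
```

>>> play_rows([
  [[0.003,0.001,-0.031,3.3,1],[0.003,-0.001,-0.031,3.3,1],[0.006,-0.002,-0.031,3.3,1],[0.006,-0.003,-0.031,3.3,1],[0.008,-0.005,-0.031,3.3,1],[0.008,-0.007,-0.031,3.3,1],[0.009,-0.009,-0.031,3.3,1],[0.009,-0.011,-0.031,3.3,1],[0.006,-0.011,-0.025,0,1],[0,0,0,0,1]],
])

```text
time: 6.6
tool_pos: [0.478, 0.3277, 0.1694]
tool_rot: [2.216, 1.507, 0.106]
contact_force: [0.9, 0.4, -0.1]
opening: 0.0917
```

Run:
```python
from h import *
st()
plan((.4646,.3136,.03),None,8,1)
```

```text
6.6 pos [0.478  0.3277 0.1694] head -30.97 x [ 0.064  0.007 -0.998] F [ 0.87  0.41 -0.08] op 0.0917 q [ 0.482  0.46   1.509 -0.026  1.114  1.032]
step 0.01758809721031622 turn 0 head -30.974680319886662 pos [0.478  0.3277 0.1694]
[[0.017, -0.001, 0.003, 0.0, 1.0], [0.017, -0.001, 0.003, 0.0, 1.0], [0.017, -0.001, 0.003, 0.0, 1.0], [0.017, -0.001, 0.003, 0.0, 1.0], [0.017, -0.001, 0.003, 0.0, 1.0], [0.017, -0.001, 0.003, 0.0, 1.0], [0.017, -0.001, 0.003, 0.0, 1.0], [0.017, -0.001, 0.003, 0.0, 1.0]]
```

>>> play_rows([
  [[0.018,-0.002,0.003,0,1],[0.018,-0.002,0.003,0,1],[0.018,-0.002,0.003,0,1],[0.018,-0.001,0.003,0,1],[0.018,-0.001,0.003,0,1],[0.018,-0.001,0.003,0,1],[0.018,-0.001,0.003,0,1],[0.012,0,0,0,1],[0,0,0,0,1],[0,0,0,0,1]],
])

```text
time: 7.6
tool_pos: [0.4664, 0.31, 0.0284]
tool_rot: [2.18, 1.506, 0.071]
contact_force: [-0.1, 0.4, 1.1]
opening: 0.0917
```

Run:
```python
from h import *
st()
snap("wrist","w3")
snap("top","t3",(110,190,250,290),5)
```

```text
7.6 pos [0.4664 0.31   0.0284] head -30.92 x [ 0.065  0.005 -0.998] F [-0.1   0.36  1.05] op 0.0917 q [ 0.464  0.61   1.708 -0.036  0.764  1.028]
```

View pics/w3.png

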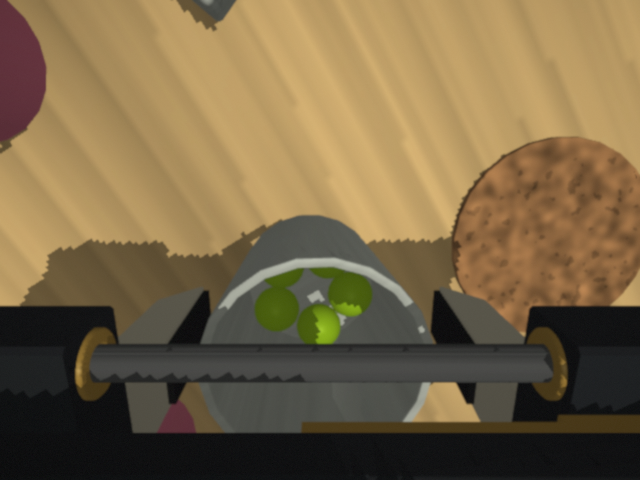

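>>> play_rows([
  [[0,0,0,0,-1],[0,0,0,0,-1],[0,0,0,0,-1],[0,0,0,0,-1],[-0.01,0,0,0,-1],[-0.015,0,0,0,-1],[-0.01,0,0,0,-1],[0,0,0,0,-1],[0,0,0,0,-1],[0,0,0,0,-1]],
], grip_force=15)

```text
time: 8.7
tool_pos: [0.4643, 0.3106, 0.0679]
tool_rot: [2.199, 1.503, 0.09]
contact_force: [-0.2, -0.1, -2.2]
opening: 0.069
```

Run:
```python
from h import *
st()
plan((.5728,.2703,.065),None,6,-1)
```

```text
8.7 pos [0.4643 0.3106 0.0679] head -30.87 x [ 0.068  0.006 -0.998] F [-0.25 -0.1  -2.21] op 0.069 q [ 0.467  0.547  1.685 -0.033  0.846  1.026]
step 0.019289472405549814 turn 0 head -30.87160419191116 pos [0.4643 0.3106 0.0679]
[[0.002, 0.019, -0.003, 0.0, -1.0], [0.002, 0.019, -0.003, 0.0, -1.0], [0.002, 0.019, -0.003, 0.0, -1.0], [0.002, 0.019, -0.003, 0.0, -1.0], [0.002, 0.019, -0.003, 0.0, -1.0], [0.002, 0.019, -0.003, 0.0, -1.0]]
```

>>> play_rows([
  [[0.002,0.01,-0.002,0,-1],[0.002,0.02,-0.003,0,-1],[0.002,0.02,-0.003,0,-1],[0.002,0.02,-0.003,0,-1],[0.002,0.02,-0.003,0,-1],[0.002,0.015,-0.003,0,-1],[0.001,0.008,-0.001,0,-1],[0,0,0,0,-1],[0,0,0,0,-1],[0,0,0,0,-1]],
])

```text
time: 9.7
tool_pos: [0.5762, 0.2635, 0.0553]
tool_rot: [2.152, 1.511, 0.044]
contact_force: [-0.1, 0.4, -1.2]
opening: 0.069
```

Run:
```python
from h import *
st()
plan((.5728,.2703,.033),None,5,-1)
```

```text
9.7 pos [0.5762 0.2635 0.0553] head -30.84 x [ 0.06   0.003 -0.998] F [-0.11  0.42 -1.25] op 0.069 q [ 0.316  0.677  1.466 -0.02   0.941  0.865]
step 0.004706320390399525 turn 0 head -30.842846587681542 pos [0.5762 0.2635 0.0553]
[[0.004, -0.002, -0.001, 0.0, -1.0], [0.004, -0.002, -0.001, 0.0, -1.0], [0.004, -0.002, -0.001, 0.0, -1.0], [0.004, -0.002, -0.001, 0.0, -1.0], [0.004, -0.002, -0.001, 0.0, -1.0]]
```

>>> play_rows([
  [[0.005,-0.002,-0.001,0,-1],[0.005,-0.002,-0.001,0,-1],[0.004,-0.002,-0.001,0,-1],[0.004,-0.001,-0.001,0,-1],[0.003,-0.001,0,0,-1],[0,0,0,0,-1],[0,0,0,0,1],[0,0,0,0,1],[0,0,0,0,1],[0,0,0,0,1]],
])

```text
time: 10.7
tool_pos: [0.5715, 0.2738, 0.0345]
tool_rot: [2.162, 1.508, 0.057]
contact_force: [0.8, -0.4, 0.2]
opening: 0.0911
```

Run:
```python
from h import *
st()
snap("top","t4",(110,160,270,280),5)
```

```text
10.7 pos [0.5715 0.2738 0.0345] head -30.65 x [ 0.063  0.004 -0.998] F [ 0.82 -0.38  0.15] op 0.0911 q [ 0.335  0.703  1.483 -0.022  0.895  0.882]
```

View pics/t4.png

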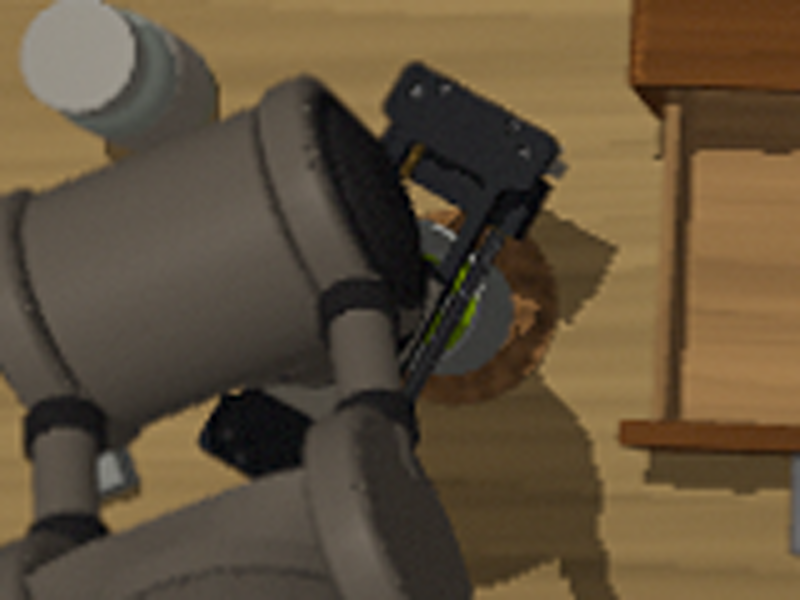

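>>> play_rows([
  [[-0.03,0,0,0,1],[-0.045,0,0,0,1],[-0.045,0,0,0,1],[-0.04,-0.03,0,0,1],[-0.02,-0.045,0,0,1],[-0.01,-0.049,0,0,1],[0,-0.049,0,0,1],[0,-0.049,0,0,1],[0,-0.049,0,0,1],[0,-0.049,0,0,1]],
])

```text
time: 11.75
tool_pos: [0.2832, 0.4382, 0.2152]
tool_rot: [2.242, 1.504, 0.125]
contact_force: [0.2, 1.0, -0.3]
opening: 0.0919
```

>>> play_rows([
  [[-0.005,-0.049,0,0,1],[-0.005,-0.049,0,0,1],[-0.005,-0.049,0,0,1],[-0.005,-0.049,0,0,1],[-0.005,-0.049,0,0,1],[-0.005,-0.049,0,0,1],[-0.005,-0.049,0,0,1],[-0.005,-0.049,-0.01,0,1],[0,0,-0.04,0,1],[0,0,-0.04,0,1]],
])

```text
time: 12.75
tool_pos: [-0.0243, 0.7197, 0.2405]
tool_rot: [2.293, 1.505, 0.189]
contact_force: [0.7, 1.4, 0.4]
opening: 0.0915
```

Run:
```python
from h import *
st()
print(axes(robot.observe()).round(3))
```

```text
12.75 pos [-0.0243  0.7197  0.2405] head -30.62 x [ 0.064  0.012 -0.998] F [0.71 1.38 0.37] op 0.0915 q [ 1.527  0.719  0.85  -0.064  1.557  2.06 ]
[[ 0.064  0.86  -0.507]
 [ 0.012 -0.509 -0.861]
 [-0.998  0.049 -0.043]]
```

>>> play_rows([
  [[0,-0.025,-0.043,0,1],[0,-0.025,-0.043,0,1],[0,-0.025,-0.043,0,1],[0,-0.025,-0.043,0,1],[0,-0.025,-0.043,0,1],[0,-0.025,-0.043,0,1],[0,-0.025,-0.043,0,1],[0,-0.025,-0.043,0,1],[0,-0.025,-0.043,0,1],[0,-0.025,-0.043,0,1]],
])

```text
time: 13.75
tool_pos: [-0.0099, 0.9175, 0.1662]
tool_rot: [-2.886, 1.354, 1.299]
contact_force: [-0.1, -0.9, -0.1]
opening: 0.0919
```

Run:
```python
from h import *
st()
print(axes(robot.observe()).round(3))
```

```text
13.75 pos [-0.0099  0.9175  0.1662] head -29.86 x [ 0.058  0.207 -0.977] F [-0.07 -0.91 -0.09] op 0.0919 q [ 1.514  1.211  0.038 -0.046  1.681  2.031]
[[ 0.058  0.866 -0.497]
 [ 0.207 -0.497 -0.843]
 [-0.977 -0.054 -0.208]]
```

>>> play_rows([
  [[-0.003,-0.025,-0.043,0,1],[-0.002,-0.025,-0.043,0,1],[0,-0.025,-0.043,0,1],[0.001,-0.025,-0.043,0,1],[0.002,-0.025,-0.043,0,1],[0.003,-0.025,-0.043,0,1],[0.004,-0.025,-0.043,0,1],[0.005,-0.025,-0.043,0,1],[0.006,-0.025,-0.042,0,1],[0.007,-0.025,-0.042,0,1]],
])

```text
time: 14.75
tool_pos: [-0.0054, 1.0161, 0.1995]
tool_rot: [-2.715, 1.031, 1.48]
contact_force: [-0.2, 0.3, 0.1]
opening: 0.0914
```

Run:
```python
from h import *
st()
R=axes(robot.observe());print(R.round(3), R.T@np.array([0,.966,.259])*.05)
```

```text
14.75 pos [-0.0054  1.0161  0.1995] head -26.48 x [ 0.047  0.512 -0.858] F [-0.22  0.31  0.11] op 0.0914 q [ 1.505  1.217  0.037 -0.013  1.347  2.021]
[[ 0.047  0.875 -0.483]
 [ 0.512 -0.436 -0.74 ]
 [-0.858 -0.213 -0.468]] [ 0.01362952 -0.02380008 -0.04181369]
```

>>> play_rows([
  [[0.014,-0.024,-0.042,0,1],[0.015,-0.024,-0.041,0,1],[0.017,-0.023,-0.041,0,1],[0.018,-0.023,-0.04,0,1],[0.02,-0.023,-0.04,0,1],[0.021,-0.022,-0.039,0,1],[0.022,-0.022,-0.038,0,1],[0.024,-0.022,-0.038,0,1],[0.025,-0.021,-0.037,0,1],[0.026,-0.021,-0.036,0,1]],
])

```text
time: 15.75
tool_pos: [-0.0001, 1.1032, 0.2215]
tool_rot: [-2.68, 0.72, 1.525]
contact_force: [-0.6, -0.0, 0.3]
opening: 0.0919
```

Run:
```python
from h import *
st()
R=axes(robot.observe());print(R.round(3), R.T@np.array([0,.966,.259])*.05)
```

```text
15.75 pos [-1.0000e-04  1.1032e+00  2.2150e-01] head -20.81 x [ 0.035  0.751 -0.659] F [-0.59 -0.01  0.32] op 0.0919 q [1.495 1.265 0.037 0.027 0.989 1.998]
[[ 0.035  0.881 -0.472]
 [ 0.751 -0.335 -0.569]
 [-0.659 -0.335 -0.673]] [ 0.02773309 -0.0205052  -0.0362078 ]
```

>>> play_rows([
  [[0.028,-0.02,-0.036,0,1],[0.029,-0.02,-0.035,0,1],[0.03,-0.02,-0.034,0,1],[0.031,-0.019,-0.033,0,1],[0.032,-0.019,-0.032,0,1],[0.033,-0.019,-0.031,0,1],[-0.02,0.01,0.02,-6.6,1],[-0.02,0.012,0.02,-6.6,1],[-0.02,0.01,0.025,-6.6,1],[-0.02,0.007,0.03,-6.6,1]],
])

```text
time: 16.75
tool_pos: [0.0024, 1.04, 0.191]
tool_rot: [-3.07, 0.561, 1.54]
contact_force: [8.8, 24.0, 27.6]
opening: 0.0921
```

Run:
```python
from h import *
st()
R=axes(robot.observe());print(R.round(3))
```

```text
16.75 pos [0.0024 1.04   0.191 ] head -3.96 x [ 0.026  0.846 -0.532] F [ 8.81 23.98 27.64] op 0.0921 q [1.479 0.964 0.892 0.186 0.282 1.432]
[[ 0.026  0.996 -0.088]
 [ 0.846 -0.069 -0.528]
 [-0.532 -0.061 -0.845]]
```

Run:
```python
from h import *
snap("scene","s5")
st()
```

```text
16.8 pos [7.0000e-04 1.0287e+00 1.7400e-01] head -3.66 x [ 0.022  0.827 -0.561] F [ -1.1    0.39 -12.37] op 0.0921 q [1.479 0.96  0.923 0.189 0.29  1.419]
```

View pics/s5.png

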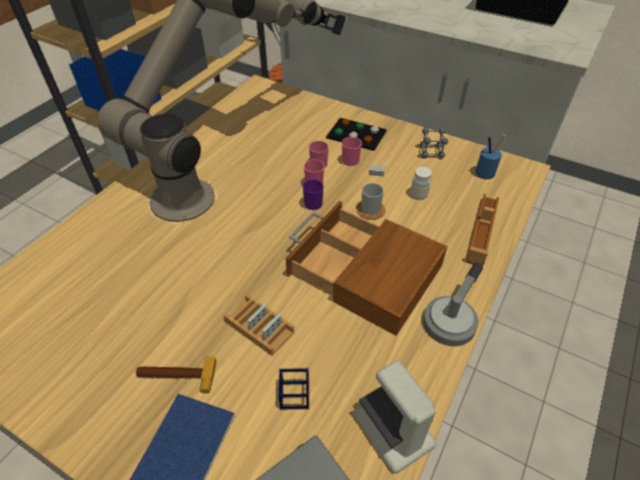

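```bash
cat > kin.py <<'E'
import numpy as np
from scipy.optimize import least_squares
from scipy.spatial.transform import Rotation as Ro
D=[([1.135,.3427,1.525,0,1.2754,-.146],[.1498,.5027,.2261]),
([.215,.304,1.7,.005,1.132,-.154],[.4507,.178,.1864]),
([-.105,.566,1.449,.007,1.122,-.031],[.601,.0159,.1273]),
([-.076,.646,1.548,.009,.941,-.033],[.592,.0339,.0498]),
([-.084,.438,1.97,.019,.701,-.046],[.4501,.0427,.0505]),
([-.092,.173,1.798,.015,1.13,-.042],[.4372,.0408,.2131]),
([.482,.46,1.509,-.026,1.114,1.032],[.478,.3277,.1694]),
([.464,.61,1.708,-.036,.764,1.028],[.4664,.31,.0284]),
([.335,.703,1.483,-.022,.895,.882],[.5715,.2738,.0345]),
([1.527,.719,.85,-.064,1.557,2.06],[-.0243,.7197,.2405]),
([1.514,1.211,.038,-.046,1.681,2.031],[-.0099,.9175,.1662]),
([1.505,1.217,.037,-.013,1.347,2.021],[-.0054,1.0161,.1995]),
([1.495,1.265,.037,.027,.989,1.998],[-.0001,1.1032,.2215]),
([1.479,.96,.923,.189,.29,1.419],[.0007,1.0287,.174])]
Q=np.array([d[0] for d in D]);P=np.array([d[1] for d in D])
Rz=lambda a:Ro.from_euler('z',a).as_matrix();Ry=lambda a:Ro.from_euler('y',a).as_matrix()
def fk(q,p,full=False):
    r0,c,h,L1,ox,L2,e,L3=p[:8]
    A=Rz(q[0]);B=A@Ry(q[1]);C=A@Ry(q[1]+q[2]);E=C@Rz(q[3])@Ry(q[4])
    W=A@[r0,c,h]+B@[0,0,L1]+C@[ox,0,L2]
    t=W+E@[e,0,L3]
    return (t,E,W) if full else t
def fit():
    p0=np.array([0,.077,.243,.5,.04,.38,0,.337])
    f=lambda p:np.r_[np.concatenate([fk(q,p)-x for q,x in zip(Q,P)]),.001*(p-p0)]
    return least_squares(f,p0)
p=fit().x
if __name__=="__main__":
    s=fit();print(s.x.round(4),np.abs(s.fun[:42]).max())
E
python3 kin.py
```

```text
[ 1.000e-04  7.640e-02  2.228e-01  5.063e-01  4.640e-02  3.793e-01
 -1.000e-04  3.182e-01] 0.0003698308214932118
```

Run:
```python
from h import *
import kin
s=robot.observe();q=s["qpos"];R=axes(s)
t,E,W=kin.fk(q,kin.p,True)
M=kin.Rz(q[5]).T@E.T@R; print(M.round(3)); M2=kin.Rz(-q[5]).T@E.T@R; print(M2.round(3))
```

```text
[[ 0. -1.  0.]
 [ 0. -0. -1.]
 [ 1.  0.  0.]]
[[-0.     0.954  0.299]
 [-0.    -0.299  0.954]
 [ 1.     0.     0.   ]]
```

Run:
```python
from h import *
snap("top","t6",(130,130,390,310),3)
```

```text
(no output)
```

View pics/t6.png

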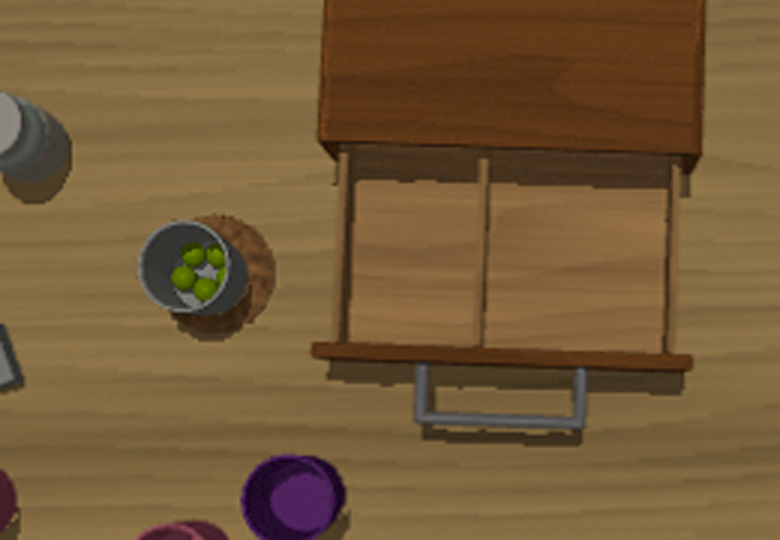

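Run:
```python
from h import *
f=lambda x,y,z:px2w("top",(130+x/3,130+y/3),z).round(4)
print("rim",f(184,266,.084),"coast")
print("bay",f(351,160,.063),f(345,345,.063),f(480,158,.063),f(477,348,.063),"right",f(668,165,.063),f(666,352,.063), "front",f(312,344,.082),f(692,357,.082))
st()
```

```text
rim [0.5707 0.2749 0.084 ] coast
bay [0.6512 0.1513 0.063 ] [0.5095 0.1581 0.063 ] [0.6501 0.0524 0.063 ] [0.5045 0.058  0.063 ] right [ 0.641  -0.0915  0.063 ] [ 0.4977 -0.0853  0.063 ] front [0.5099 0.1799 0.082 ] [ 0.4927 -0.1029  0.082 ]
16.85 pos [0.0012 1.0331 0.1767] head -4.0 x [ 0.024  0.832 -0.554] F [-0.17 -0.25 -2.26] op 0.0914 q [1.479 0.966 0.91  0.185 0.288 1.433]
```

```bash
cat >> kin.py <<'E'
LO=np.array([-2.53,-.77,.04,-1,.28,-3.11]);HI=np.array([2.53,2.02,2.7,4.14,2.66,3.11])
M=np.array([[0,-1,0],[0,0,-1],[1,0,0.]])
def pose(q):
    t,E,W=fk(q,p,True); return t,E@Rz(q[5])@M,W
def ik(t,R,seed):
    def f(q):
        a,B,_=pose(q); return np.r_[(a-t)*5,Ro.from_matrix(R.T@B).as_rotvec()]
    s=least_squares(f,np.clip(seed,LO+1e-4,HI-1e-4),bounds=(LO,HI)); return s.x,np.abs(s.fun).max()
E
python3 - <<'E'
from h import *
from kin import *
s=robot.observe();q0=s["qpos"]
al=np.radians(56)
def RR(al,spin=0):
    d=np.array([0,np.sin(al),-np.cos(al)]);y=np.array([1.,0,0]);R=np.c_[d,y,np.cross(d,y)]
    return R@Ro.from_euler('x',spin,degrees=True).as_matrix()
d=RR(al)[:,0]
seed=q0
for nm,t,sp in [("start",s["tool_pos"],0),("mid1",(.2,.75,.25),0),("mid1b",(.35,.5,.25),0),("mid2",(.45,.35,.25),0),("pre",np.array([.5707,.2749,.059])+d*(.019-.15),0),("G",np.array([.5707,.2749,.059])+d*.019,0),
  ("lift",np.array([.5707,.2749,.18])+d*.019,0),("pour0",np.array([.58,.13,.18])+d*.019,0),("pour90",np.array([.58,.13,.18])+d*.019,-90),("pour180",np.array([.58,.13,.13])+d*.019,-180)]:
    q,e=ik(np.array(t),RR(al,sp),seed); print(nm,np.round(t,3),q.round(2),round(e,4),"W",pose(q)[2].round(3)); seed=q
E
```

```text
start [1.000e-03 1.033e+00 1.770e-01] [1.47 0.97 0.9  0.28 0.31 1.25] 0.0 W [0.001 0.769 0.355]
mid1 [0.2  0.75 0.25] [ 1.03  0.47  1.68  1.39  0.44 -0.12] 0.0 W [0.2   0.486 0.428]
mid1b [0.35 0.5  0.25] [ 0.41  0.31  1.96  1.29  0.91 -0.47] 0.0 W [0.35  0.236 0.428]
mid2 [0.45 0.35 0.25] [ 0.02  0.36  1.87  1.09  1.21 -0.56] 0.0 W [0.45  0.086 0.428]
pre [0.571 0.166 0.132] [-0.3   0.71  1.62  0.94  1.36 -0.79] 0.0 W [ 0.571 -0.097  0.31 ]
G [0.571 0.291 0.048] [-0.09  0.84  1.66  1.13  1.15 -0.87] 0.0 W [0.571 0.027 0.226]
lift [0.571 0.291 0.169] [-0.09  0.65  1.62  1.05  1.26 -0.64] 0.0 W [0.571 0.027 0.347]
pour0 [0.58  0.146 0.169] [-0.33  0.68  1.56  0.91  1.44 -0.72] 0.0 W [ 0.58  -0.118  0.347]
pour90 [0.58  0.146 0.169] [-0.33  0.68  1.56  0.91  1.44 -2.29] 0.0 W [ 0.58  -0.118  0.347]
pour180 [0.58  0.146 0.119] [-0.15  0.69  1.37  0.61  1.38 -3.11] 0.4525 W [ 0.64  -0.022  0.395]
```

```bash
cat >> kin.py <<'E'
def RR(al,spin=0,az=90):
    a=np.radians(az);al=np.radians(al)
    d=np.array([np.sin(al)*np.cos(a),np.sin(al)*np.sin(a),-np.cos(al)]);y=np.array([np.sin(a),-np.cos(a),0]);R=np.c_[d,y,np.cross(d,y)]
    return R@Ro.from_euler('x',spin,degrees=True).as_matrix()
def path(q,R,pts,n=12):
    t0=pose(q)[0]
    for t in pts:
        for k in range(1,n+1):
            x=t0+(np.array(t)-t0)*k/n; qn,e=ik(x,R,q); print(x.round(3),qn.round(2),round(e,3),"dq",np.abs(qn-q).max().round(2)); q=qn
        t0=np.array(t)
    return q
E
python3 - <<'E'
from h import *
from kin import *
s=robot.observe();q0=s["qpos"];R=axes(s)
path(q0,R,[(.35,.5,.25)],8); print()
path(q0,R,[(.2,.95,.2),(.35,.5,.25)],6);print()
path(q0,R,[(.05,.95,.35),(.35,.5,.25)],6)
E
```

```text
[0.045 0.967 0.186] [1.4  0.84 1.13 0.51 0.28 1.06] 0.045 dq 0.37
[0.088 0.9   0.195] [1.3  0.72 1.36 1.11 0.28 0.4 ] 0.05 dq 0.66
[0.132 0.833 0.204] [ 1.22  0.62  1.57  1.57  0.28 -0.11] 0.011 dq 0.51
[0.176 0.767 0.213] [ 1.1   0.53  1.71  1.66  0.36 -0.27] 0.0 dq 0.16
[0.219 0.7   0.223] [ 0.96  0.45  1.83  1.63  0.48 -0.34] 0.0 dq 0.14
[0.263 0.633 0.232] [ 0.79  0.38  1.91  1.55  0.6  -0.37] 0.0 dq 0.17
[0.306 0.567 0.241] [ 0.61  0.33  1.96  1.44  0.74 -0.39] 0.0 dq 0.18
[0.35 0.5  0.25] [ 0.42  0.3   1.98  1.32  0.89 -0.4 ] 0.0 dq 0.19

[0.034 1.019 0.181] [1.43 0.93 0.96 0.34 0.28 1.26] 0.003 dq 0.17
[0.067 1.005 0.185] [1.39 0.91 1.01 0.49 0.28 1.08] 0.004 dq 0.18
[0.101 0.992 0.188] [1.34 0.88 1.06 0.65 0.28 0.91] 0.0 dq 0.18
[0.134 0.978 0.192] [1.29 0.86 1.09 0.77 0.3  0.76] 0.0 dq 0.15
[0.167 0.964 0.196] [1.24 0.85 1.11 0.86 0.33 0.64] 0.0 dq 0.12
[0.2  0.95 0.2 ] [1.19 0.83 1.13 0.93 0.37 0.55] 0.0 dq 0.09
[0.225 0.875 0.208] [1.11 0.71 1.35 1.22 0.38 0.2 ] 0.0 dq 0.35
[0.25  0.8   0.217] [ 1.02  0.61  1.54  1.4   0.44 -0.05] 0.0 dq 0.25
[0.275 0.725 0.225] [ 0.9   0.
[... 327 characters left out ...]
235] [1.45 0.86 0.98 0.23 0.33 1.38] 0.0 dq 0.05
[0.026 0.992 0.263] [1.44 0.8  1.   0.24 0.36 1.36] 0.0 dq 0.05
[0.034 0.978 0.292] [1.43 0.76 1.02 0.25 0.4  1.35] 0.0 dq 0.05
[0.042 0.964 0.321] [1.41 0.71 1.03 0.26 0.43 1.34] 0.0 dq 0.05
[0.05 0.95 0.35] [1.4  0.66 1.04 0.27 0.48 1.33] 0.0 dq 0.04
[0.1   0.875 0.333] [1.3  0.54 1.31 0.58 0.38 0.97] 0.0 dq 0.36
[0.15  0.8   0.317] [1.17 0.44 1.52 0.95 0.38 0.52] 0.0 dq 0.45
[0.2   0.725 0.3  ] [1.02 0.36 1.7  1.23 0.46 0.14] 0.0 dq 0.37
[0.25  0.65  0.283] [ 0.84  0.31  1.83  1.35  0.58 -0.1 ] 0.0 dq 0.25
[0.3   0.575 0.267] [ 0.63  0.29  1.93  1.37  0.73 -0.27] 0.0 dq 0.21
[0.35 0.5  0.25] [ 0.42  0.3   1.98  1.32  0.89 -0.4 ] 0.0 dq 0.22
```

Run:
```python
from h import *
from kin import *
s=robot.observe();q0=s["qpos"];R=axes(s)
path(q0,R,[(.15,.95,.35),(.35,.5,.25)],5)
plan((.15,.95,.35),None,5,1)
d=np.array([.2,-.45,-.1])/12; print(np.linalg.norm(d),R.T@d)
```

```text
[0.031 1.017 0.211] [1.44 0.9  0.95 0.28 0.32 1.32] 0.0 dq 0.11
[0.061 1.    0.246] [1.39 0.84 0.98 0.35 0.36 1.23] 0.0 dq 0.09
[0.09  0.983 0.281] [1.35 0.78 1.   0.41 0.42 1.16] 0.0 dq 0.07
[0.12  0.967 0.315] [1.3  0.74 1.   0.44 0.48 1.11] 0.0 dq 0.06
[0.15 0.95 0.35] [1.26 0.69 0.98 0.47 0.55 1.08] 0.0 dq 0.07
[0.19 0.86 0.33] [1.15 0.55 1.3  0.78 0.47 0.7 ] 0.0 dq 0.38
[0.23 0.77 0.31] [1.02 0.44 1.54 1.09 0.49 0.3 ] 0.0 dq 0.4
[0.27 0.68 0.29] [ 0.85  0.36  1.73  1.28  0.59 -0.01] 0.0 dq 0.31
[0.31 0.59 0.27] [ 0.65  0.31  1.88  1.35  0.73 -0.23] 0.0 dq 0.22
[0.35 0.5  0.25] [ 0.42  0.3   1.98  1.32  0.89 -0.4 ] 0.0 dq 0.23
step 0.04861418802273671 turn 0 head -4.002187778569039 pos [0.0012 1.0331 0.1767]
[[-0.032, 0.029, -0.022, 0.0, 1.0], [-0.032, 0.029, -0.022, 0.0, 1.0], [-0.032, 0.029, -0.022, 0.0, 1.0], [-0.032, 0.029, -0.022, 0.0, 1.0], [-0.032, 0.029, -0.022, 0.0, 1.0]]
0.04187448175467037 [-0.02620745  0.0197246   0.0260304 ]
```

>>> play_rows([
  [[-0.02,0.02,-0.014,0,1],[-0.032,0.029,-0.022,0,1],[-0.032,0.029,-0.022,0,1],[-0.032,0.029,-0.022,0,1],[-0.032,0.029,-0.022,0,1],[-0.02,0.02,0.005,0,1],[-0.026,0.02,0.026,0,1],[-0.026,0.02,0.026,0,1],[-0.026,0.02,0.026,0,1],[-0.026,0.02,0.026,0,1]],
])

```text
time: 17.85
tool_pos: [0.2361, 0.7851, 0.3192]
tool_rot: [-3.079, 0.569, 1.535]
contact_force: [0.6, 0.9, -0.0]
opening: 0.0918
```

Run:
```python
from h import *
st(); print(axes(robot.observe()).round(3))
plan((.40,.42,.25),None,10,1)
```

```text
17.85 pos [0.2361 0.7851 0.3192] head -4.01 x [ 0.03   0.842 -0.538] F [ 0.64  0.94 -0.03] op 0.0918 q [1.023 0.461 1.495 1.076 0.488 0.317]
[[ 0.03   0.996 -0.082]
 [ 0.842 -0.07  -0.535]
 [-0.538 -0.053 -0.841]]
step 0.04061799227256004 turn 0 head -4.005149752554314 pos [0.2361 0.7851 0.3192]
[[-0.027, 0.019, 0.024, 0.0, 1.0], [-0.027, 0.019, 0.024, 0.0, 1.0], [-0.027, 0.019, 0.024, 0.0, 1.0], [-0.027, 0.019, 0.024, 0.0, 1.0], [-0.027, 0.019, 0.024, 0.0, 1.0], [-0.027, 0.019, 0.024, 0.0, 1.0], [-0.027, 0.019, 0.024, 0.0, 1.0], [-0.027, 0.019, 0.024, 0.0, 1.0], [-0.027, 0.019, 0.024, 0.0, 1.0], [-0.027, 0.019, 0.024, 0.0, 1.0]]
```

>>> play_rows([
  [[-0.027,0.019,0.024,-0.35,1],[-0.027,0.019,0.024,-0.35,1],[-0.027,0.019,0.024,-0.35,1],[-0.027,0.019,0.024,-0.35,1],[-0.027,0.019,0.024,-0.35,1],[-0.027,0.019,0.024,-0.35,1],[-0.027,0.019,0.024,-0.35,1],[-0.027,0.019,0.024,-0.35,1],[-0.027,0.019,0.024,-0.35,1],[-0.027,0.019,0.024,-0.35,1]],
])

```text
time: 18.85
tool_pos: [0.417, 0.4061, 0.2643]
tool_rot: [3.114, 0.557, 1.509]
contact_force: [0.7, 0.5, -0.2]
opening: 0.0918
```

Run:
```python
from h import *
st(); R=axes(robot.observe());print(R.round(3))
g=np.array([.5707,.2749,.060]); d=R[:,0]
print("pre",(g+d*(.019-.15)).round(3))
plan(g+d*(.019-.15)+[0,0,.03],None,10,1)
```

```text
18.85 pos [0.417  0.4061 0.2643] head -2.69 x [ 0.052  0.847 -0.528] F [ 0.73  0.48 -0.15] op 0.0918 q [ 0.147  0.3    1.949  1.223  1.083 -0.558]
[[ 0.052  0.999 -0.005]
 [ 0.847 -0.047 -0.529]
 [-0.528  0.024 -0.849]]
pre [0.564 0.164 0.129]
step 0.03021026618662713 turn 0 head -2.691032905008688 pos [0.417  0.4061 0.2643]
[[-0.014, 0.016, 0.022, 0.0, 1.0], [-0.014, 0.016, 0.022, 0.0, 1.0], [-0.014, 0.016, 0.022, 0.0, 1.0], [-0.014, 0.016, 0.022, 0.0, 1.0], [-0.014, 0.016, 0.022, 0.0, 1.0], [-0.014, 0.016, 0.022, 0.0, 1.0], [-0.014, 0.016, 0.022, 0.0, 1.0], [-0.014, 0.016, 0.022, 0.0, 1.0], [-0.014, 0.016, 0.022, 0.0, 1.0], [-0.014, 0.016, 0.022, 0.0, 1.0]]
```

>>> play_rows([
  [[-0.014,0.016,0.022,0.8,1],[-0.014,0.016,0.022,0.8,1],[-0.014,0.016,0.022,0,1],[-0.014,0.016,0.022,0,1],[-0.014,0.016,0.022,0,1],[-0.014,0.016,0.022,0,1],[-0.014,0.016,0.022,0,1],[-0.014,0.016,0.022,0,1],[-0.013,0.015,0.02,0,1],[0,0,0,0,1]],
])

```text
time: 19.85
tool_pos: [0.5682, 0.1682, 0.1656]
tool_rot: [3.111, 0.569, 1.475]
contact_force: [0.9, 0.1, 0.2]
opening: 0.0918
```

Run:
```python
from h import *
st(); R=axes(robot.observe());print(R.round(3))
im=robot.read_camera("top")[:,:,::-1]; cv2.imwrite("pics/t7.png",cv2.resize(np.ascontiguousarray(im[130:310,130:390]),None,fx=3,fy=3,interpolation=cv2.INTER_CUBIC))
g=np.array([.5707,.2749,.060]); d=R[:,0]
plan(g+d*(.019-.15),None,3,1)
plan(g+d*.019,None,10,1)
```

```text
19.85 pos [0.5682 0.1682 0.1656] head -4.56 x [ 0.081  0.839 -0.538] F [0.85 0.14 0.24] op 0.0918 q [-0.319  0.636  1.687  1.006  1.337 -0.78 ]
[[ 0.081  0.997 -0.021]
 [ 0.839 -0.08  -0.539]
 [-0.538  0.026 -0.842]]
step 0.012235388253728935 turn 0 head -4.487987914362346 pos [0.5672 0.1695 0.1663]
[[0.005, -0.003, 0.011, 0.0, 1.0], [0.005, -0.003, 0.011, 0.0, 1.0], [0.005, -0.003, 0.011, 0.0, 1.0]]
step 0.01682623663047492 turn 0 head -4.487987914362346 pos [0.5672 0.1695 0.1663]
[[0.016, -0.001, 0.003, 0.0, 1.0], [0.016, -0.001, 0.003, 0.0, 1.0], [0.016, -0.001, 0.003, 0.0, 1.0], [0.016, -0.001, 0.003, 0.0, 1.0], [0.016, -0.001, 0.003, 0.0, 1.0], [0.016, -0.001, 0.003, 0.0, 1.0], [0.016, -0.001, 0.003, 0.0, 1.0], [0.016, -0.001, 0.003, 0.0, 1.0], [0.016, -0.001, 0.003, 0.0, 1.0], [0.016, -0.001, 0.003, 0.0, 1.0]]
```

View pics/t7.png

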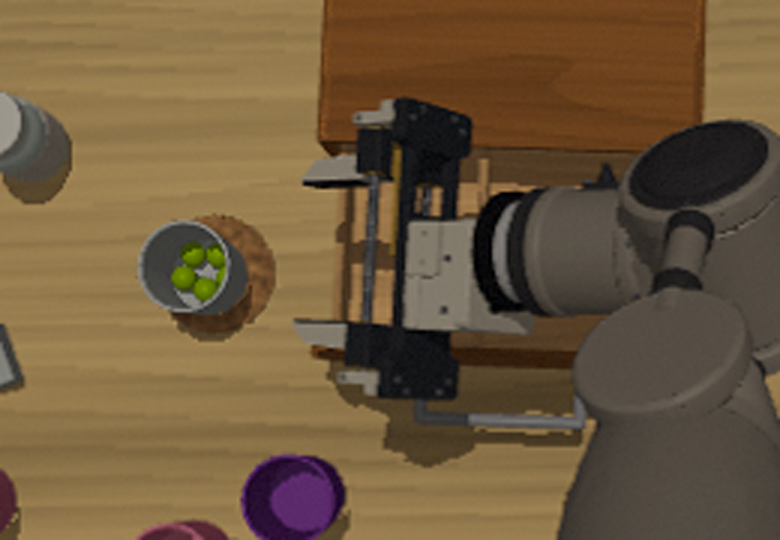

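>>> play_rows([
  [[0.005,-0.003,0.012,0.9,1],[0.005,-0.003,0.012,0.9,1],[0.005,-0.003,0.012,0,1],[0.016,0,0,0,1],[0.016,0,0,0,1],[0.016,0,0,0,1],[0.016,0,0,0,1],[0.014,0,0,0,1],[0,0,0,0,1],[0,0,0,0,1]],
])

```text
time: 20.9
tool_pos: [0.5612, 0.2401, 0.0795]
tool_rot: [-3.136, 0.57, 1.483]
contact_force: [1.1, -0.2, 0.4]
opening: 0.0919
```

Run:
```python
from h import *
st(); R=axes(robot.observe());print(R.round(3))
im=robot.read_camera("top")[:,:,::-1]; cv2.imwrite("pics/t8.png",cv2.resize(np.ascontiguousarray(im[130:310,130:390]),None,fx=3,fy=3,interpolation=cv2.INTER_CUBIC))
g=np.array([.5707,.2749,.060]); d=R[:,0]
plan(g+d*.016,None,5,1)
```

```text
20.9 pos [0.5612 0.2401 0.0795] head -5.19 x [ 0.074  0.839 -0.54 ] F [ 1.08 -0.2   0.39] op 0.0919 q [-0.192  0.766  1.758  1.141  1.171 -0.89 ]
[[ 0.074  0.996 -0.053]
 [ 0.839 -0.09  -0.537]
 [-0.54  -0.004 -0.842]]
step 0.011400270420664174 turn 0 head -5.196643345628569 pos [0.5611 0.24   0.0796]
[[0.011, 0.001, -0.001, 0.0, 1.0], [0.011, 0.001, -0.001, 0.0, 1.0], [0.011, 0.001, -0.001, 0.0, 1.0], [0.011, 0.001, -0.001, 0.0, 1.0], [0.011, 0.001, -0.001, 0.0, 1.0]]
```

View pics/t8.png

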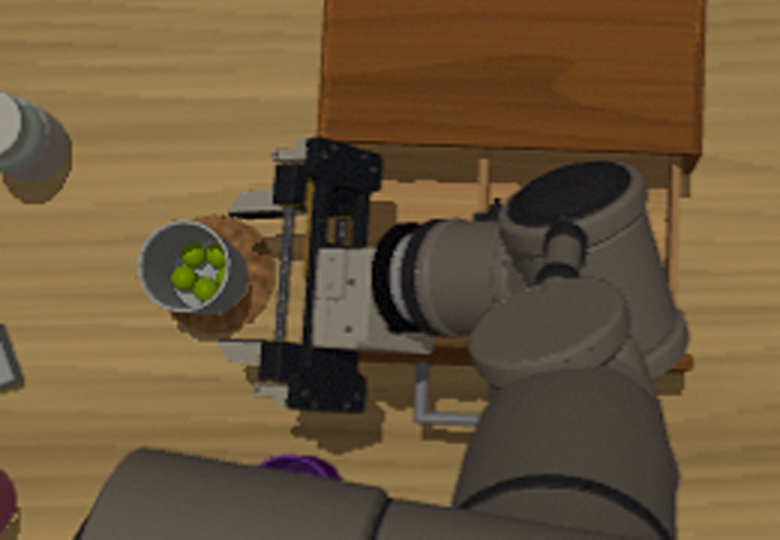

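>>> play_rows([
  [[0.011,0.002,-0.001,0,1],[0.012,0.002,-0.001,0,1],[0.012,0.001,-0.001,0,1],[0.012,0.001,-0.001,0,1],[0.01,0,0,0,1],[0,0,0,0,1],[0,0,0,0,1],[0,0,0,0,-1],[0,0,0,0,-1],[0,0,0,0,-1]],
], grip_force=20)

```text
time: 21.95
tool_pos: [0.5755, 0.2905, 0.0539]
tool_rot: [3.141, 0.567, 1.475]
contact_force: [-1.0, -0.3, 1.0]
opening: 0.0725
```

Run:
```python
from h import *
st(); R=axes(robot.observe());print(R.round(3))
im=robot.read_camera("top")[:,:,::-1]; cv2.imwrite("pics/t9.png",cv2.resize(np.ascontiguousarray(im[130:310,130:390]),None,fx=3,fy=3,interpolation=cv2.INTER_CUBIC))
snap("scene","s9",(260,130,460,280),4)
```

```text
21.95 pos [0.5755 0.2905 0.0539] head -5.45 x [ 0.08   0.84  -0.537] F [-1.01 -0.33  0.96] op 0.0725 q [-0.097  0.826  1.725  1.229  1.109 -0.9  ]
[[ 0.08   0.995 -0.051]
 [ 0.84  -0.095 -0.535]
 [-0.537  0.001 -0.843]]
```

View pics/t9.png

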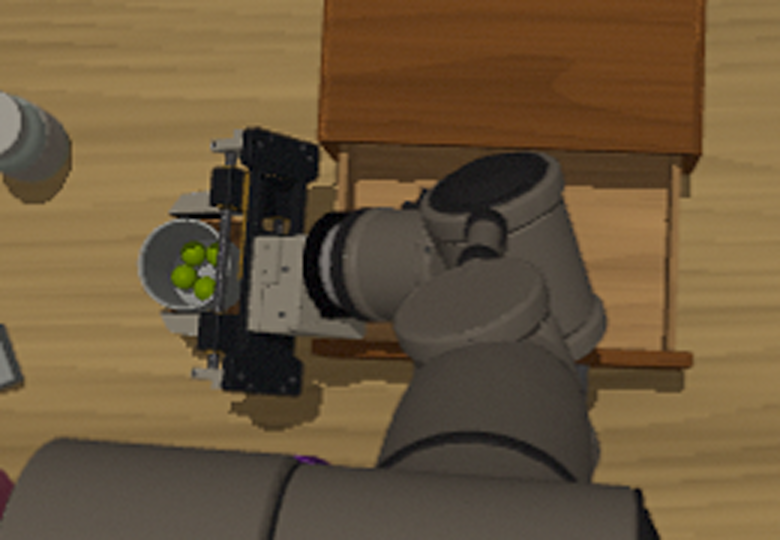

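View pics/s9.png

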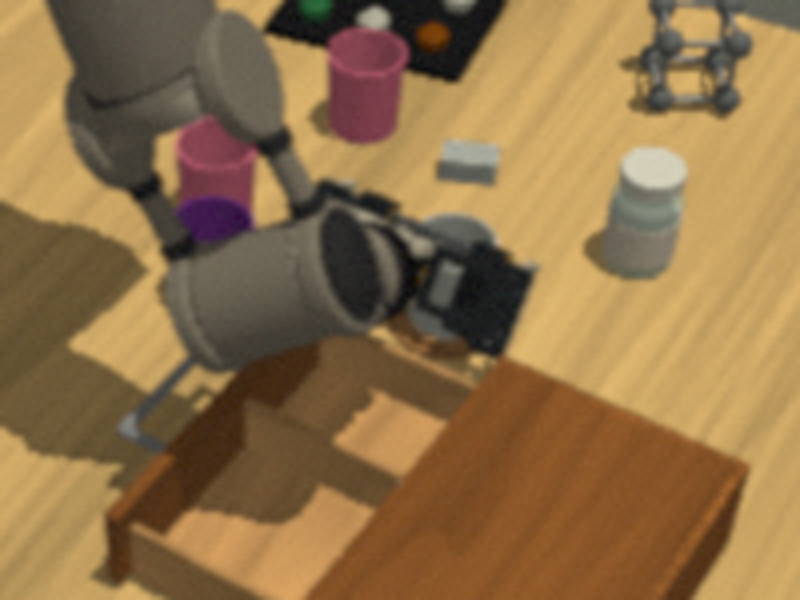

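>>> play_rows([
  [[0,0,0,0,-1],[0,0,0,0,-1],[0,0,0,0,-1],[-0.005,0,-0.008,0,-1],[-0.008,0,-0.013,0,-1],[-0.01,0,-0.017,0,-1],[-0.01,0,-0.017,0,-1],[-0.01,0,-0.017,0,-1],[-0.01,0,-0.017,0,-1],[-0.008,0,-0.013,0,-1]],
])

```text
time: 23.05
tool_pos: [0.5754, 0.2928, 0.1763]
tool_rot: [-3.137, 0.572, 1.475]
contact_force: [0.3, -0.4, -1.5]
opening: 0.0681
```

Run:
```python
from h import *
st(); R=axes(robot.observe());print(R.round(3))
snap("scene","s10",(260,130,460,280),4)
g=np.array([.567,.130,.185]); d=R[:,0]
plan(g+d*.019,None,10,-1)
```

```text
23.05 pos [0.5754 0.2928 0.1763] head -5.6 x [ 0.08   0.837 -0.541] F [ 0.33 -0.36 -1.53] op 0.0681 q [-0.091  0.617  1.682  1.125  1.199 -0.638]
[[ 0.08   0.995 -0.056]
 [ 0.837 -0.098 -0.538]
 [-0.541 -0.004 -0.841]]
step 0.014733698324528886 turn 0 head -5.5974277967349515 pos [0.5763 0.293  0.179 ]
[[-0.012, 0.001, 0.008, 0.0, -1.0], [-0.012, 0.001, 0.008, 0.0, -1.0], [-0.012, 0.001, 0.008, 0.0, -1.0], [-0.012, 0.001, 0.008, 0.0, -1.0], [-0.012, 0.001, 0.008, 0.0, -1.0], [-0.012, 0.001, 0.008, 0.0, -1.0], [-0.012, 0.001, 0.008, 0.0, -1.0], [-0.012, 0.001, 0.008, 0.0, -1.0], [-0.012, 0.001, 0.008, 0.0, -1.0], [-0.012, 0.001, 0.008, 0.0, -1.0]]
```

View pics/s10.png

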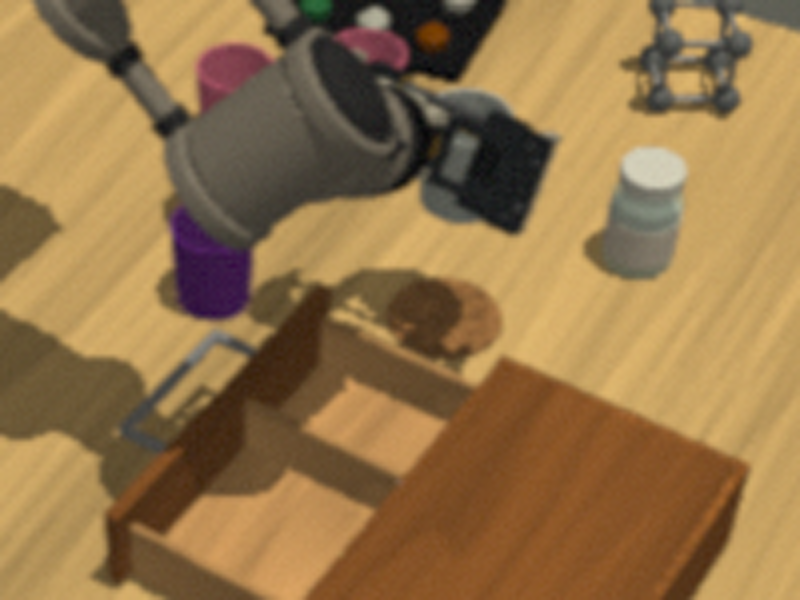

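>>> play_rows([
  [[-0.006,0,0.004,0,-1],[-0.012,0.001,0.008,0,-1],[-0.014,0.001,0.009,0,-1],[-0.014,0.001,0.009,0,-1],[-0.014,0.001,0.009,0,-1],[-0.014,0.001,0.009,0,-1],[-0.014,0.001,0.009,0,-1],[-0.014,0.001,0.009,0,-1],[-0.01,0.001,0.008,0,-1],[-0.006,0,0.005,0,-1]],
])

```text
time: 24.1
tool_pos: [0.5669, 0.1368, 0.1686]
tool_rot: [-3.129, 0.573, 1.476]
contact_force: [0.2, 0.6, -3.5]
opening: 0.0684
```

Run:
```python
from h import *
st(); R=axes(robot.observe());print(R.round(3))
snap("wrist","w10")
```

```text
24.1 pos [0.5669 0.1368 0.1686] head -5.82 x [ 0.079  0.837 -0.542] F [ 0.15  0.63 -3.54] op 0.0684 q [-0.372  0.637  1.668  0.968  1.377 -0.743]
[[ 0.079  0.995 -0.064]
 [ 0.837 -0.101 -0.538]
 [-0.542 -0.011 -0.84 ]]
```

View pics/w10.png

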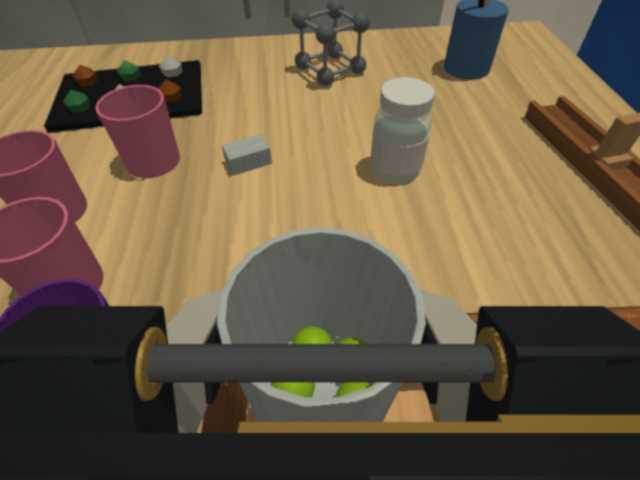

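>>> play_rows([
  [[0,0,0,4,-1],[0,0,0,7,-1],[0,0,0,8.5,-1],[0,0,0,8.5,-1],[0,0,0,8.5,-1],[0,0,0,8.5,-1],[0,0,0,8.5,-1],[0,0,0,8.5,-1],[0,0,0,8.5,-1],[0,0,0,8.5,-1]],
])

```text
time: 25.15
tool_pos: [0.5648, 0.1379, 0.1655]
tool_rot: [-1.725, 0.571, 1.481]
contact_force: [0.3, 0.4, -1.7]
opening: 0.0685
```

Run:
```python
from h import *
st(); R=axes(robot.observe());print(R.round(3), (robot.observe()["tool_pos"]-.019*R[:,0]).round(3))
snap("scene","s11",(260,130,460,280),4)
```

```text
25.15 pos [0.5648 0.1379 0.1655] head -79.07 x [ 0.075  0.838 -0.541] F [ 0.28  0.36 -1.67] op 0.0685 q [-0.371  0.641  1.673  0.968  1.376  0.651]
[[ 0.075  0.105 -0.992]
 [ 0.838 -0.546  0.005]
 [-0.541 -0.831 -0.129]] [0.563 0.122 0.176]
```

View pics/s11.png

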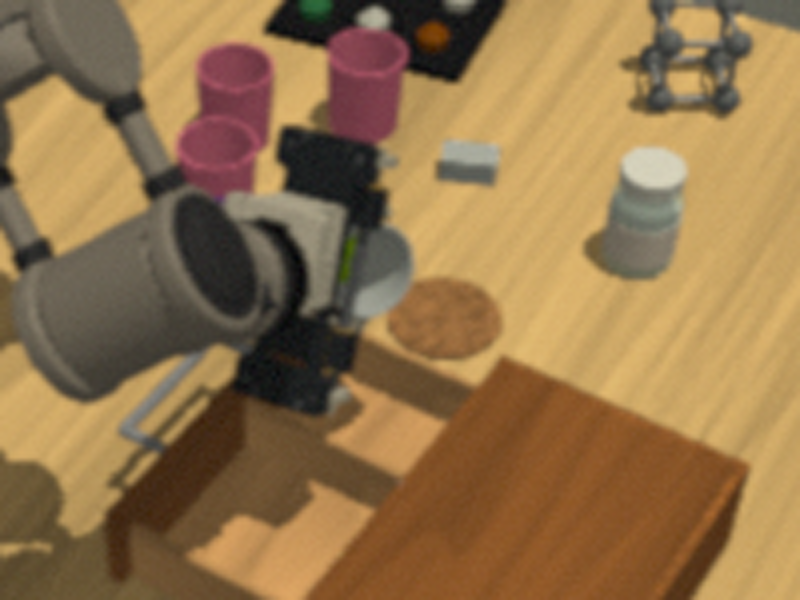

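>>> play_rows([
  [[0.006,0.005,0.001,0,-1],[0.006,0.005,0.001,0,-1],[0.006,0.005,0.001,0,-1],[0.005,0.005,0.001,3,-1],[0,0,0,6,-1],[0,0,0,7,-1],[0,0,0,7,-1],[0,0,0,7,-1],[0,0,0,6,-1],[0,0,0,5,-1]],
])

```text
time: 26.2
tool_pos: [0.5623, 0.1497, 0.1273]
tool_rot: [-0.988, 0.57, 1.489]
contact_force: [-0.1, 0.4, -1.5]
opening: 0.0682
```

>>> play_rows([
  [[0,0,0,5,-1],[0,0,0,5,-1],[0,0,0,5,-1],[0,0,0,5,-1],[0,0,0,5,-1],[0,0,0,6,-1],[0,0,0,6,-1],[0,0,0,6,-1],[0,0,0,6,-1],[0,0,0,5,-1]],
])

```text
time: 27.2
tool_pos: [0.5599, 0.153, 0.1197]
tool_rot: [-0.015, 0.568, 1.496]
contact_force: [0.5, 0.2, -0.3]
opening: 0.0686
```

Run:
```python
from h import *
st(); R=axes(robot.observe());print(R.round(3), (robot.observe()["tool_pos"]-.019*R[:,0]).round(3))
snap("scene","s12",(260,130,460,280),4)
snap("top","t12",(130,130,390,310),3)
```

```text
27.2 pos [0.5599 0.153  0.1197] head 176.18 x [ 0.063  0.841 -0.538] F [ 0.5   0.23 -0.32] op 0.0686 q [-0.348  0.711  1.708  0.996  1.315  2.274]
[[ 0.063 -0.998  0.025]
 [ 0.841  0.067  0.537]
 [-0.538 -0.013  0.843]] [0.559 0.137 0.13 ]
```

View pics/s12.png

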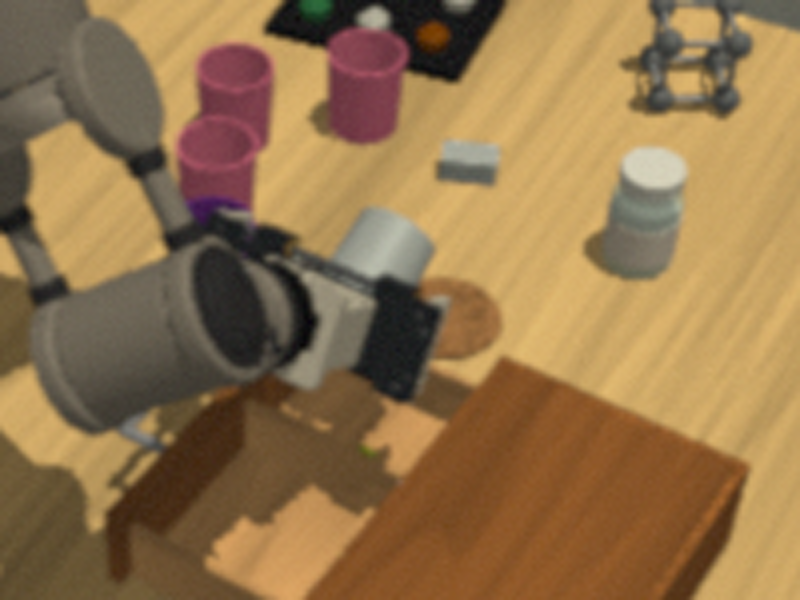

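View pics/t12.png

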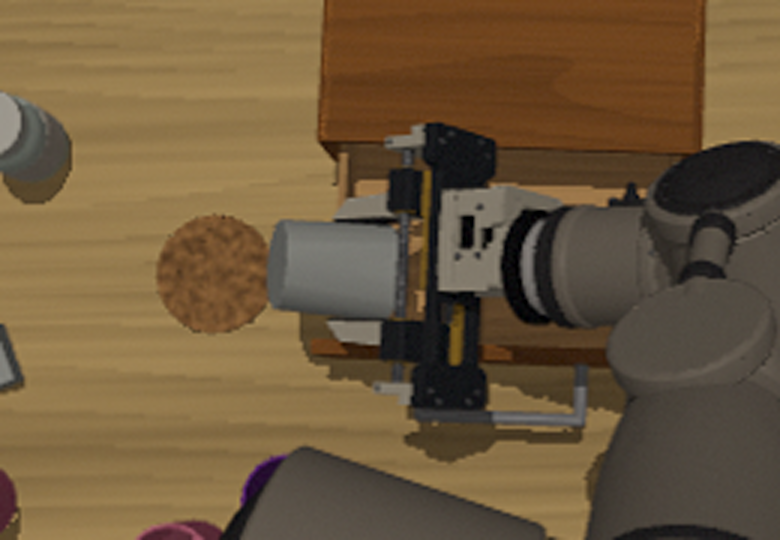

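>>> play_rows([
  [[0,0,0,0,-1],[0,0,0,0,-1],[0,0,0,0,-1],[0,0,0,0,-1],[0,0,0,0,-1],[-0.003,0,0.005,0,-1],[-0.008,0,0.012,0,-1],[-0.008,0,0.012,0,-1],[-0.008,0,0.012,0,-1],[-0.004,0,0.006,0,-1]],
])

```text
time: 28.3
tool_pos: [0.5582, 0.1526, 0.1803]
tool_rot: [-0.026, 0.567, 1.497]
contact_force: [0.4, -0.8, -0.9]
opening: 0.0683
```

>>> play_rows([
  [[0,0,0,-5,-1],[0,0,0,-8.5,-1],[0,0,0,-8.5,-1],[0,0,0,-8.5,-1],[0,0,0,-8.5,-1],[0,0,0,-8.5,-1],[0,0,0,-8.5,-1],[0,0,0,-8.5,-1],[0,0,0,-8.5,-1],[0,0,0,-8.5,-1]],
])

```text
time: 29.3
tool_pos: [0.5589, 0.152, 0.1899]
tool_rot: [-1.474, 0.57, 1.49]
contact_force: [-0.4, 0.5, -0.9]
opening: 0.0687
```

Run:
```python
from h import *
st(); R=axes(robot.observe());print(R.round(3), (robot.observe()["tool_pos"]-.019*R[:,0]).round(3))
snap("scene","s13",(260,130,460,280),4)
```

```text
29.3 pos [0.5589 0.152  0.1899] head -104.78 x [ 0.068  0.839 -0.54 ] F [-0.39  0.47 -0.86] op 0.0687 q [-0.35   0.596  1.676  0.969  1.393  0.942]
[[ 0.068 -0.139 -0.988]
 [ 0.839 -0.528  0.132]
 [-0.54  -0.838  0.081]] [0.558 0.136 0.2  ]
```

View pics/s13.png

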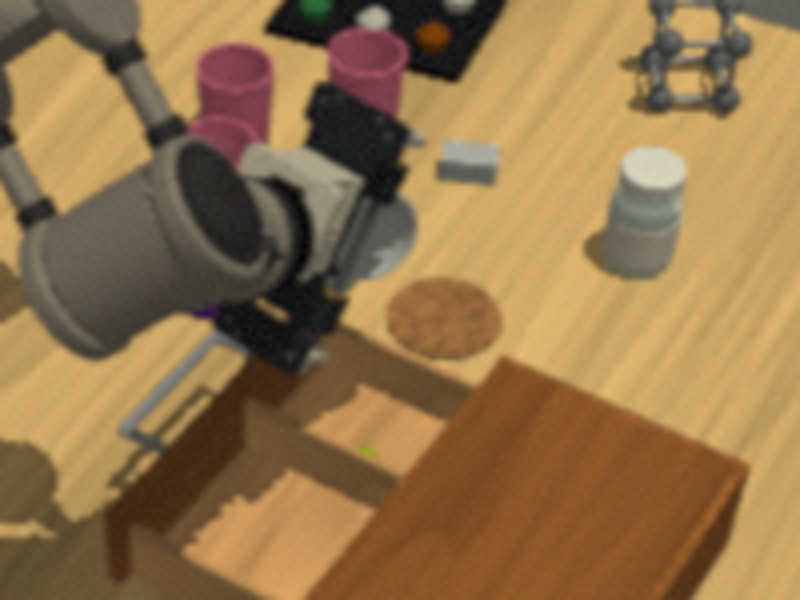

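>>> play_rows([
  [[0,0,0,-8.5,-1],[0,0,0,-8.5,-1],[0,0,0,-8.5,-1],[0,0,0,-8.5,-1],[0,0,0,-8.5,-1],[0,0,0,-8.5,-1],[0,0,0,-8.5,-1],[0,0,0,-8.5,-1],[0,0,0,-8.5,-1],[0,0,0,-8.5,-1]],
])

```text
time: 30.35
tool_pos: [0.5588, 0.1518, 0.1957]
tool_rot: [-2.971, 0.572, 1.487]
contact_force: [-0.3, -0.1, -0.4]
opening: 0.068
```

Run:
```python
from h import *
st(); R=axes(robot.observe());print(R.round(3), (robot.observe()["tool_pos"]-.019*R[:,0]).round(3))
d=R[:,0]; y=R[:,1];z=R[:,2]; print("turn to level", np.degrees(np.arctan2(-y[2],z[2])), np.degrees(np.arctan(-y[2]/z[2])))
snap("wrist","w14");snap("top","t14",(130,130,390,310),3)
plan(np.array([.5735,.2703,.13])+d*.019,None,10,-1)
```

```text
30.35 pos [0.5588 0.1518 0.1957] head -10.1 x [ 0.07   0.838 -0.541] F [-0.27 -0.07 -0.43] op 0.068 q [-0.35   0.585  1.674  0.967  1.397 -0.542]
[[ 0.07   0.974 -0.214]
 [ 0.838 -0.174 -0.518]
 [-0.541 -0.143 -0.829]] [0.557 0.136 0.206]
turn to level 170.22975992942668 -9.77024007057332
step 0.01552281868461993 turn 0 head -10.23393863664916 pos [0.5588 0.1518 0.1957]
[[0.015, 0.0, -0.001, 0.0, -1.0], [0.015, 0.0, -0.001, 0.0, -1.0], [0.015, 0.0, -0.001, 0.0, -1.0], [0.015, 0.0, -0.001, 0.0, -1.0], [0.015, 0.0, -0.001, 0.0, -1.0], [0.015, 0.0, -0.001, 0.0, -1.0], [0.015, 0.0, -0.001, 0.0, -1.0], [0.015, 0.0, -0.001, 0.0, -1.0], [0.015, 0.0, -0.001, 0.0, -1.0], [0.015, 0.0, -0.001, 0.0, -1.0]]
```

View pics/w14.png

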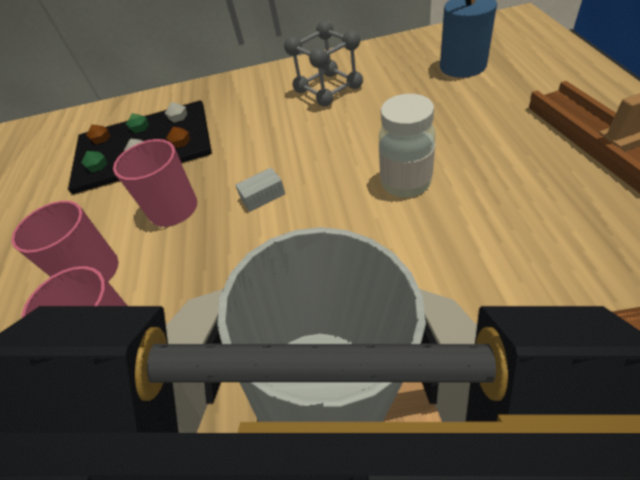

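View pics/t14.png

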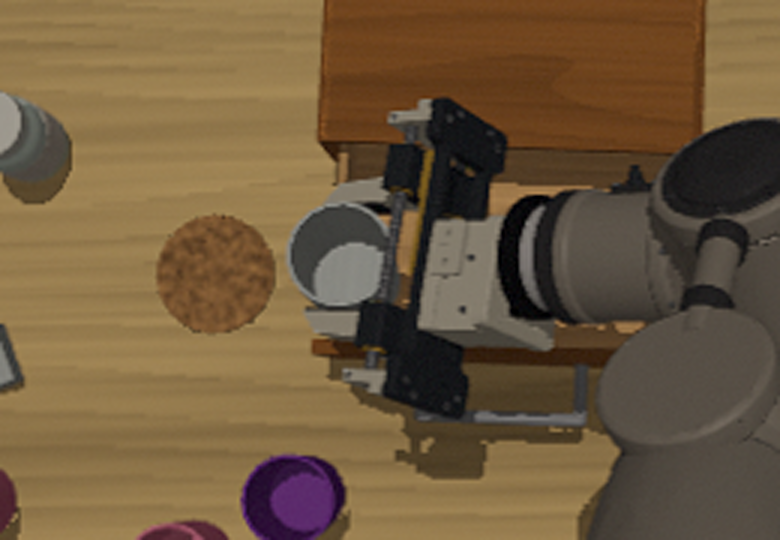

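>>> play_rows([
  [[0.006,0,0,-3,-1],[0.014,-0.001,0,-3,-1],[0.017,0,0,-2.5,-1],[0.017,0,0,-1.3,-1],[0.017,0,0,0,-1],[0.017,0,0,0,-1],[0.017,0,0,0,-1],[0.017,0,0,0,-1],[0.017,0,0,0,-1],[0.012,0,0,0,-1]],
])

```text
time: 31.45
tool_pos: [0.5705, 0.2852, 0.1108]
tool_rot: [-3.112, 0.573, 1.482]
contact_force: [0.2, -0.6, -2.3]
opening: 0.0684
```

Run:
```python
from h import *
st(); R=axes(robot.observe());print(R.round(3), (robot.observe()["tool_pos"]-.019*R[:,0]).round(3))
d=R[:,0]; y=R[:,1];z=R[:,2]; print("turn to level", np.degrees(np.arctan(-y[2]/z[2])))
plan((.577,.286,.070),None,6,-1)
```

```text
31.45 pos [0.5705 0.2852 0.1108] head -5.98 x [ 0.074  0.837 -0.542] F [ 0.18 -0.65 -2.35] op 0.0684 q [-0.105  0.719  1.724  1.166  1.153 -0.76 ]
[[ 0.074  0.994 -0.077]
 [ 0.837 -0.104 -0.538]
 [-0.542 -0.025 -0.84 ]] [0.569 0.269 0.121]
turn to level -1.6879428961312894
step 0.006890965713630298 turn 0 head -5.97798750077202 pos [0.5705 0.2852 0.1108]
[[0.004, 0.001, 0.006, 0.0, -1.0], [0.004, 0.001, 0.006, 0.0, -1.0], [0.004, 0.001, 0.006, 0.0, -1.0], [0.004, 0.001, 0.006, 0.0, -1.0], [0.004, 0.001, 0.006, 0.0, -1.0], [0.004, 0.001, 0.006, 0.0, -1.0]]
```

>>> play_rows([
  [[0.003,0.002,0.005,-0.9,-1],[0.005,0.002,0.007,-0.8,-1],[0.005,0.001,0.008,0,-1],[0.005,0.001,0.008,0,-1],[0.005,0.001,0.008,0,-1],[0.003,0,0.005,0,-1],[0,0,0,0,-1],[0,0,0,0,-1],[0,0,0,0,-1],[0,0,0,0,-1]],
])

```text
time: 32.45
tool_pos: [0.5764, 0.2843, 0.0559]
tool_rot: [-3.139, 0.573, 1.486]
contact_force: [-2.1, -0.2, -1.4]
opening: 0.0683
```

Run:
```python
from h import *
st(); R=axes(robot.observe());print(R.round(3), (robot.observe()["tool_pos"]-.019*R[:,0]).round(3))
snap("scene","s15",(310,130,430,230),6);snap("top","t15",(130,130,390,310),3)
```

```text
32.45 pos [0.5764 0.2843 0.0559] head -4.91 x [ 0.071  0.837 -0.542] F [-2.1  -0.24 -1.39] op 0.0683 q [-0.106  0.823  1.713  1.204  1.12  -0.885]
[[ 0.071  0.996 -0.048]
 [ 0.837 -0.086 -0.54 ]
 [-0.542 -0.002 -0.84 ]] [0.575 0.268 0.066]
```

View pics/s15.png

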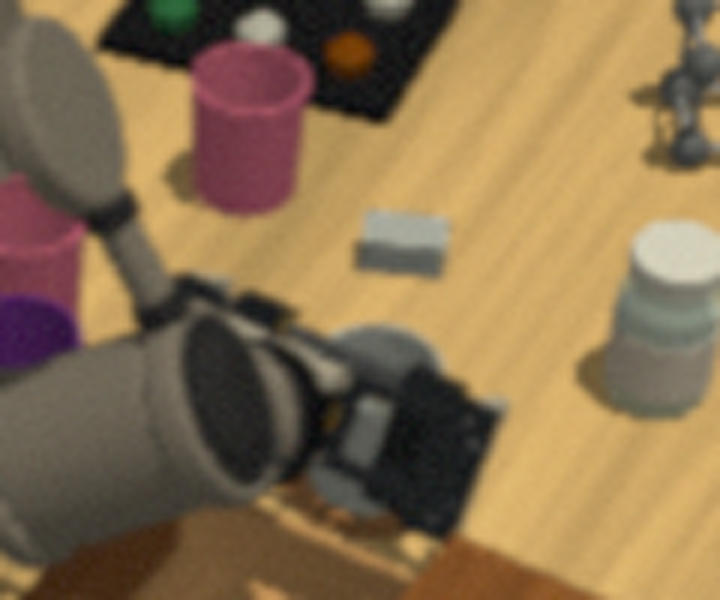

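View pics/t15.png

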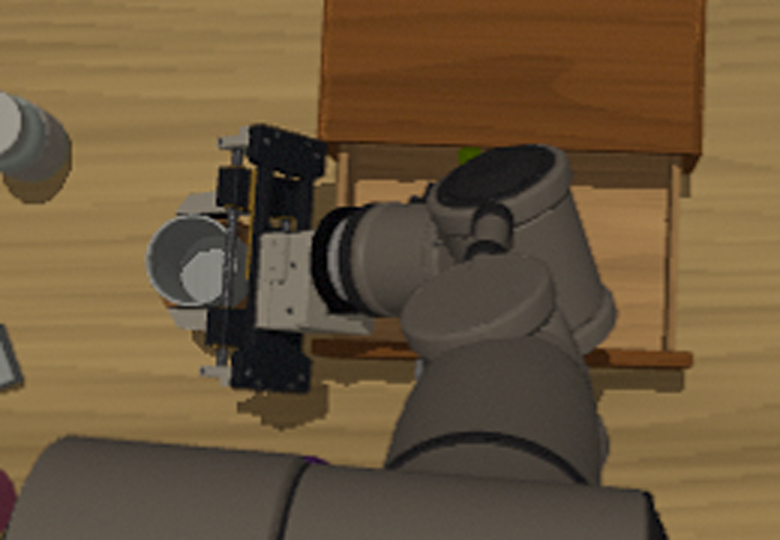

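>>> play_rows([
  [[0.001,0,0.002,0,-1],[0,0,0,0,-1],[0,0,0,0,1],[0,0,0,0,1],[0,0,0,0,1],[0,0,0,0,1],[-0.01,0,0,0,1],[-0.02,0,0,0,1],[-0.025,0,0,0,1],[-0.03,0,0,0,1]],
])

```text
time: 33.55
tool_pos: [0.5696, 0.213, 0.1019]
tool_rot: [-3.138, 0.57, 1.49]
contact_force: [0.3, 0.3, 0.7]
opening: 0.0916
```

Run:
```python
from h import *
st()
snap("top","t16",(130,130,390,310),3)
```

```text
33.55 pos [0.5696 0.213  0.1019] head -4.71 x [ 0.068  0.839 -0.539] F [0.3  0.29 0.73] op 0.0916 q [-0.237  0.74   1.717  1.081  1.23  -0.842]
```

View pics/t16.png

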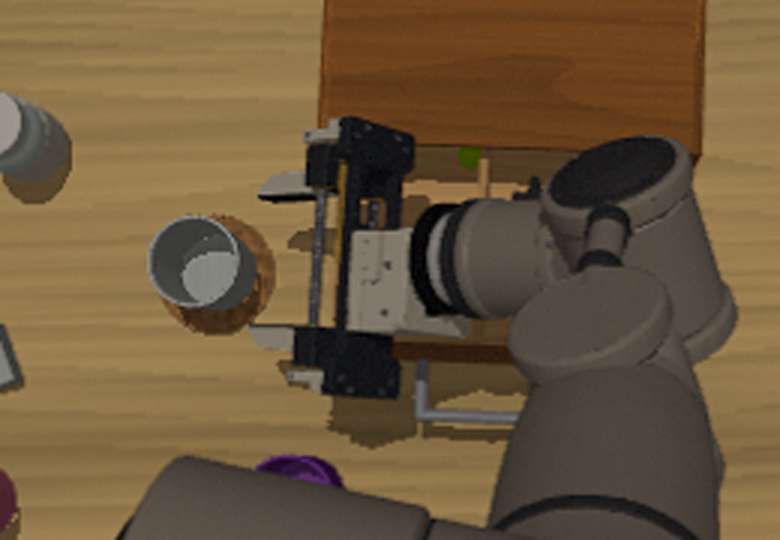

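Run:
```python
from h import *
from kin import *
s=robot.observe();q0=s["qpos"];R=axes(s)
path(q0,R,[(.5,.05,.25),(.35,-.25,.28),(.1,-.5,.3)],5)
```

```text
[0.557 0.177 0.134] [-0.31  0.67  1.73  1.03  1.29 -0.82] 0.0 dq 0.06
[0.543 0.146 0.163] [-0.37  0.62  1.74  0.97  1.35 -0.81] 0.0 dq 0.07
[0.529 0.114 0.192] [-0.44  0.56  1.74  0.92  1.43 -0.79] 0.0 dq 0.07
[0.514 0.082 0.221] [-0.51  0.51  1.72  0.88  1.51 -0.77] 0.0 dq 0.08
[0.5  0.05 0.25] [-0.57  0.47  1.7   0.84  1.59 -0.75] 0.0 dq 0.09
[ 0.47  -0.01   0.256] [-0.7   0.47  1.68  0.76  1.68 -0.81] 0.0 dq 0.13
[ 0.44  -0.07   0.262] [-0.82  0.48  1.65  0.69  1.77 -0.87] 0.0 dq 0.12
[ 0.41  -0.13   0.268] [-0.94  0.5   1.59  0.62  1.86 -0.93] 0.0 dq 0.11
[ 0.38  -0.19   0.274] [-1.04  0.53  1.51  0.55  1.95 -0.98] 0.0 dq 0.1
[ 0.35 -0.25  0.28] [-1.13  0.58  1.4   0.49  2.04 -1.03] 0.0 dq 0.11
[ 0.3   -0.3    0.284] [-1.24  0.61  1.34  0.41  2.11 -1.11] 0.0 dq 0.11
[ 0.25  -0.35   0.288] [-1.34  0.65  1.24  0.34  2.19 -1.19] 0.0 dq 0.1
[ 0.2   -0.4    0.292] [-1.42  0.71  1.12  0.26  2.28 -1.27] 0.0 dq 0.12
[ 0.15  -0.45   0.296] [-1.5   0.79  0.96  0.19  2.38 -1.35] 0.0 dq 0.16
[ 0.1 -0.5  0.3] [-1.57  0.88  0.76  0.12  2.5  -1.43] 0.0 dq 0.21
```

Run:
```python
from h import *
s=robot.observe();R=axes(s);t=s["tool_pos"]
for p,n in [((.5,.05,.25),6),((.35,-.25,.28),7),((.1,-.5,.28),8),((.08,-.6,.27),2)]:
    p=np.array(p);print((R.T@((p-t)/n)).round(3),n);t=p
print(R.round(3))
```

```text
[-0.036 -0.01  -0.006] 6
[-0.04  -0.018  0.02 ] 7
[-0.028 -0.028  0.018] 8
[-0.04  -0.006  0.032] 2
[[ 0.073  0.996 -0.045]
 [ 0.838 -0.086 -0.538]
 [-0.54   0.002 -0.842]]
```

>>> play_rows([
  [[-0.025,-0.004,-0.004,0,1],[-0.038,-0.01,-0.006,0,1],[-0.038,-0.01,-0.006,0,1],[-0.038,-0.01,-0.006,0,1],[-0.038,-0.01,-0.006,0,1],[-0.04,-0.015,0,0,1],[-0.04,-0.018,0.02,0,1],[-0.04,-0.018,0.02,0,1],[-0.04,-0.018,0.02,0,1],[-0.04,-0.018,0.02,0,1]],
])

```text
time: 34.6
tool_pos: [0.4059, -0.1372, 0.2771]
tool_rot: [3.12, 0.582, 1.469]
contact_force: [0.4, -0.7, -0.7]
opening: 0.0919
```

>>> play_rows([
  [[-0.04,-0.018,0.02,0,1],[-0.04,-0.018,0.02,0,1],[-0.034,-0.022,0.02,0,1],[-0.028,-0.028,0.018,0,1],[-0.028,-0.028,0.018,0,1],[-0.028,-0.028,0.018,0,1],[-0.028,-0.028,0.018,0,1],[-0.028,-0.028,0.018,0,1],[-0.028,-0.028,0.018,0,1],[-0.028,-0.028,0.018,0,1]],
])

```text
time: 35.6
tool_pos: [0.1024, -0.488, 0.295]
tool_rot: [3.112, 0.597, 1.45]
contact_force: [0.6, -1.4, -0.7]
opening: 0.0918
```

Run:
```python
from h import *
st(); s=robot.observe();R=axes(s);print(R.round(3)); print((R.T@np.array([0,-.05,0])).round(3))
snap("scene","s17")
snap("top","t17",(200,130,460,310),3)
```

```text
35.6 pos [ 0.1024 -0.488   0.295 ] head -5.97 x [ 0.1    0.821 -0.562] F [ 0.63 -1.37 -0.71] op 0.0918 q [-1.578  0.838  0.842  0.143  2.427 -1.428]
[[ 0.1    0.994 -0.038]
 [ 0.821 -0.104 -0.561]
 [-0.562  0.025 -0.827]]
[-0.041  0.005  0.028]
```

View pics/t17.png

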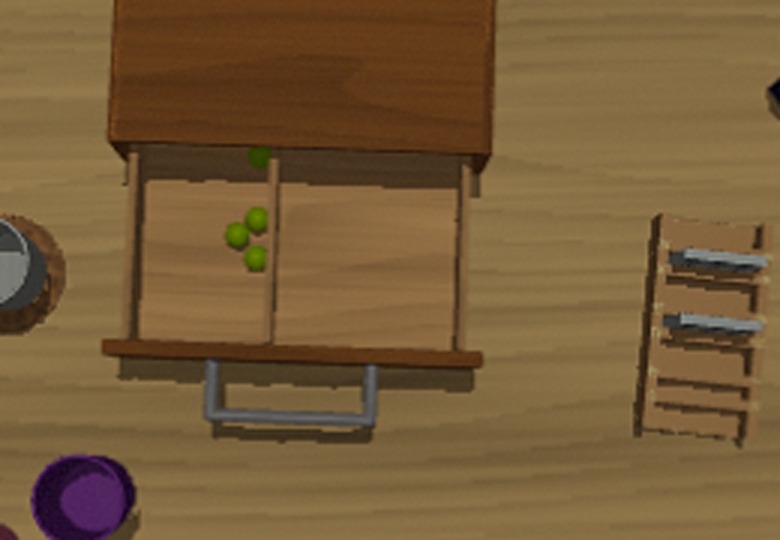

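View pics/s17.png

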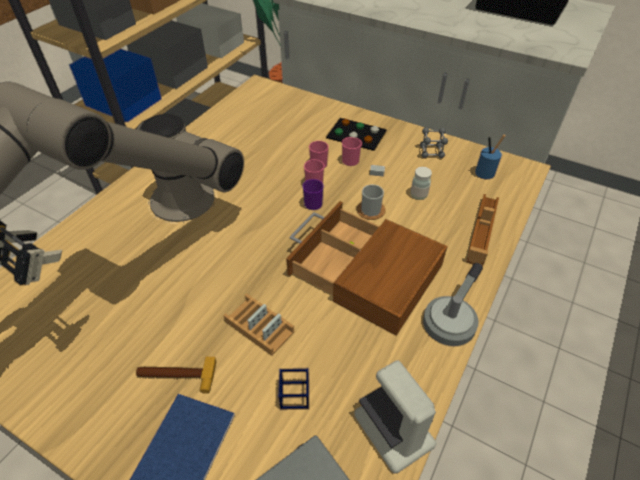

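>>> play_rows([
  [[-0.041,0.005,0.028,0,1],[-0.041,0.005,0.028,0,1],[-0.041,0.005,0.028,0,1],[-0.041,0.005,0.028,0,1],[-0.041,0.005,0.028,0,1],[-0.041,0.005,0.028,0,1],[-0.041,0.005,0.028,0,1],[-0.041,0.005,0.028,0,1],[-0.041,0.005,0.028,0,1],[-0.041,0.005,0.028,0,1]],
])

```text
time: 36.7
tool_pos: [0.0683, -0.6346, 0.2343]
tool_rot: [3.039, 0.755, 1.322]
contact_force: [0.4, 0.3, 0.9]
opening: 0.0919
```

Run:
```python
from h import *
st(); s=robot.observe();R=axes(s);print(R.round(3)); print((R.T@np.array([0,-.05,0])).round(3))
```

```text
36.7 pos [ 0.0683 -0.6346  0.2343] head -10.22 x [ 0.179  0.706 -0.686] F [0.37 0.3  0.89] op 0.0919 q [-1.647  1.241  0.036  0.273  2.657 -1.312]
[[ 0.179  0.981 -0.068]
 [ 0.706 -0.177 -0.686]
 [-0.686  0.075 -0.724]]
[-0.035  0.009  0.034]
```

Run:
```python
from h import *
R=axes(robot.observe()); w=np.array([-.013,-.046,.013])
for k in range(10):
    # assume 2.0deg/row rotation back toward down
    ax=np.cross(R[:,0],[0,0,-1.]);ax/=np.linalg.norm(ax)
    print((R.T@w).round(3)); 
    from scipy.spatial.transform import Rotation as Ro
    R=Ro.from_rotvec(ax*np.radians(2.0)).as_matrix()@R
```

```text
[-0.044 -0.004  0.023]
[-0.043 -0.004  0.025]
[-0.042 -0.004  0.026]
[-0.041 -0.004  0.027]
[-0.04  -0.004  0.029]
[-0.039 -0.004  0.03 ]
[-0.038 -0.005  0.032]
[-0.037 -0.005  0.033]
[-0.036 -0.005  0.034]
[-0.034 -0.005  0.035]
```

>>> play_rows([
  [[-0.044,-0.004,0.023,0,1],[-0.043,-0.004,0.025,0,1],[-0.042,-0.004,0.026,0,1],[-0.041,-0.004,0.027,0,1],[-0.04,-0.004,0.029,0,1],[-0.039,-0.004,0.03,0,1],[-0.038,-0.005,0.032,0,1],[-0.037,-0.005,0.033,0,1],[-0.036,-0.005,0.034,0,1],[-0.034,-0.005,0.035,0,1]],
])

```text
time: 37.7
tool_pos: [-0.0596, -0.6323, 0.2532]
tool_rot: [2.986, 0.81, 1.247]
contact_force: [0.1, 0.6, -0.2]
opening: 0.0919
```

Run:
```python
from h import *
st(); s=robot.observe();R=axes(s);print(R.round(3)); print((R.T@np.array([-.015,-.046,.013])).round(3))
```

```text
37.7 pos [-0.0596 -0.6323  0.2532] head -12.03 x [ 0.219  0.654 -0.724] F [ 0.12  0.63 -0.21] op 0.0919 q [-1.813  1.204  0.037  0.12   2.657 -1.562]
[[ 0.219  0.972 -0.08 ]
 [ 0.654 -0.207 -0.728]
 [-0.724  0.107 -0.681]]
[-0.043 -0.004  0.026]
```

Run:
```python
from h import *
R=axes(robot.observe()); w=np.array([-.006,-.026,.042])
from scipy.spatial.transform import Rotation as Ro
for k in range(10):
    ax=np.cross(R[:,0],[0,0,-1.]);ax/=np.linalg.norm(ax)
    print((R.T@w).round(3)); 
    R=Ro.from_rotvec(ax*np.radians(2.0)).as_matrix()@R
```

```text
[-0.049  0.004 -0.009]
[-0.049  0.004 -0.008]
[-0.049  0.004 -0.006]
[-0.049  0.003 -0.004]
[-0.05   0.003 -0.002]
[-0.05   0.003 -0.001]
[-0.05   0.002  0.001]
[-0.05   0.002  0.003]
[-0.05   0.002  0.004]
[-0.049  0.002  0.006]
```

>>> play_rows([
  [[-0.049,0.004,-0.009,0,1],[-0.049,0.004,-0.008,0,1],[-0.049,0.004,-0.006,0,1],[-0.049,0.003,-0.004,0,1],[-0.049,0.003,-0.002,0,1],[-0.049,0.003,0,0,1],[-0.049,0.002,0.001,0,1],[-0.049,0.002,0.003,0,1],[-0.049,0.002,0.004,0,1],[-0.049,0.002,0.006,0,1]],
])

```text
time: 38.7
tool_pos: [-0.0773, -0.5965, 0.4326]
tool_rot: [2.845, 1.089, 1.076]
contact_force: [-0.1, 0.3, 0.4]
opening: 0.0919
```

Run:
```python
from h import *
st(); s=robot.observe();R=axes(s);print(R.round(3)); print((R.T@np.array([-.006,-.026,.042])).round(3))
```

```text
38.7 pos [-0.0773 -0.5965  0.4326] head -13.19 x [ 0.22   0.408 -0.886] F [-0.09  0.28  0.38] op 0.0919 q [-1.874  0.914  0.037  0.191  2.657 -1.528]
[[ 0.22   0.965 -0.145]
 [ 0.408 -0.226 -0.885]
 [-0.886  0.136 -0.443]]
[-0.049  0.006  0.005]
```

Run:
```python
from h import *
R=axes(robot.observe()); w=np.array([-.016,-.022,.041])
from scipy.spatial.transform import Rotation as Ro
for k in range(10):
    ax=np.cross(R[:,0],[0,0,-1.]);ax/=np.linalg.norm(ax)
    print((R.T@w).round(3)); 
    R=Ro.from_rotvec(ax*np.radians(1.8)).as_matrix()@R
```

```text
[-0.049 -0.005  0.004]
[-0.049 -0.005  0.005]
[-0.048 -0.006  0.007]
[-0.048 -0.006  0.008]
[-0.048 -0.007  0.009]
[-0.047 -0.007  0.011]
[-0.047 -0.008  0.012]
[-0.047 -0.008  0.014]
[-0.046 -0.008  0.015]
[-0.046 -0.009  0.016]
```

>>> play_rows([
  [[-0.049,-0.005,0.004,0,1],[-0.049,-0.005,0.005,0,1],[-0.048,-0.006,0.007,0,1],[-0.048,-0.006,0.008,0,1],[-0.048,-0.007,0.009,0,1],[-0.047,-0.007,0.011,0,1],[-0.047,-0.008,0.012,0,1],[-0.047,-0.008,0.014,0,1],[-0.046,-0.008,0.015,0,1],[-0.046,-0.009,0.016,0,1]],
])

```text
time: 39.7
tool_pos: [-0.1749, -0.5187, 0.5479]
tool_rot: [2.56, 1.291, 0.77]
contact_force: [0.3, -0.4, 0.3]
opening: 0.0912
```

Run:
```python
from h import *
st(); s=robot.observe();R=axes(s);print(R.round(3)); print((R.T@np.array([-.016,-.022,.041])).round(3))
```

```text
39.7 pos [-0.1749 -0.5187  0.5479] head -13.63 x [ 0.198  0.192 -0.961] F [ 0.3  -0.44  0.34] op 0.0912 q [-2.082  0.71   0.037  0.17   2.657 -1.723]
[[ 0.198  0.961 -0.195]
 [ 0.192 -0.233 -0.953]
 [-0.961  0.152 -0.231]]
[-0.047 -0.004  0.015]
```

Run:
```python
from h import *
R=axes(robot.observe()); w=np.array([-.03,-.012,.038])
from scipy.spatial.transform import Rotation as Ro
for k in range(10):
    ax=np.cross(R[:,0],[0,0,-1.]);ax/=np.linalg.norm(ax)
    if k%3==0: print((R.T@w).round(3)); 
    R=Ro.from_rotvec(ax*np.radians(1.2)).as_matrix()@R
```

```text
[-0.045 -0.02   0.009]
[-0.044 -0.022  0.011]
[-0.042 -0.023  0.013]
[-0.041 -0.025  0.015]
```

>>> play_rows([
  [[-0.045,-0.02,0.009,0,1],[-0.044,-0.02,0.009,0,1],[-0.044,-0.021,0.01,0,1],[-0.044,-0.022,0.011,0,1],[-0.043,-0.022,0.012,0,1],[-0.043,-0.023,0.012,0,1],[-0.042,-0.023,0.013,0,1],[-0.042,-0.024,0.014,0,1],[-0.041,-0.025,0.014,0,1],[-0.041,-0.025,0.015,0,1]],
])

```text
time: 40.7
tool_pos: [-0.3315, -0.3816, 0.6081]
tool_rot: [2.147, 1.416, 0.349]
contact_force: [-0.5, -0.9, -0.2]
opening: 0.0917
```

Run:
```python
from h import *
st(); s=robot.observe();R=axes(s);print(R.round(3)); print((R.T@np.array([-.016,-.022,.041])).round(3))
```

```text
40.7 pos [-0.3315 -0.3816  0.6081] head -13.35 x [ 0.145  0.053 -0.988] F [-0.46 -0.91 -0.23] op 0.0917 q [-2.469  0.592  0.037  0.106  2.657 -2.152]
[[ 0.145  0.965 -0.219]
 [ 0.053 -0.229 -0.972]
 [-0.988  0.13  -0.084]]
[-0.044 -0.005  0.021]
```

Run:
```python
from h import *
R=axes(robot.observe()); print((R.T@np.array([-.024,-.019,.04])).round(3))
```

```text
[-0.044 -0.014  0.02 ]
```

>>> play_rows([
  [[-0.044,-0.013,0.02,0,1],[-0.044,-0.013,0.02,0,1],[-0.044,-0.013,0.02,0,1],[-0.044,-0.014,0.02,0,1],[-0.043,-0.014,0.02,0,1],[-0.043,-0.014,0.02,0,1],[-0.043,-0.014,0.02,0,1],[-0.043,-0.015,0.02,0,1],[-0.043,-0.015,0.02,0,1],[0,0,0,0,1]],
])

```text
time: 41.7
tool_pos: [-0.3183, -0.3428, 0.6541]
tool_rot: [1.52, 1.486, -0.282]
contact_force: [-0.0, 0.1, 0.2]
opening: 0.0924
```

Run:
```python
from h import *
st(); s=robot.observe();R=axes(s);print(R.round(3))
```

```text
41.7 pos [-0.3183 -0.3428  0.6541] head -13.22 x [ 0.082 -0.024 -0.996] F [-0.04  0.11  0.19] op 0.0924 q [-2.529  0.497  0.036  0.143  2.657 -2.173]
[[ 0.082  0.97  -0.229]
 [-0.024 -0.228 -0.973]
 [-0.996  0.085  0.004]]
```

Run:
```python
from h import *
im=cv2.imread("pics/t17.png"); cv2.imwrite("pics/r17.png",cv2.resize(im[200:450,600:780],None,fx=3,fy=2.4,interpolation=cv2.INTER_CUBIC) if 0 else cv2.resize(im[200:450,600:780],None,fx=2.4,fy=2.4,interpolation=cv2.INTER_CUBIC))
from kin import *
s=robot.observe();q0=s["qpos"];R=axes(s)
path(q0,R,[(-.05,-.5,.5),(.3,-.45,.4),(.52,-.29,.25)],5)
t=s["tool_pos"]
for p,n in [((-.05,-.5,.5),8),((.3,-.45,.4),8),((.52,-.29,.25),7)]:
    p=np.array(p);print((R.T@((p-t)/n)).round(3),n);t=p
```

```text
[-0.265 -0.374  0.623] [-2.41  0.33  0.45  0.11  2.41 -2.1 ] 0.0 dq 0.42
[-0.211 -0.406  0.592] [-2.27  0.26  0.65  0.1   2.27 -1.98] 0.0 dq 0.2
[-0.157 -0.437  0.562] [-2.14  0.23  0.78  0.1   2.15 -1.85] 0.0 dq 0.13
[-0.104 -0.469  0.531] [-2.01  0.23  0.87  0.1   2.06 -1.73] 0.0 dq 0.13
[-0.05 -0.5   0.5 ] [-1.88  0.25  0.93  0.09  1.97 -1.61] 0.0 dq 0.13
[ 0.02 -0.49  0.48] [-1.74  0.2   1.04  0.09  1.89 -1.48] 0.0 dq 0.14
[ 0.09 -0.48  0.46] [-1.6   0.18  1.12  0.08  1.82 -1.34] 0.0 dq 0.15
[ 0.16 -0.47  0.44] [-1.45  0.19  1.16  0.08  1.76 -1.2 ] 0.0 dq 0.15
[ 0.23 -0.46  0.42] [-1.3   0.22  1.18  0.07  1.7  -1.06] 0.0 dq 0.15
[ 0.3  -0.45  0.4 ] [-1.16  0.26  1.17  0.07  1.65 -0.93] 0.0 dq 0.14
[ 0.344 -0.418  0.37 ] [-1.06  0.26  1.25  0.06  1.57 -0.83] 0.0 dq 0.1
[ 0.388 -0.386  0.34 ] [-0.95  0.28  1.31  0.05  1.49 -0.73] 0.0 dq 0.11
[ 0.432 -0.354  0.31 ] [-0.85  0.31  1.35  0.05  1.42 -0.62] 0.0 dq 0.1
[ 0.476 -0.322  0.28 ] [-0.75  0.35  1.36  0.04  1.35 -0.53] 0.0 dq 0.1
[ 0.52 -0.29  0.25] [-0.65  0.41  1.36  0.03  1.29 -0.43] 0.0 dq 0.1
[0.022 0.035 0.011] 8
[ 0.016  0.04  -0.016] 8
[ 0.023  0.023 -0.03 ] 7
```

View pics/r17.png

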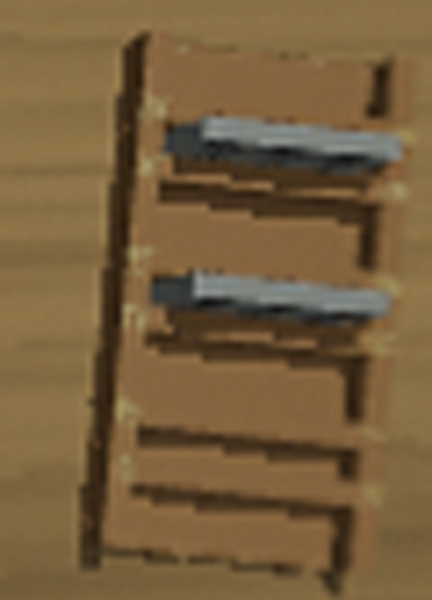

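Run:
```python
from h import *
f=lambda X,Y,z:px2w("top",(200+(600+X/2.4)/3,130+(200+Y/2.4)/3),z)
for n,a,b in [("A",(204,128),(402,148)),("B",(192,283),(390,302))]:
    p,q=f(*a,.07),f(*b,.07); print(n,p.round(4),q.round(4),((p+q)/2).round(4),"heading normal",np.degrees(np.arctan2(-(p-q)[0],(p-q)[1])), np.linalg.norm(p-q))
```

```text
A [ 0.5677 -0.2618  0.07  ] [ 0.5598 -0.3251  0.07  ] [ 0.5637 -0.2935  0.07  ] heading normal -7.155671619320223 0.06385010155481641
B [ 0.5186 -0.2557  0.07  ] [ 0.5109 -0.3189  0.07  ] [ 0.5147 -0.2873  0.07  ] heading normal -6.973145554349298 0.06359831484780577
```

>>> play_rows([
  [[0.012,0.02,0.006,0,1],[0.022,0.035,0.011,0,1],[0.022,0.035,0.011,0,0.5],[0.022,0.035,0.011,0,0],[0.022,0.035,0.011,0,-0.3],[0.022,0.035,0.011,0,-0.3],[0.022,0.035,0.011,0,-0.3],[0.022,0.035,0.011,0,-0.3],[0.016,0.04,-0.01,0,-0.3],[0.016,0.04,-0.016,0,-0.3]],
])

```text
time: 42.7
tool_pos: [0.0254, -0.489, 0.4719]
tool_rot: [1.601, 1.488, -0.211]
contact_force: [0.5, -1.2, 0.5]
opening: 0.0341
```

>>> play_rows([
  [[0.016,0.04,-0.016,0,-0.3],[0.016,0.04,-0.016,0,-0.3],[0.016,0.04,-0.016,0,-0.3],[0.016,0.04,-0.016,0,-0.3],[0.016,0.04,-0.016,0,-0.3],[0.016,0.04,-0.016,0,-0.3],[0.02,0.03,-0.025,0,-0.3],[0.023,0.023,-0.03,0,-0.3],[0.023,0.023,-0.03,0,-0.3],[0.023,0.023,-0.03,0,-0.3]],
])

```text
time: 43.7
tool_pos: [0.4363, -0.3601, 0.3047]
tool_rot: [1.683, 1.491, -0.128]
contact_force: [0.2, -0.7, 0.7]
opening: 0.0324
```

Run:
```python
from h import *
st(); s=robot.observe();R=axes(s);print(R.round(3))
```

```text
43.7 pos [ 0.4363 -0.3601  0.3047] head -13.8 x [ 0.079 -0.01  -0.997] F [ 0.17 -0.75  0.67] op 0.0324 q [-0.855  0.332  1.326  0.053  1.424 -0.621]
[[ 0.079  0.968 -0.238]
 [-0.01  -0.238 -0.971]
 [-0.997  0.079 -0.009]]
```

Run:
```python
from h import *
plan((.564,-.2935,.13),-7,10,-.3)
```

```text
step 0.022640857375504607 turn -6.801885364716554 head -13.801885364716552 pos [ 0.4363 -0.3601  0.3047]
[[0.018, 0.009, -0.009, -0.68, -0.3], [0.018, 0.01, -0.009, -0.68, -0.3], [0.018, 0.01, -0.009, -0.68, -0.3], [0.018, 0.01, -0.009, -0.68, -0.3], [0.018, 0.01, -0.009, -0.68, -0.3], [0.018, 0.01, -0.009, -0.68, -0.3], [0.018, 0.01, -0.009, -0.68, -0.3], [0.018, 0.01, -0.009, -0.68, -0.3], [0.018, 0.01, -0.008, -0.68, -0.3], [0.018, 0.01, -0.008, -0.68, -0.3]]
```

>>> play_rows([
  [[0.02,0.011,-0.01,-0.8,-0.3],[0.02,0.011,-0.01,-0.8,-0.3],[0.02,0.011,-0.01,-0.8,-0.3],[0.02,0.011,-0.01,-0.8,-0.3],[0.02,0.011,-0.01,-0.8,-0.3],[0.02,0.011,-0.01,-0.8,-0.3],[0.02,0.011,-0.01,-0.8,-0.3],[0.018,0.01,-0.008,-0.8,-0.3],[0.014,0.008,-0.006,-0.4,-0.3],[0,0,0,0,-0.3]],
])

```text
time: 44.7
tool_pos: [0.5636, -0.2839, 0.1252]
tool_rot: [1.693, 1.504, 0.014]
contact_force: [-1.2, 0.3, 0.9]
opening: 0.0322
```

Run:
```python
from h import *
st()
snap("wrist","w20")
plan((.565,-.2935,.085),-7,5,-.3)
```

```text
44.7 pos [ 0.5636 -0.2839  0.1252] head -6.2 x [ 0.067  0.001 -0.998] F [-1.18  0.27  0.9 ] op 0.0322 q [-0.608  0.591  1.411  0.044  1.086 -0.52 ]
step 0.008456795772662801 turn 0.7761784251738675 head -6.223821574826127 pos [ 0.5634 -0.2845  0.1263]
[[0.008, 0.0, 0.002, 0.16, -0.3], [0.008, 0.0, 0.002, 0.16, -0.3], [0.008, 0.0, 0.002, 0.16, -0.3], [0.008, 0.0, 0.002, 0.16, -0.3], [0.008, 0.0, 0.002, 0.16, -0.3]]
```

View pics/w20.png

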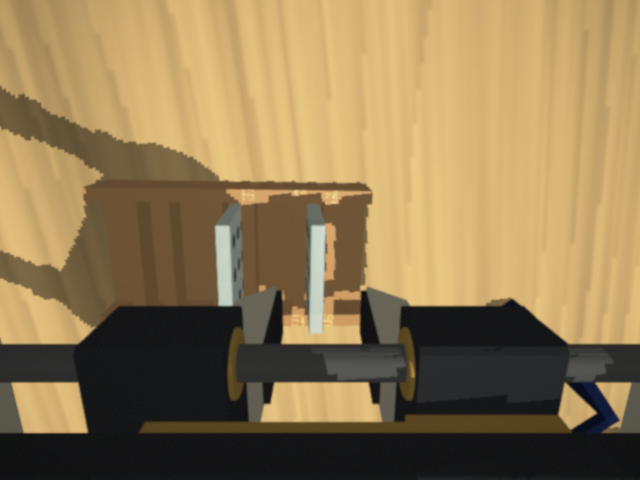

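>>> play_rows([
  [[0.01,0,0.002,0.2,-0.3],[0.012,0,0.002,0.2,-0.3],[0.012,0,0.002,0.2,-0.3],[0.012,0.001,0.002,0.1,-0.3],[0.012,0.001,0.002,0,-0.3],[0.006,0,0,0,-0.3],[0,0,0,0,-0.3],[0,0,0,0,-0.3],[0,0,0,0,-0.3],[0,0,0,0,-0.3]],
])

```text
time: 45.75
tool_pos: [0.5685, -0.2987, 0.0598]
tool_rot: [1.653, 1.5, -0.043]
contact_force: [0.1, -0.5, -0.0]
opening: 0.0323
```

Run:
```python
from h import *
st()
snap("wrist","w21")
plan((.566,-.2935,.040),-7,3,-.3)
```

```text
45.75 pos [ 0.5685 -0.2987  0.0598] head -7.18 x [ 0.071 -0.003 -0.997] F [ 0.05 -0.5  -0.03] op 0.0323 q [-0.622  0.681  1.443  0.048  0.958 -0.524]
step 0.006905515865902462 turn -0.1757956235666569 head -7.175795623566657 pos [ 0.5686 -0.2987  0.0599]
[[0.007, -0.002, -0.002, -0.06, -0.3], [0.007, -0.002, -0.002, -0.06, -0.3], [0.007, -0.002, -0.002, -0.06, -0.3]]
```

View pics/w21.png

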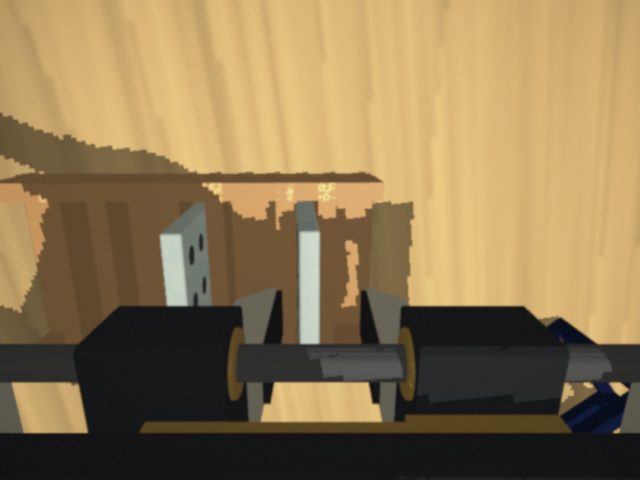

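Plate A is between the fingers, at (309,270); the fingers at columns 282 and 362 clear the other plate. Go lower and grip.

>>> play_rows([
  [[0.007,-0.002,-0.002,0,-0.3],[0.007,-0.002,-0.002,0,-0.3],[0.005,-0.001,-0.001,0,-0.3],[0,0,0,0,-0.3],[0,0,0,0,-1],[0,0,0,0,-1],[0,0,0,0,-1],[0,0,0,0,-1],[-0.006,0,0,0,-1],[-0.012,0.001,0,0,-1]],
], grip_force=15)

```text
time: 46.8
tool_pos: [0.5631, -0.2918, 0.0565]
tool_rot: [1.686, 1.504, -0.01]
contact_force: [0.1, -0.1, -0.5]
opening: 0.0078
```

Run:
```python
from h import *
st()
s=robot.observe();R=axes(s);print((R.T@np.array([0,0,.015])).round(4))
snap("wrist","w22")
```

```text
46.8 pos [ 0.5631 -0.2918  0.0565] head -7.16 x [ 0.066 -0.001 -0.998] F [ 0.14 -0.09 -0.5 ] op 0.0078 q [-0.618  0.675  1.466  0.047  0.946 -0.52 ]
[-0.015   0.001  -0.0001]
```

View pics/w22.png

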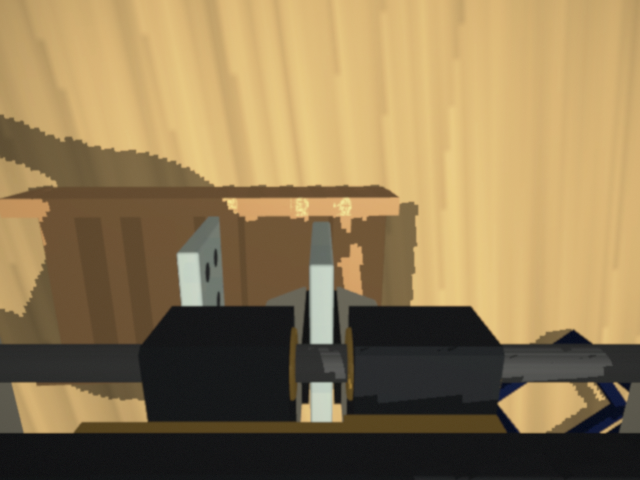

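>>> play_rows([
  [[-0.015,0.001,0,0,-1],[-0.015,0.001,0,0,-1],[-0.015,0.001,0,0,-1],[-0.015,0.001,0,0,-1],[-0.015,0.001,0,0,-1],[-0.015,0.001,0,0,-1],[-0.015,0.001,0,0,-1],[-0.012,0.001,0,0,-1],[-0.006,0,0,0,-1],[0,0,0,0,-1]],
])

```text
time: 47.85
tool_pos: [0.5671, -0.2944, 0.1971]
tool_rot: [1.563, 1.486, -0.132]
contact_force: [0.8, 0.4, -0.4]
opening: 0.0083
```

Run:
```python
from h import *
st()
snap("scene","s23",(200,230,360,370),4)
plan((.60,-.045,.165),-4,12,-1)
```

```text
47.85 pos [ 0.5671 -0.2944  0.1971] head -7.1 x [ 0.084 -0.011 -0.996] F [ 0.81  0.38 -0.42] op 0.0083 q [-0.619  0.529  1.311  0.042  1.227 -0.507]
step 0.021121708417218183 turn -3.1066664668566233 head -7.1066664668566215 pos [ 0.5669 -0.2943  0.1965]
[[0.003, 0.0, -0.021, -0.26, -1.0], [0.003, 0.0, -0.021, -0.26, -1.0], [0.003, 0.0, -0.021, -0.26, -1.0], [0.003, 0.0, -0.021, -0.26, -1.0], [0.003, 0.0, -0.021, -0.26, -1.0], [0.003, 0.0, -0.021, -0.26, -1.0], [0.003, 0.001, -0.021, -0.26, -1.0], [0.003, 0.001, -0.021, -0.26, -1.0], [0.003, 0.001, -0.021, -0.26, -1.0], [0.003, 0.001, -0.021, -0.26, -1.0], [0.003, 0.001, -0.021, -0.26, -1.0], [0.003, 0.001, -0.021, -0.26, -1.0]]
```

View pics/s23.png

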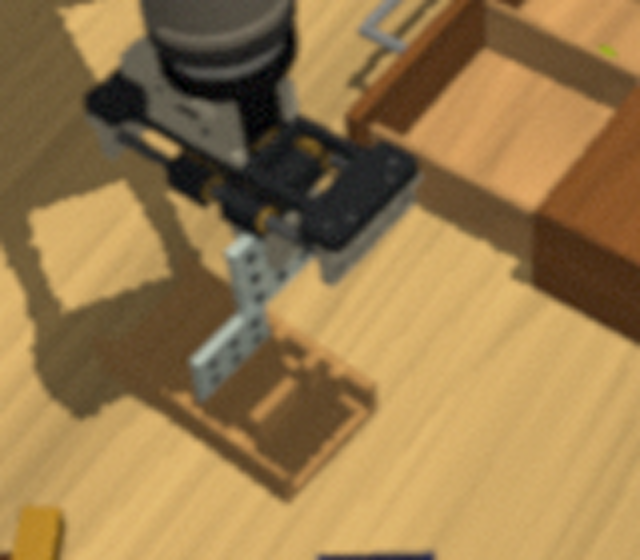

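>>> play_rows([
  [[0.001,0,-0.01,-0.2,-1],[0.003,0,-0.022,-0.3,-1],[0.003,0,-0.028,-0.3,-1],[0.003,0,-0.028,-0.3,-1],[0.003,0,-0.028,-0.3,-1],[0.003,0,-0.028,-0.3,-1],[0.003,0,-0.028,-0.3,-1],[0.003,0.001,-0.028,-0.3,-1],[0.003,0.001,-0.028,-0.3,-1],[0.002,0.001,-0.024,-0.3,-1]],
])

```text
time: 48.9
tool_pos: [0.5929, -0.0304, 0.1585]
tool_rot: [1.593, 1.503, -0.053]
contact_force: [1.0, 0.1, -1.0]
opening: 0.0078
```

Run:
```python
from h import *
st()
snap("top","t24",(200,130,460,310),3)
plan((.595,-.02,.10),-4,6,-1)
```

```text
48.9 pos [ 0.5929 -0.0304  0.1585] head -4.29 x [ 0.068 -0.004 -0.998] F [ 0.95  0.15 -0.96] op 0.0078 q [-0.185  0.488  1.493  0.01   1.093 -0.115]
step 0.009753730306599867 turn -0.15915794833036045 head -4.159157948330362 pos [ 0.5927 -0.0268  0.1581]
[[0.01, 0.0, -0.001, -0.03, -1.0], [0.01, 0.0, -0.001, -0.03, -1.0], [0.01, 0.0, -0.001, -0.03, -1.0], [0.01, 0.0, -0.001, -0.03, -1.0], [0.01, 0.0, -0.001, -0.03, -1.0], [0.01, 0.0, -0.001, -0.03, -1.0]]
```

View pics/t24.png

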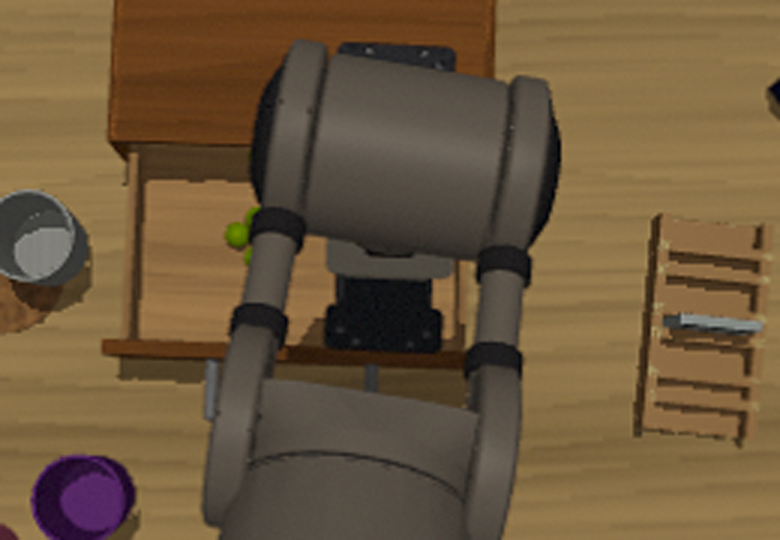

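>>> play_rows([
  [[0.012,0,-0.001,0,-1],[0.015,0.001,-0.001,0,-1],[0.015,0.001,-0.001,0,-1],[0.015,0.001,-0.001,0,-1],[0.015,0.001,-0.001,0,-1],[0.015,0.001,-0.001,0,-1],[0.014,0.001,0,0,-1],[0.006,0,0,0,-1],[0,0,0,0,-1],[0,0,0,0,-1]],
])

```text
time: 49.95
tool_pos: [0.603, -0.0194, 0.0394]
tool_rot: [1.659, 1.51, 0.015]
contact_force: [-1.8, 1.4, 6.4]
opening: 0.0083
```

Run:
```python
from h import *
st()
snap("scene","s25",(260,180,420,300),5)
```

```text
49.95 pos [ 0.603  -0.0194  0.0394] head -4.15 x [ 0.061  0.001 -0.998] F [-1.76  1.36  6.36] op 0.0083 q [-0.165  0.651  1.577  0.014  0.854 -0.102]
```

View pics/s25.png

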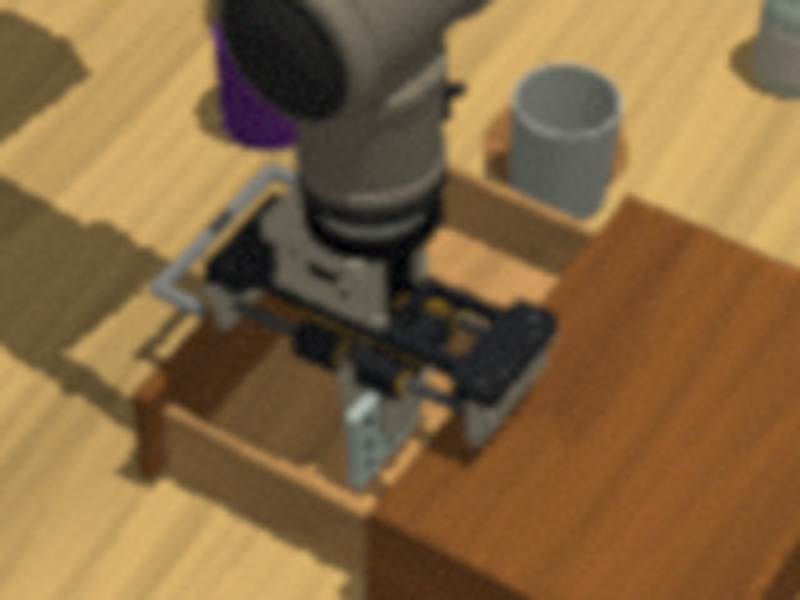

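>>> play_rows([
  [[-0.001,0,0,0,-1],[0,0,0,0,-0.5],[0,0,0,0,-0.5],[0,0,0,0,-0.5],[-0.01,0,0,0,-0.5],[-0.025,0.001,0,0,-0.5],[-0.035,0.001,0,0,-0.5],[-0.035,0.001,0,0,-0.5],[-0.035,0,0.01,0,-0.3],[-0.02,0,0.02,0,-0.3]],
])

```text
time: 51.0
tool_pos: [0.5913, -0.0488, 0.2041]
tool_rot: [1.688, 1.518, 0.047]
contact_force: [-0.3, 0.4, -0.4]
opening: 0.0312
```

Run:
```python
from h import *
st()
snap("scene","s26",(260,180,420,300),5)
plan((.515,-.287,.15),-7,10,-.3)
```

```text
51.0 pos [ 0.5913 -0.0488  0.2041] head -4.04 x [ 0.053  0.002 -0.999] F [-0.34  0.43 -0.4 ] op 0.0312 q [-0.219  0.455  1.414  0.015  1.222 -0.153]
step 0.025341244929693 turn 2.855968684633595 head -4.144031315366405 pos [ 0.5923 -0.0525  0.2071]
[[0.005, -0.006, 0.024, 0.29, -0.3], [0.005, -0.006, 0.024, 0.29, -0.3], [0.005, -0.006, 0.024, 0.29, -0.3], [0.005, -0.006, 0.024, 0.29, -0.3], [0.005, -0.006, 0.024, 0.29, -0.3], [0.005, -0.006, 0.024, 0.29, -0.3], [0.005, -0.006, 0.024, 0.29, -0.3], [0.005, -0.005, 0.024, 0.29, -0.3], [0.005, -0.005, 0.024, 0.29, -0.3], [0.005, -0.005, 0.024, 0.29, -0.3]]
```

View pics/s26.png

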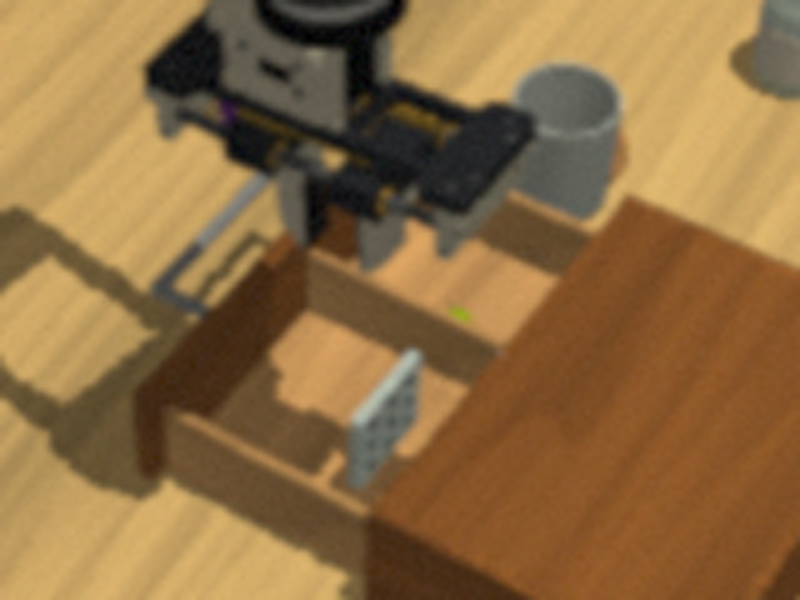

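>>> play_rows([
  [[0,-0.006,0.026,0.3,-0.3],[0.003,-0.006,0.026,0.3,-0.3],[0.005,-0.006,0.026,0.3,-0.3],[0.006,-0.006,0.026,0.3,-0.3],[0.008,-0.006,0.026,0.3,-0.3],[0.008,-0.006,0.026,0.3,-0.3],[0.008,-0.006,0.026,0.3,-0.3],[0.008,-0.006,0.026,0.3,-0.3],[0.007,-0.005,0.018,0.3,-0.3],[0,0,0,0,-0.3]],
])

```text
time: 52.05
tool_pos: [0.5196, -0.2808, 0.1547]
tool_rot: [1.637, 1.504, -0.056]
contact_force: [0.3, 0.7, 0.4]
opening: 0.0319
```

Run:
```python
from h import *
st()
plan((.5165,-.2875,.065),-7,6,-.3)
```

```text
52.05 pos [ 0.5196 -0.2808  0.1547] head -7.0 x [ 0.067 -0.004 -0.998] F [0.29 0.67 0.42] op 0.0319 q [-0.645  0.491  1.5    0.042  1.096 -0.542]
step 0.015007992718413491 turn 0.0049300381342476385 head -6.995069961865752 pos [ 0.5196 -0.2808  0.1547]
[[0.015, -0.001, 0.001, 0.0, -0.3], [0.015, -0.001, 0.001, 0.0, -0.3], [0.015, -0.001, 0.001, 0.0, -0.3], [0.015, -0.001, 0.001, 0.0, -0.3], [0.015, -0.001, 0.001, 0.0, -0.3], [0.015, -0.001, 0.001, 0.0, -0.3]]
```

>>> play_rows([
  [[0.012,-0.001,0.001,0,-0.3],[0.015,-0.002,0.001,0,-0.3],[0.015,-0.002,0.001,0,-0.3],[0.015,-0.001,0.001,0,-0.3],[0.014,-0.001,0.001,0,-0.3],[0.01,-0.001,0.001,0,-0.3],[0.005,0,0,0,-0.3],[0,0,0,0,-0.3],[0,0,0,0,-0.3],[0,0,0,0,-0.3]],
])

```text
time: 53.05
tool_pos: [0.5198, -0.2795, 0.0652]
tool_rot: [1.639, 1.501, -0.048]
contact_force: [0.3, 0.0, -0.4]
opening: 0.0323
```

Run:
```python
from h import *
st()
snap("wrist","w28")
plan((.516,-.2875,.040),-7,3,-.3)
```

```text
53.05 pos [ 0.5198 -0.2795  0.0652] head -6.64 x [ 0.07  -0.003 -0.998] F [ 0.27  0.02 -0.38] op 0.0323 q [-0.645  0.596  1.599  0.051  0.89  -0.56 ]
step 0.00894068711419038 turn 0.35456013747099746 head -6.645439862528997 pos [ 0.5199 -0.2796  0.0654]
[[0.008, -0.002, 0.003, 0.12, -0.3], [0.008, -0.002, 0.003, 0.12, -0.3], [0.008, -0.002, 0.003, 0.12, -0.3]]
```

View pics/w28.png

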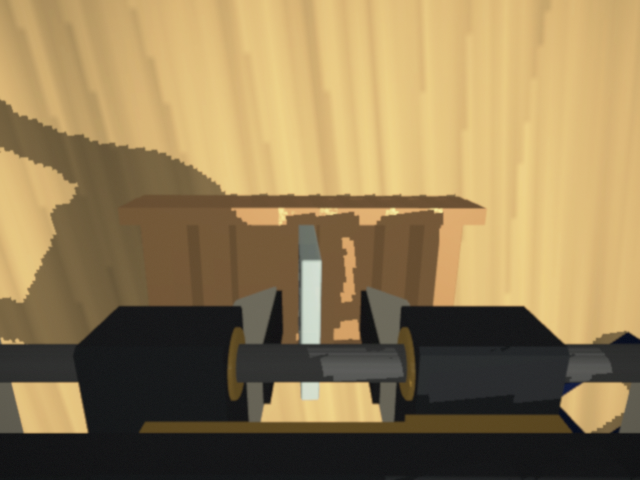

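>>> play_rows([
  [[0.008,-0.002,0.003,0.1,-0.3],[0.009,-0.002,0.003,0.1,-0.3],[0.008,-0.001,0.003,0,-0.3],[0,0,0,0,-0.3],[0,0,0,0,-1],[0,0,0,0,-1],[0,0,0,0,-1],[0,0,0,0,-1],[-0.006,0,0,0,-1],[-0.012,0.001,0,0,-1]],
])

```text
time: 54.1
tool_pos: [0.513, -0.2886, 0.0557]
tool_rot: [1.671, 1.505, -0.02]
contact_force: [-0.2, -0.3, -1.1]
opening: 0.008
```

>>> play_rows([
  [[-0.015,0.001,0,0,-1],[-0.015,0.001,0,0,-1],[-0.015,0.001,0,0,-1],[-0.015,0.001,0,0,-1],[-0.015,0.001,0,0,-1],[-0.015,0.001,0,0,-1],[-0.015,0.001,0,0,-1],[-0.012,0.001,0,0,-1],[-0.006,0,0,0,-1],[0,0,0,0,-1]],
])

```text
time: 55.1
tool_pos: [0.5172, -0.2902, 0.1981]
tool_rot: [1.541, 1.486, -0.148]
contact_force: [0.1, -0.2, -1.0]
opening: 0.0077
```

Run:
```python
from h import *
st()
snap("scene","s29",(200,180,360,340),4)
plan((.543,-.02,.165),-4,11,-1)
```

```text
55.1 pos [ 0.5172 -0.2902  0.1981] head -6.79 x [ 0.084 -0.013 -0.996] F [ 0.08 -0.16 -1.  ] op 0.0077 q [-0.663  0.444  1.45   0.045  1.173 -0.561]
step 0.0248458760476941 turn -2.791670111448724 head -6.791670111448724 pos [ 0.517  -0.2901  0.1976]
[[0.003, -0.001, -0.025, -0.25, -1.0], [0.003, -0.001, -0.025, -0.25, -1.0], [0.003, -0.001, -0.025, -0.25, -1.0], [0.003, 0.0, -0.025, -0.25, -1.0], [0.003, 0.0, -0.025, -0.25, -1.0], [0.003, 0.0, -0.025, -0.25, -1.0], [0.003, 0.0, -0.025, -0.25, -1.0], [0.003, 0.0, -0.025, -0.25, -1.0], [0.003, 0.0, -0.025, -0.25, -1.0], [0.003, 0.0, -0.025, -0.25, -1.0], [0.003, 0.0, -0.025, -0.25, -1.0]]
```

View pics/s29.png

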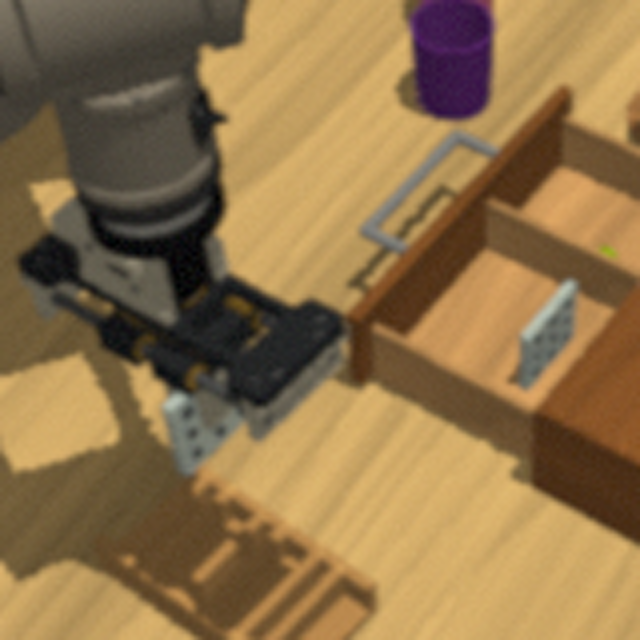

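>>> play_rows([
  [[0.001,0,-0.012,-0.2,-1],[0.003,0,-0.024,-0.3,-1],[0.003,0,-0.028,-0.3,-1],[0.003,0,-0.028,-0.3,-1],[0.003,0,-0.028,-0.3,-1],[0.003,0,-0.028,-0.3,-1],[0.003,0,-0.028,-0.3,-1],[0.003,0,-0.028,-0.3,-1],[0.003,0,-0.028,-0.3,-1],[0.002,0,-0.022,-0.2,-1]],
])

```text
time: 56.15
tool_pos: [0.5389, -0.0222, 0.161]
tool_rot: [1.569, 1.5, -0.073]
contact_force: [0.7, 0.1, 0.0]
opening: 0.0081
```

Run:
```python
from h import *
st()
plan((.543,-.02,.042),-4,8,-1)
```

```text
56.15 pos [ 0.5389 -0.0222  0.161 ] head -4.05 x [ 0.071 -0.005 -0.997] F [0.72 0.09 0.05] op 0.0081 q [-0.188  0.392  1.647  0.01   1.033 -0.122]
step 0.014887150403996461 turn -0.04733927302343943 head -4.047339273023443 pos [ 0.5389 -0.0222  0.161 ]
[[0.015, -0.001, 0.0, -0.01, -1.0], [0.015, -0.001, 0.0, -0.01, -1.0], [0.015, -0.001, 0.0, -0.01, -1.0], [0.015, -0.001, 0.0, -0.01, -1.0], [0.015, -0.001, 0.0, -0.01, -1.0], [0.015, -0.001, 0.0, -0.01, -1.0], [0.015, -0.001, 0.0, -0.01, -1.0], [0.015, -0.001, 0.0, -0.01, -1.0]]
```

>>> play_rows([
  [[0.012,-0.001,0,0,-1],[0.015,-0.001,0,0,-1],[0.015,-0.001,0,0,-1],[0.015,-0.001,0,0,-1],[0.015,-0.001,0,0,-1],[0.015,-0.001,0,0,-1],[0.014,-0.001,0,0,-1],[0.006,0,0,0,-1],[0,0,0,0,-1],[0,0,0,0,-1]],
])

```text
time: 57.15
tool_pos: [0.5316, -0.0091, 0.0437]
tool_rot: [1.644, 1.513, 0.013]
contact_force: [0.6, -0.0, -1.2]
opening: 0.008
```

Run:
```python
from h import *
st()
```

```text
57.15 pos [ 0.5316 -0.0091  0.0437] head -3.44 x [ 0.057  0.001 -0.998] F [ 0.65 -0.04 -1.16] op 0.008 q [-0.168  0.547  1.779  0.015  0.759 -0.118]
```

>>> play_rows([
  [[0.002,0,0,0,-1],[0,0,0,0,-0.5],[0,0,0,0,-0.5],[0,0,0,0,-0.5],[-0.01,0.001,0,0,-0.5],[-0.025,0.001,0,0,-0.5],[-0.035,0.001,0,0,-0.5],[-0.035,0.001,0,0,-0.5],[-0.035,0,-0.01,0,1],[-0.02,0,-0.03,0,1]],
])

```text
time: 58.15
tool_pos: [0.5278, 0.0287, 0.2108]
tool_rot: [1.634, 1.514, -0.002]
contact_force: [0.1, 0.2, 0.6]
opening: 0.0347
```

Run:
```python
from h import *
st()
snap("scene","s31",(260,130,460,280),4)
snap("top","t31",(110,130,370,310),3)
```

```text
58.15 pos [0.5278 0.0287 0.2108] head -3.71 x [ 0.056 -0.    -0.998] F [0.1  0.19 0.59] op 0.0347 q [-0.094  0.33   1.589  0.006  1.166 -0.031]
```

View pics/s31.png

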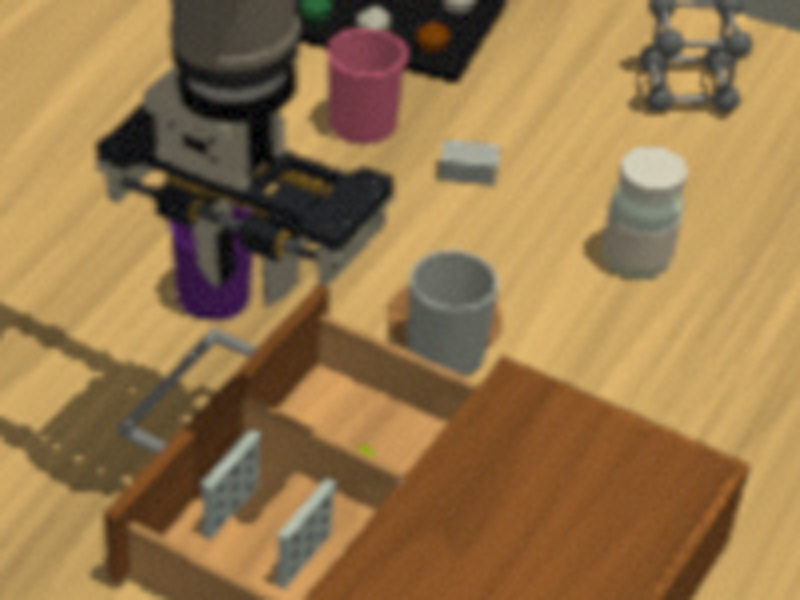

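View pics/t31.png

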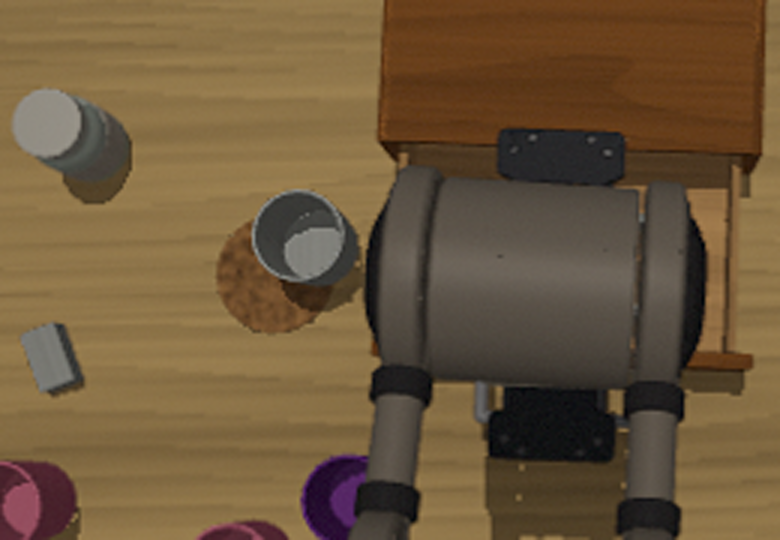

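Run:
```python
from h import *
f=lambda x,y,z:px2w("top",(110+x/3,130+y/3),z).round(4)
print("rim .08/.084",f(299,236,.08),f(299,236,.084),"inner floor",f(314,252,.007),"coaster",f(269,274,.004))
t=f(299,236,.082)
plan((t[0]+.002,t[1],.13),-4,9,1)
```

```text
rim .08/.084 [0.5927 0.2342 0.08  ] [0.5922 0.2333 0.084 ] inner floor [0.5891 0.2387 0.007 ] coaster [0.5726 0.276  0.004 ]
step 0.02526180521431525 turn 0.5602221809954386 head -3.439777819004555 pos [0.5286 0.032  0.2115]
[[0.01, 0.005, -0.023, 0.06, 1.0], [0.01, 0.005, -0.023, 0.06, 1.0], [0.01, 0.005, -0.023, 0.06, 1.0], [0.01, 0.005, -0.023, 0.06, 1.0], [0.01, 0.005, -0.023, 0.06, 1.0], [0.01, 0.005, -0.023, 0.06, 1.0], [0.01, 0.005, -0.023, 0.06, 1.0], [0.01, 0.005, -0.023, 0.06, 1.0], [0.01, 0.005, -0.023, 0.06, 1.0]]
```

>>> play_rows([
  [[0.003,0.004,-0.015,0,1],[0.008,0.006,-0.024,0,1],[0.01,0.006,-0.024,0,1],[0.01,0.006,-0.024,0,1],[0.01,0.006,-0.024,0,1],[0.01,0.005,-0.024,0,1],[0.01,0.005,-0.024,0,1],[0.01,0.005,-0.022,0,1],[0.005,0.002,-0.012,0,1],[0,0,0,0,1]],
])

```text
time: 59.25
tool_pos: [0.5878, 0.2237, 0.1347]
tool_rot: [1.548, 1.518, -0.082]
contact_force: [-1.2, 0.2, 0.1]
opening: 0.0915
```

Run:
```python
from h import *
st()
snap("wrist","w32")
plan((.594,.2345,.032),None,7,1)
```

```text
59.25 pos [0.5878 0.2237 0.1347] head -3.41 x [ 0.053 -0.004 -0.999] F [-1.21  0.25  0.15] op 0.0915 q [ 0.251  0.583  1.395 -0.019  1.113  0.318]
step 0.014847254777115973 turn 0 head -3.4356190746069895 pos [0.5878 0.2229 0.1351]
[[0.015, 0.0, -0.002, 0.0, 1.0], [0.015, 0.0, -0.002, 0.0, 1.0], [0.015, 0.0, -0.002, 0.0, 1.0], [0.015, 0.0, -0.002, 0.0, 1.0], [0.015, 0.0, -0.002, 0.0, 1.0], [0.015, 0.0, -0.002, 0.0, 1.0], [0.015, 0.0, -0.002, 0.0, 1.0]]
```

View pics/w32.png

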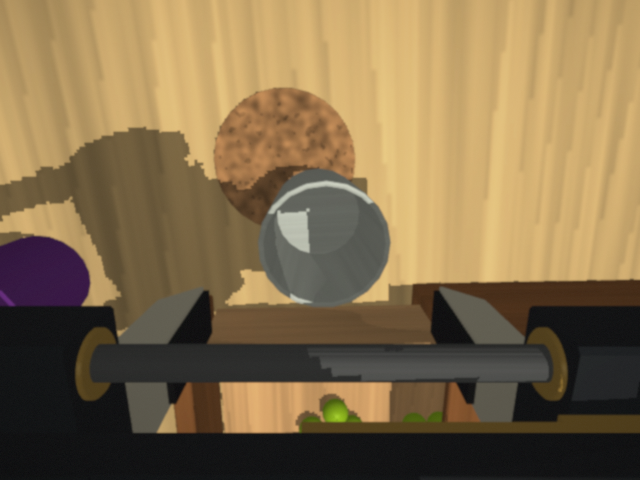

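>>> play_rows([
  [[0.008,0.001,-0.004,0,1],[0.014,0.001,-0.003,0,1],[0.016,0.001,-0.002,0,1],[0.016,0.001,-0.001,0,1],[0.016,0.001,-0.001,0,1],[0.016,0,-0.001,0,1],[0.014,0,0,0,1],[0.003,0,0,0,1],[0,0,0,0,1],[0,0,0,0,1]],
])

```text
time: 60.3
tool_pos: [0.6, 0.2278, 0.0262]
tool_rot: [1.517, 1.517, -0.12]
contact_force: [0.5, 0.5, -0.1]
opening: 0.0919
```

Run:
```python
from h import *
st()
snap("wrist","w33")
```

```text
60.3 pos [0.6    0.2278 0.0262] head -3.83 x [ 0.054 -0.006 -0.999] F [ 0.47  0.5  -0.11] op 0.0919 q [ 0.253  0.731  1.452 -0.025  0.909  0.335]
```

View pics/w33.png

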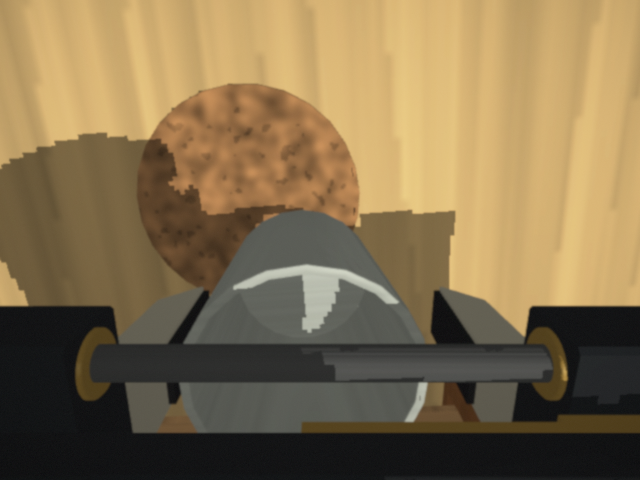

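>>> play_rows([
  [[0,-0.004,-0.004,0,1],[-0.002,-0.003,-0.004,0,1],[0,0,0,0,1],[0,0,0,0,-1],[0,0,0,0,-1],[0,0,0,0,-1],[0,0,0,0,-1],[-0.006,0,0,0,-1],[-0.012,0,0,0,-1],[-0.012,0,0,0,-1]],
])

```text
time: 61.35
tool_pos: [0.591, 0.2375, 0.0607]
tool_rot: [1.522, 1.516, -0.116]
contact_force: [-0.2, 0.1, -1.3]
opening: 0.0688
```

Run:
```python
from h import *
st()
plan((.573,.270,.062),None,5,-1)
snap("scene","s34",(310,130,430,230),6)
```

```text
61.35 pos [0.591  0.2375 0.0607] head -3.8 x [ 0.054 -0.006 -0.999] F [-0.21  0.11 -1.31] op 0.0688 q [ 0.272  0.679  1.443 -0.025  0.969  0.352]
step 0.007447079531553076 turn 0 head -3.8048190687772205 pos [0.591  0.2375 0.0607]
[[0.0, -0.004, -0.006, 0.0, -1.0], [0.0, -0.004, -0.006, 0.0, -1.0], [0.0, -0.004, -0.006, 0.0, -1.0], [0.0, -0.004, -0.006, 0.0, -1.0], [0.0, -0.004, -0.006, 0.0, -1.0]]
```

View pics/s34.png

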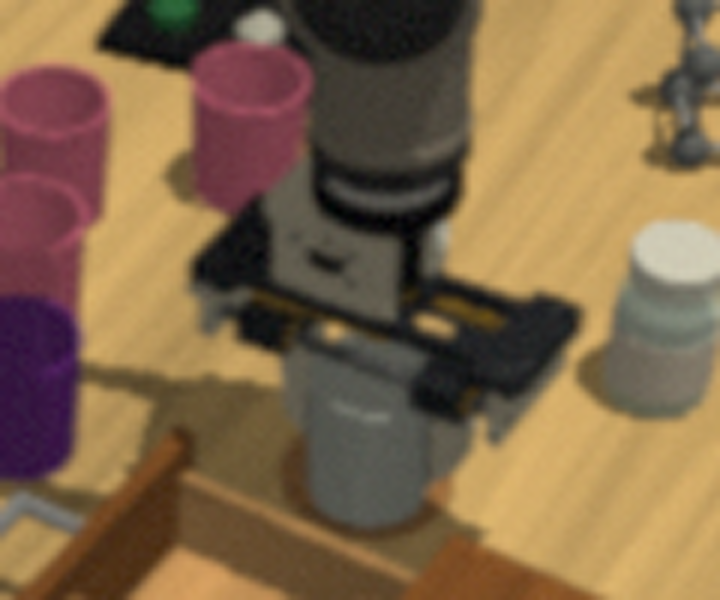

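>>> play_rows([
  [[0,-0.003,-0.005,0,-1],[0,-0.005,-0.008,0,-1],[0,-0.005,-0.008,0,-1],[0,-0.005,-0.008,0,-1],[0,-0.002,-0.004,0,-1],[0,0,0,0,-1],[0.01,0,0,0,-1],[0.008,0,0,0,-1],[0,0,0,0,-1],[0,0,0,0,-1]],
])

```text
time: 62.4
tool_pos: [0.5731, 0.2755, 0.0419]
tool_rot: [1.538, 1.514, -0.099]
contact_force: [0.2, 0.4, -0.5]
opening: 0.069
```

Run:
```python
from h import *
st()
plan((.573,.270,.032),None,3,-1)
snap("wrist","w35")
```

```text
62.4 pos [0.5731 0.2755 0.0419] head -3.75 x [ 0.057 -0.006 -0.998] F [ 0.19  0.37 -0.53] op 0.069 q [ 0.34   0.701  1.461 -0.03   0.928  0.423]
step 0.003779562696749235 turn 0 head -3.74917947846479 pos [0.5731 0.2755 0.0419]
[[0.003, 0.0, 0.002, 0.0, -1.0], [0.003, 0.0, 0.002, 0.0, -1.0], [0.003, 0.0, 0.002, 0.0, -1.0]]
```

View pics/w35.png

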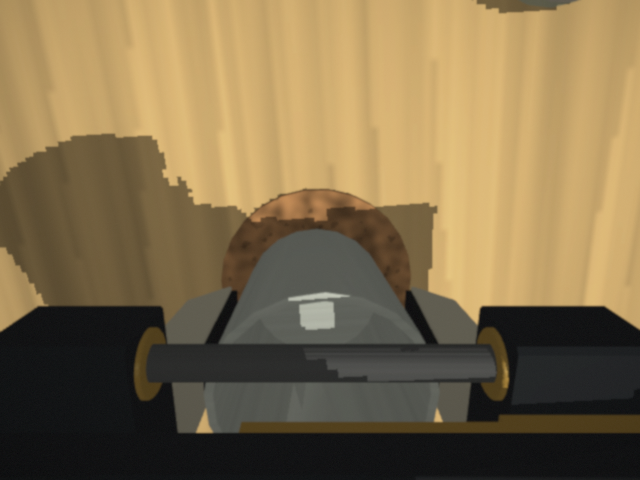

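Centred above the coaster; lower until contact.

>>> play_rows([
  [[0.003,0,0.002,0,-1],[0.003,0,0.002,0,-1],[0.003,0,0.001,0,-1],[0.002,0,0,0,-1],[0,0,0,0,-1],[0,0,0,0,-1],[0,0,0,0,-1],[0,0,0,0,-1],[0,0,0,0,-1],[0,0,0,0,-1]],
])

```text
time: 63.45
tool_pos: [0.5741, 0.2695, 0.0312]
tool_rot: [1.547, 1.512, -0.09]
contact_force: [-0.2, 0.1, -1.0]
opening: 0.0685
```

Run:
```python
from h import *
st()
```

```text
63.45 pos [0.5741 0.2695 0.0312] head -3.8 x [ 0.058 -0.005 -0.998] F [-0.17  0.08 -0.98] op 0.0685 q [ 0.33   0.712  1.475 -0.03   0.901  0.415]
```

>>> play_rows([
  [[0.002,0,0,0,-1],[0.002,0,0,0,-1],[0,0,0,0,-1],[0,0,0,0,1],[0,0,0,0,1],[0,0,0,0,1],[0,0,0,0,1],[-0.02,0,0,0,1],[-0.03,0,0,0,1],[-0.04,0,0,0,1]],
])

```text
time: 64.45
tool_pos: [0.5664, 0.2689, 0.1158]
tool_rot: [1.456, 1.522, -0.181]
contact_force: [0.6, -0.9, -0.3]
opening: 0.0918
```

Run:
```python
from h import *
st()
snap("scene","s37",(310,130,430,230),6)
plan((.47,.15,.22),-4,10,-1)
```

```text
64.45 pos [0.5664 0.2689 0.1158] head -3.79 x [ 0.048 -0.009 -0.999] F [ 0.56 -0.86 -0.31] op 0.0918 q [ 0.333  0.604  1.414 -0.027  1.081  0.412]
step 0.018335230090607203 turn 0.21902028628691994 head -3.7809797137130774 pos [0.5698 0.2704 0.1243]
[[-0.01, -0.009, 0.013, 0.02, -1.0], [-0.01, -0.009, 0.013, 0.02, -1.0], [-0.01, -0.009, 0.013, 0.02, -1.0], [-0.01, -0.009, 0.013, 0.02, -1.0], [-0.01, -0.009, 0.013, 0.02, -1.0], [-0.01, -0.009, 0.013, 0.02, -1.0], [-0.01, -0.009, 0.013, 0.02, -1.0], [-0.01, -0.009, 0.013, 0.02, -1.0], [-0.01, -0.009, 0.013, 0.02, -1.0], [-0.01, -0.009, 0.013, 0.02, -1.0]]
```

View pics/s37.png

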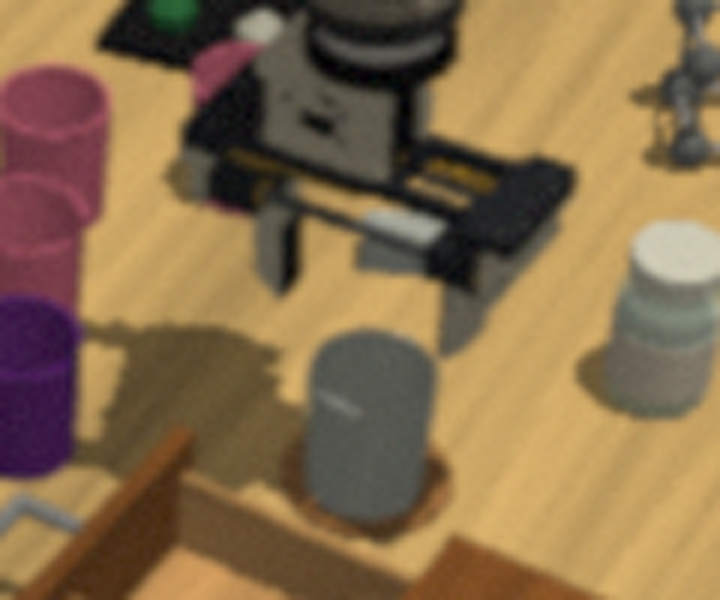

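Run:
```python
from h import *
f=lambda x,y,z:px2w("top",(130+x/3,130+y/3),z).round(4)
print(f(417,416,.073),f(584,424,.073))
plan((.445,.04,.20),-3.2,10,-.35)
```

```text
[0.4543 0.1035 0.073 ] [ 0.445  -0.0213  0.073 ]
step 0.027274848247749492 turn -0.5809797137130772 head -3.7809797137130774 pos [0.5698 0.2704 0.1243]
[[-0.008, -0.01, 0.024, -0.06, -0.35], [-0.008, -0.01, 0.024, -0.06, -0.35], [-0.008, -0.011, 0.024, -0.06, -0.35], [-0.008, -0.011, 0.024, -0.06, -0.35], [-0.008, -0.011, 0.024, -0.06, -0.35], [-0.008, -0.011, 0.024, -0.06, -0.35], [-0.008, -0.011, 0.024, -0.06, -0.35], [-0.008, -0.011, 0.024, -0.06, -0.35], [-0.008, -0.011, 0.024, -0.06, -0.35], [-0.008, -0.011, 0.024, -0.06, -0.35]]
```

>>> play_rows([
  [[-0.03,0,0,0,1],[-0.03,-0.005,0.012,0,0.3],[-0.01,-0.012,0.026,0,-0.35],[-0.003,-0.012,0.028,0,-0.35],[0,-0.012,0.028,0,-0.35],[0,-0.012,0.028,0,-0.35],[0,-0.012,0.028,0,-0.35],[0,-0.012,0.028,0,-0.35],[0,-0.012,0.028,0,-0.35],[0,-0.012,0.028,0,-0.35]],
])

```text
time: 65.5
tool_pos: [0.4487, 0.0397, 0.1954]
tool_rot: [1.609, 1.497, -0.022]
contact_force: [-0.2, -0.1, 0.1]
opening: 0.0305
```

Run:
```python
from h import *
st()
snap("top","t38",(130,130,390,310),3)
snap("scene","s38",(260,130,460,280),4)
plan((.448,.04,.11),-3.2,5,-.35)
```

```text
65.5 pos [0.4487 0.0397 0.1954] head -3.45 x [ 0.073 -0.002 -0.997] F [-0.17 -0.07  0.09] op 0.0305 q [-0.085  0.196  1.824  0.005  1.048 -0.028]
step 0.017061082304346487 turn -0.4308104747590704 head -3.6308104747590773 pos [0.4479 0.0385 0.1953]
[[0.017, -0.001, 0.0, -0.09, -0.35], [0.017, -0.001, 0.0, -0.09, -0.35], [0.017, -0.001, 0.0, -0.09, -0.35], [0.017, -0.001, 0.0, -0.09, -0.35], [0.017, -0.001, 0.0, -0.09, -0.35]]
```

View pics/t38.png

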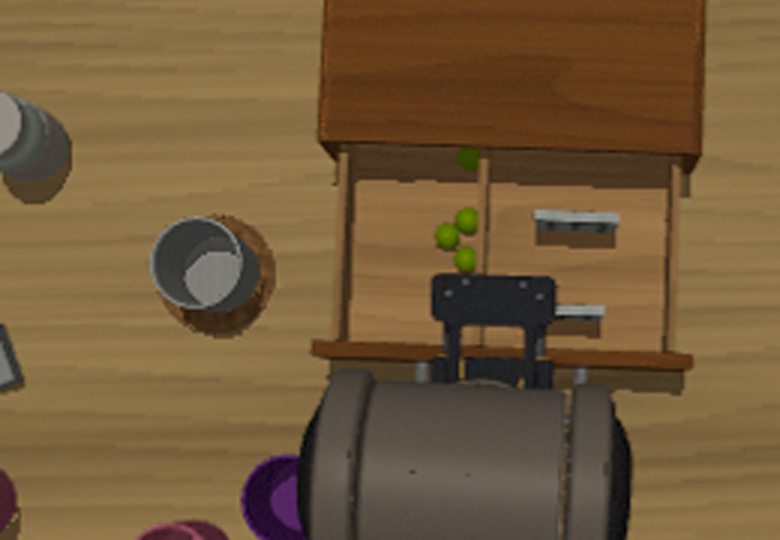

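View pics/s38.png

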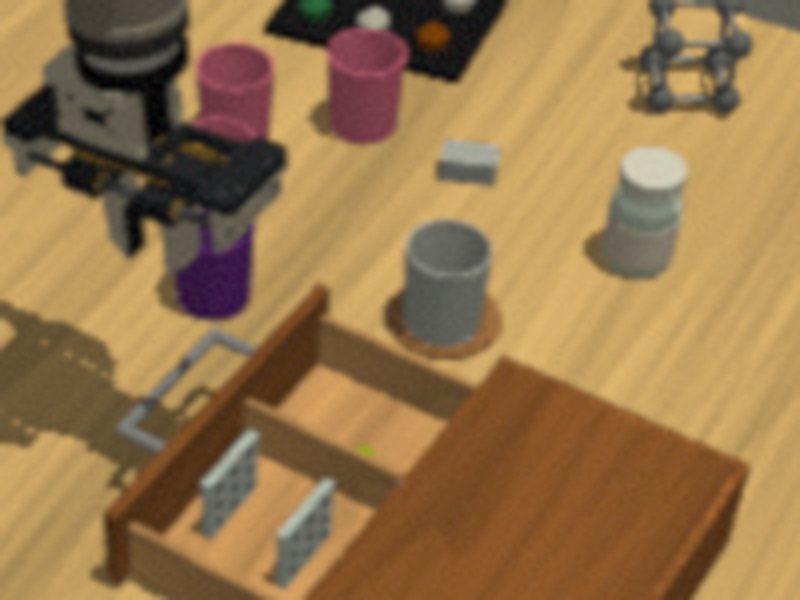

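>>> play_rows([
  [[0.012,-0.001,0,0,-0.35],[0.017,-0.001,0,-0.1,-0.35],[0.018,-0.001,0,-0.1,-0.35],[0.018,-0.001,0,0,-0.35],[0.018,-0.001,0,0,-0.35],[0.018,-0.001,0,0,-0.35],[0.018,-0.001,0,0,-0.35],[0.012,-0.001,0,0,-0.35],[0,0,0,0,-0.35],[0,0,0,0,-0.35]],
])

```text
time: 66.6
tool_pos: [0.4558, 0.0415, 0.0609]
tool_rot: [1.615, 1.488, -0.017]
contact_force: [-0.6, 0.4, -0.4]
opening: 0.0297
```

Run:
```python
from h import *
st()
snap("wrist","w39")
```

```text
66.6 pos [0.4558 0.0415 0.0609] head -3.54 x [ 0.083 -0.001 -0.997] F [-0.58  0.38 -0.41] op 0.0297 q [-0.081  0.407  1.986  0.009  0.666 -0.026]
```

View pics/w39.png

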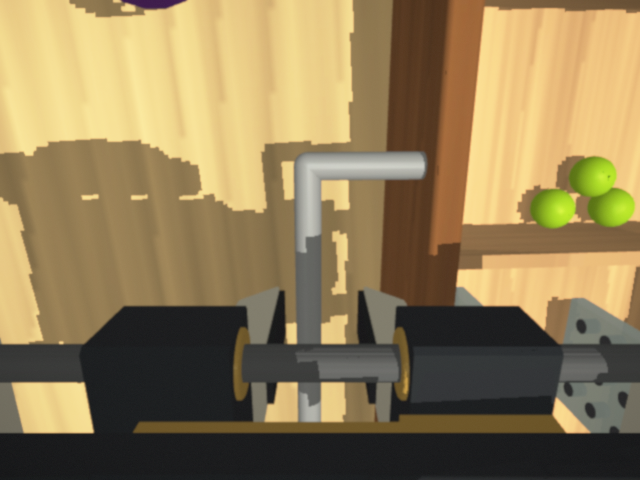

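>>> play_rows([
  [[0.005,-0.002,0,0,-0.35],[0.004,-0.003,0,0,-0.35],[0,0,0,0,-0.35],[0,0,0,0,-1],[0,0,0,0,-1],[0,0,0,0,-1],[0.001,0.005,0,0,-1],[0.001,0.009,0,0,-1],[0.001,0.012,0,0,-1],[0.001,0.012,0,0,-1]],
], grip_force=30)

```text
time: 67.65
tool_pos: [0.49, 0.0396, 0.0529]
tool_rot: [1.612, 1.487, -0.02]
contact_force: [-0.7, -1.0, 1.8]
opening: 0.0089
```

Run:
```python
from h import *
st()
R=axes(robot.observe());print((R.T@np.array([.998,-.056,0])*.013).round(4))
```

```text
67.65 pos [0.49   0.0396 0.0529] head -3.52 x [ 0.084 -0.002 -0.996] F [-0.73 -1.    1.76] op 0.0089 q [-0.079  0.467  1.905  0.008  0.686 -0.023]
[ 0.0011  0.0129 -0.0001]
```

>>> play_rows([
  [[0.001,0.012,0,0,-1],[0.001,0.012,0,0,-1],[0.001,0.012,0,0,-1],[0.001,0.012,0,0,-1],[0.001,0.012,0,0,-1],[0.001,0.012,0,0,-1],[0.001,0.01,0,0,-1],[0.001,0.008,0,0,-1],[0,0,0,0,-1],[0,0,0,0,-1]],
])

```text
time: 68.65
tool_pos: [0.5859, 0.0336, 0.0529]
tool_rot: [1.614, 1.488, -0.018]
contact_force: [-1.6, -0.0, 4.4]
opening: 0.009
```

Run:
```python
from h import *
st()
snap("scene","s41",(260,130,460,280),4)
```

```text
68.65 pos [0.5859 0.0336 0.0529] head -3.54 x [ 0.083 -0.002 -0.997] F [-1.56 -0.02  4.43] op 0.009 q [-0.076  0.599  1.637  0.007  0.822 -0.018]
```

View pics/s41.png

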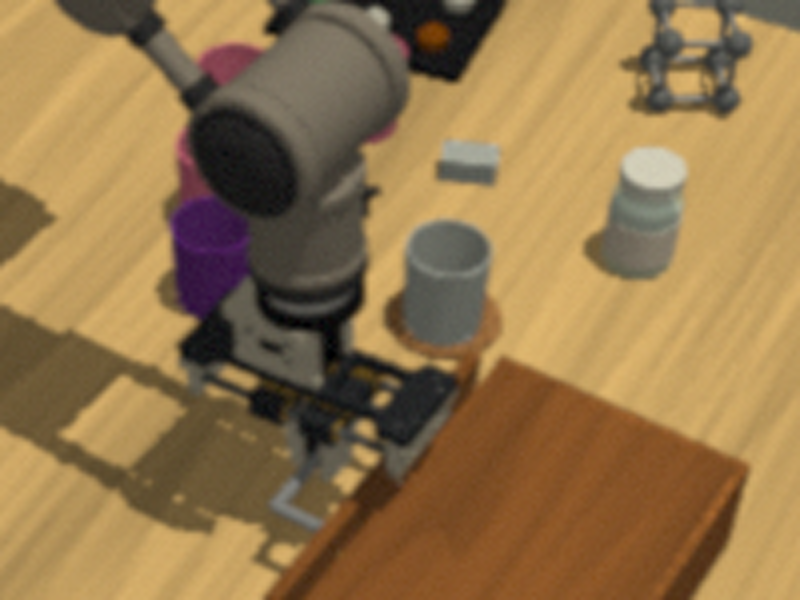

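>>> play_rows([
  [[0,0.003,0,0,-1],[0,0.003,0,0,-1],[0,0.003,0,0,-1],[0,0.002,0,0,-1],[0,0.002,0,0,-1],[0,0.002,0,0,-1],[0,0.002,0,0,-1],[0,0,0,0,-1],[0,0,0,0,-1],[0,0,0,0,-1]],
])

```text
time: 69.7
tool_pos: [0.6002, 0.0327, 0.0529]
tool_rot: [1.616, 1.496, -0.016]
contact_force: [-2.3, -0.2, 1.4]
opening: 0.0086
```

Run:
```python
from h import *
st()
```

```text
69.7 pos [0.6002 0.0327 0.0529] head -3.53 x [ 0.075 -0.001 -0.997] F [-2.27 -0.22  1.37] op 0.0086 q [-0.075  0.623  1.587  0.006  0.856 -0.018]
```

>>> play_rows([
  [[0,0.002,0,0,-1],[0,0.002,0,0,-1],[0,0.002,0,0,-1],[0,0.002,0,0,-1],[0,0,0,0,-1],[0,0,0,0,-1],[0,0,0,0,-1],[0,0,0,0,-1],[0,0,0,0,-1],[0,0,0,0,-1]],
])

```text
time: 70.7
tool_pos: [0.6, 0.0326, 0.0529]
tool_rot: [1.62, 1.514, -0.011]
contact_force: [-1.9, -0.4, 0.2]
opening: 0.0093
```

Run:
```python
from h import *
st()
snap("scene","s42",(260,180,460,330),4)
```

```text
70.7 pos [0.6    0.0326 0.0529] head -3.48 x [ 0.057 -0.001 -0.998] F [-1.9  -0.35  0.17] op 0.0093 q [-0.075  0.631  1.57   0.005  0.884 -0.017]
```

View pics/s42.png

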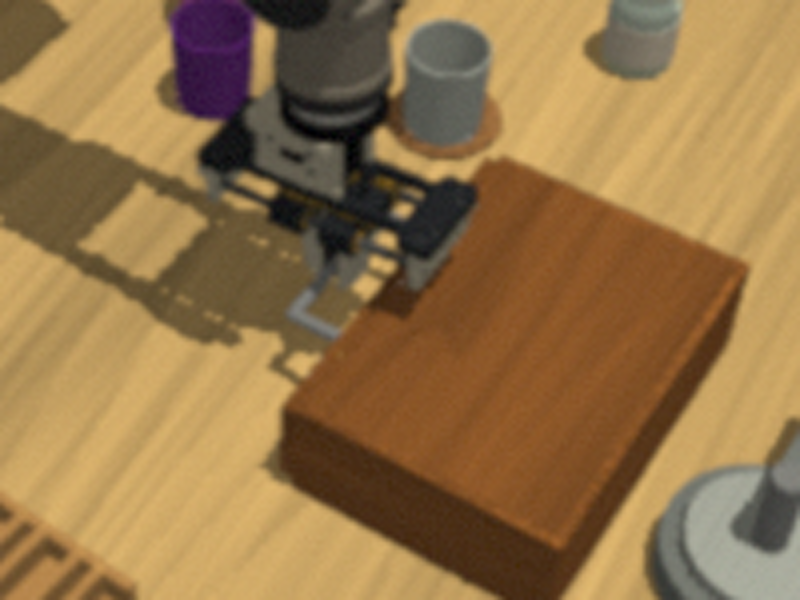

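>>> play_rows([
  [[0,0,0,0,-0.35],[0,0,0,0,-0.35],[0,0,0,0,-0.35],[-0.015,0,0,0,-0.35],[-0.03,-0.003,0,0,-0.35],[-0.04,-0.005,0,0,-0.35],[-0.04,-0.02,0,0,-0.35],[-0.03,-0.04,0,0,-0.35],[-0.01,-0.04,0.02,0,-0.35],[0,-0.03,0.02,0,-0.35]],
])

```text
time: 71.75
tool_pos: [0.4525, 0.0014, 0.2148]
tool_rot: [1.609, 1.503, -0.02]
contact_force: [0.7, -0.7, -0.0]
opening: 0.0299
```

Run:
```python
from h import *
st()
snap("top","t43",(110,80,480,330),2)
snap("scene","s43")
```

```text
71.75 pos [0.4525 0.0014 0.2148] head -3.34 x [ 0.067 -0.001 -0.998] F [ 0.66 -0.66 -0.01] op 0.0299 q [-0.174  0.182  1.783  0.012  1.111 -0.12 ]
```

View pics/t43.png

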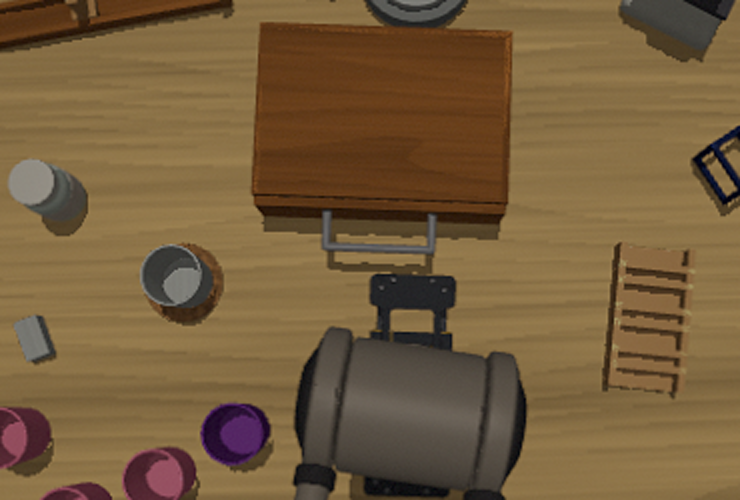

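View pics/s43.png

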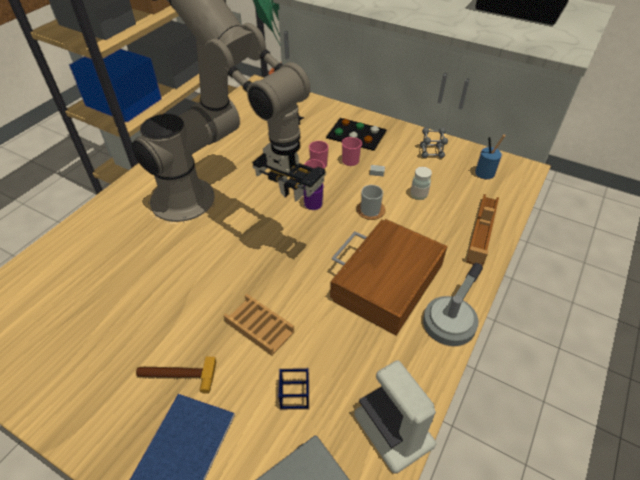

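Run:
```python
from h import *
im0=cv2.imread("pics/top0.png"); im=robot.read_camera("top")[:,:,::-1]
cv2.imwrite("pics/cmp.png",np.vstack([cv2.resize(np.ascontiguousarray(x[165:225,230:370]),None,fx=5,fy=5,interpolation=cv2.INTER_CUBIC) for x in (im0,im)]))
```

```text
(no output)
```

View pics/cmp.png

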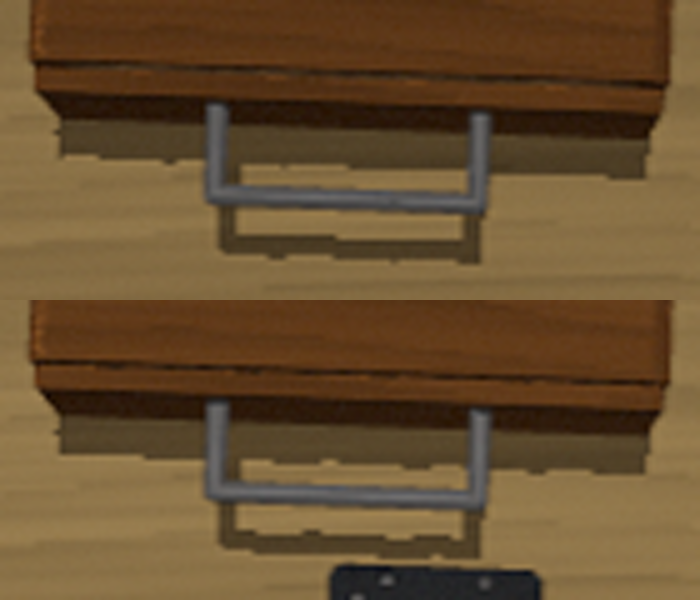

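The drawer sits flush, about 1 px further in than it was at the start.

Run:
```python
from h import *
print(robot.hand_in()); st()
```

```text
the job is handed in; nothing more can be done
None
the job is handed in; nothing more can be done
```

The job is handed in, about 72 s into the 210 s limit. The drawer is closed, with both plates in the wide bay and the balls in the narrow one, and the tumbler stands upright on the coaster.

- **Drawer:** I pulled it open by its handle by about 0.14–0.15 m. At the end I pushed it in until it hit the stop. The last top picture shows it flush, about 1 px further in than at the start.
- **Tilting the tool:** The moves only allow turns about the finger axis. I tilted the tool by pushing past the arm's reach, and it ended about 4° off vertical.
- **Tumbler:** I set it on the coaster, gripped it with the tool tilted about 57°, turned it over the narrow bay to drain it, and stood it back on the coaster. Later it was knocked off centre while the arm was away, so I re-gripped it and put it back. The last pictures show it empty and upright.
- **Balls:** The tumbler appeared to hold 5. One wrist picture showed what looked like 5 in the narrow bay, two of them only just in view. The last picture before closing showed only 4, with one perhaps hidden under the case. I saw none on the counter.
- **Plates:** Both stood upright in the wide bay before closing. I could not check them or the balls once the drawer was shut.
- **Forces:** The highest wrist force I read was about 38 N, during a fast move in free air with nothing touched in the picture. The reading dropped to 12 N straight after.
- **Rest of the counter:** The hammer, spacer, cube frame, jar and the pink and purple cups look unmoved in the last pictures.

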